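# Set the washed milling kit to dry

### The job

First take the stirrer from its fork and stir the seven milling balls in the dish with it, round and round, until at least five of them lie a ball's width or more from where they started, then hang the stirrer back in the fork by its collar. Next lay every ceramic boat from the bench, open side up, on the sloped drain rack, lengthwise up the slope with its lower end against the lip or within a centimetre of it, and with a gap of a centimetre or more between neighbours. When all that is in place push the blower's switch fully on; keep the balls in the dish, do not touch them with the fingers, and leave the stopper, the vial and the jar alone.

Things in the scene. Friction and masses are not known exactly. Their poses are not given: they have to be found in the camera images.
- deck: The sloped steel plate of the drain rack. The lip along its lower edge, nearest the robot, rises 10 mm off the plate. Origin on the plate's upper surface at the lip's inner face, half-way across; its x axis points straight up the slope (rising away from the robot at 18 degrees), y to the left across it, z square off the plate. The plate is 125 mm long up the slope and 292 mm wide between two side edges 5 mm high; the origin is 22 mm above the bench.
- dish: Heavy round open aluminium drying dish, fixed, 55 mm high, 156 mm across outside at the rim, narrowing in a cone to a flat inner floor about 95 mm across, 6 mm above the bench; walls 4 mm thick. Origin at the centre of its underside.
- seat (a point): Fork's seat, 150 mm up: midway between the two level prongs (8 mm wide, 16 mm apart inside) that carry the stirrer's collar. Axes of the stand: x along the prongs to the 18 mm post, 50 mm beyond the seat and no higher than the prongs; the fork is open on the -x side, towards the robot, its prongs ending 22 mm before the seat in stops 4 mm high. White foot plate 120 x 75 x 12 mm. Nothing above.
- stirrer_grip (a point): Centre of the stirrer's square black grip, 18 x 18 mm and 55 mm tall, on the stirrer's axis (z up along it; x, y square to its faces). At the grip's foot is a round black collar 34 mm across and 6 mm thick; under it a steel shaft 10 mm thick ending in a round steel foot 18 mm across and 35 mm tall. The foot's lower end is 143.5 mm below this point, the collar's underside 33.5 mm below. At the start the stirrer hangs in the fork. 80 g or so.
- stirrer_collar (a point): Centre of the underside of the stirrer's collar.
- stirrer_tip (a point): Centre of the lower end of the stirrer's foot.
- switch (a joint): The blower's toggle switch in rad: 0 to 0.15 off (leaning towards the robot), 1.0 fully on (leaning away). It stays where it is left and moves with about 1 N.
- switch_tip (a point): Centre of the black ball, 26 mm across, on the end of the toggle lever in front of the white blower. The lever is 45 mm long and pivots 22 mm above the bench; its ball moves in an arc away from the robot along the x axis given here at joint 0 (the blower's axis, within 0.2 rad of straight ahead), about 43 mm in all. The blower's case, 100 mm high, begins 55 mm beyond the pivot.
- boat0_center (a point): Centre of a white ceramic boat: an open rectangular trough 100 mm long (x), 30 mm wide (y), 18 mm high, walls 3 mm, this point half-way up it. Starts on the bench, open side up. One of the four boats is absent in some runs.
- boat1_center (a point): Centre of a white ceramic boat: an open rectangular trough 100 mm long (x), 30 mm wide (y), 18 mm high, walls 3 mm, this point half-way up it. Starts on the bench, open side up. One of the four boats is absent in some runs.
- boat2_center (a point): Centre of a white ceramic boat: an open rectangular trough 100 mm long (x), 30 mm wide (y), 18 mm high, walls 3 mm, this point half-way up it. Starts on the bench, open side up. One of the four boats is absent in some runs.
- boat3_center (a point): Centre of a white ceramic boat: an open rectangular trough 100 mm long (x), 30 mm wide (y), 18 mm high, walls 3 mm, this point half-way up it. Starts on the bench, open side up. One of the four boats is absent in some runs.
- ball0_center (a point): Centre of a white ceramic milling ball, 16 mm across, in the dish.
- ball1_center (a point): Centre of a white ceramic milling ball, 16 mm across, in the dish.
- ball2_center (a point): Centre of a white ceramic milling ball, 16 mm across, in the dish.
- ball3_center (a point): Centre of a white ceramic milling ball, 16 mm across, in the dish.
- ball4_center (a point): Centre of a white ceramic milling ball, 16 mm across, in the dish.
- ball5_center (a point): Centre of a white ceramic milling ball, 16 mm across, in the dish.
- ball6_center (a point): Centre of a white ceramic milling ball, 16 mm across, in the dish.
- stopper: Black rubber stopper, 28 mm across and 24 mm high, standing on the bench; origin under its centre. Leave it alone.
- vial: Small brown capped vial, 28 mm across and 50 mm high, standing on the bench; origin under its centre. Leave it alone.
- jar: Capped clear glass jar, 56 mm across and 75 mm high, standing on the bench; origin under its centre. Leave it alone.
There are look-alikes about, which are no part of the job. Leave any blue look-alike of the part that bears boat3_center alone. What is shaped like the part that bears boat2_center but yellow is not meant.

How it is judged:
By the outcome, as a careful person would: the job done as asked, in the order asked, and still so for the second after the job is handed in, with the robot touching nothing.
Of boat0, boat1, boat2, boat3 only 3 to 4 are there at a start; the rules pass over those that are not, and their reading is None.
At some moment in a run one of boat0, boat1, boat2, boat3 may be knocked a few centimetres aside while the robot is not near it.
It also fails if it takes over 210 s, if anything falls off the work surface, if the arm or the gripper's body presses on something with over 40 N, if the wrist force passes 120 N, or if a joint passes its speed limit or range.

### The arm

A 6-joint arm with a two-finger parallel gripper is mounted at the origin on the work surface. World frame = base frame: x ahead of the robot, y to its left, z up, the work surface at z = 0. Lengths are in m, angles in rad, forces in N, time in s.
With the tool pointing down it reaches from about 0.375 to 0.9 m from the base axis. Payload 3.1 kg.
Tool frame: the origin (TCP) lies at the very end of the fingers, on their centre line; the grasp point (between the pads) lies 19 mm behind it; y points along the fingers, z is the direction in which the jaws open and shut, and the axes are right-handed (so a half turn about y gives the same grasp; the last joint's range is limited). The gripper opens to 87 mm and grips with 3 to 60 N. Pads are 19 mm wide; open, the fingers measure 117 mm over their backs; the gripper's body (75 mm by 190 mm) begins 51 mm behind the grasp point.
Start: joints at [0.969, 0.527, 1.433, -0, 1.181, -0.178], TCP at [0.257, 0.57, 0.223] pointing down, gripper open.
Joint ranges: [-3.08, 3.08], [-0.75, 2.2], [0.22, 2.44], [-1.43, 4.57], [0, 2.65], [-2.85, 2.85]. Speed limits (rad/s): [2.79, 2.79, 3.14, 3.14, 3.14, 3.14].

### API

Orientations are given as a unit quaternion [x, y, z, w].
In Python, from rig import manip, eyes, order gives the robot as it stands.
- The arm moves only by the tool carry_out, never from a script. Its argument "deltas" is text: rows parted by semicolons, each of 6 numbers parted by spaces: the shift along the world's x, y, z scaled (see below), then the turn, a rotation vector about the world's x, y, z scaled (see below). In form: dx dy dz ax ay az; .... A call has 1 to 5 rows; each row shifts and turns the commanded pose from where the row before left it; what a row does not reach is not made up. The controller multiplies each number of a shift by 0.4 m and each number of a turn by 90 degrees. A row lasts 1/8 s, in which the tool goes at most 62.5 mm and 10.7 degrees, less where a joint would pass 70% of its speed; a pose out of reach is approached as far as the arm can. A call with a number of a shift or a turn outside -1 to 1 is refused whole. A call with a gripper value outside its range is refused whole. "grip" is the closure, from 0 (fully open) to 1 (shut), set as the call begins (left out, the last holds). The fingers move at their own pace and stop on an object; "grip_force" is the grip in N (left out, the last holds). Time passes only in rows, so rows that do not move let the fingers close. It gives the time, the measured TCP pose, the force and the opening at its end, in the units of the state.
- manip.get_obs(): the state, without advancing time (a new reading comes with each control period).
- eyes.get_image(name): name is "scene" or "top"; returns a dict with "image" (400x640x3 uint8, red, green, blue), "range_z" (400x640 float32, m along the optical axis (not along the pixel's ray), 0 where there is no reading), "K" (3x3 intrinsics, pixels), "T" (4x4, takes a point from camera to world coordinates). Camera axes: x right, y down, z forward; pixel columns grow to the right and rows downward; lengths in m; the calibration is good to about 2 mm. A picture is of the moment at which its call begins.
- order.job_done(): hands the job in, once; it reports no verdict.
Trained networks look in a picture, given as the dict that the camera call returned (one of the last four; its "shot" number tells which), for a name from the list of things; names that differ only in an ending like _2 or _b are one class to them, and where a whole thing is asked for, a point or a joint stands for the part that bears it (a point fixed in the world has none). Each returns a list of dicts, best first, with "conf" (0 to 1); they miss things now and then, are a little off and sometimes report something else, mostly with a low value. They report only what shows in the picture. A call takes as long as a camera call. They do not tell look-alikes from the thing itself.
- eyes.boxes_of(picture, name): "at" ([x, y, z] in m, in world coordinates, good to about 4 mm: the middle of the surface that is visible of it).
- eyes.place_of(picture, name): "at" ([x, y, z] in m, in world coordinates, good to about 4 mm: a listed point, or the origin of a listed thing).
The state is a dict: "clock": time; "q": joint angles; "joint_vel": joint speeds; "tau": joint torques, N m; "tcp_pos": TCP position; "ee_rot": TCP orientation; "ft_force": force on the tool from outside, world axes, zero at the start; "wrist_torque": the same for the moment, N m; "gripper_width": finger opening in m.
Only numpy, scipy, OpenCV 4.12 (cv2) and the standard library are available. Lean on these libraries where they do the work, as an engineer would, in place of code of your own. Each camera call takes 0.05 s, during which the arm holds its last target.

## Working session

There is one attempt and no reset: what is moved stays moved. The work goes in short steps, Python scripts to look and compute and a tool call to move; the robot and the scene stay as the last step left them, time stands still between calls to the robot, and variables do not carry over. Pictures are saved under pics/ and viewed, and the job is handed in when it is done.

Besides the shell and the picture viewer there is one more tool, called after ">>>" in YAML: its name, and indented under it one key for each argument. carry_out: Moves the arm, as the interface text tells. Its arguments: {"type":"object","properties":{"deltas":{"type":"string"},"grip":{"type":"number"},"grip_force":{"type":"number"}},"required":["deltas"]}

```bash
ls; mkdir -p pics; python3 - <<'E'
from rig import manip, eyes, order
import cv2
print(manip.get_obs())
for n in ("scene","top"):
    p=eyes.get_image(n); cv2.imwrite(f"pics/{n}0.png",p["image"][:,:,::-1]); print(p["K"],p["T"],p.keys())
E
```

```text
pics
{'clock': 0.0, 'q': array([ 9.68487357e-01,  5.28454032e-01,  1.43389967e+00,  5.46536373e-05,
        1.18136403e+00, -1.78485591e-01]), 'joint_vel': array([ 0.0004165 , -0.00011381,  0.00107029,  0.00132076, -0.00116722,
        0.00233503]), 'tau': array([ 2.08615011e-04, -4.40045857e+01, -1.76588452e+01,  6.31626067e-02,
        5.82159008e-02, -1.46714096e-04]), 'tcp_pos': array([0.25656687, 0.569122  , 0.22157991]), 'ee_rot': array([ 0.6919753 , -0.14903476,  0.14842987, -0.6905993 ]), 'ft_force': array([-0.29785301,  0.05664327, -0.10758815]), 'wrist_torque': array([ 0.00076358, -0.05204353, -0.02415911]), 'gripper_width': 0.0870304887143476}
[[408.5714897    0.         322.65845604]
 [  0.         408.5714897  199.61072401]
 [  0.           0.           1.        ]] [[ 0.46475647  0.45568859 -0.75917675  1.22954388]
 [ 0.88525181 -0.25674326  0.38783002 -0.32843737]
 [-0.0181838  -0.8523091  -0.52272224  0.62200183]
 [ 0.          0.          0.          1.        ]] dict_keys(['image', 'range_z', 'K', 'T', 'shot'])
[[365.77753942   0.         323.51262488]
 [  0.         365.77753942 199.88571886]
 [  0.           0.           1.        ]] [[-0.0196557  -0.99835569  0.05384769  0.46725226]
 [-0.99973636  0.02026513  0.01079506  0.02906989]
 [-0.01186854 -0.05362131 -0.99849081  1.13112856]
 [ 0.          0.          0.          1.        ]] dict_keys(['image', 'range_z', 'K', 'T', 'shot'])
```

View pics/scene0.png

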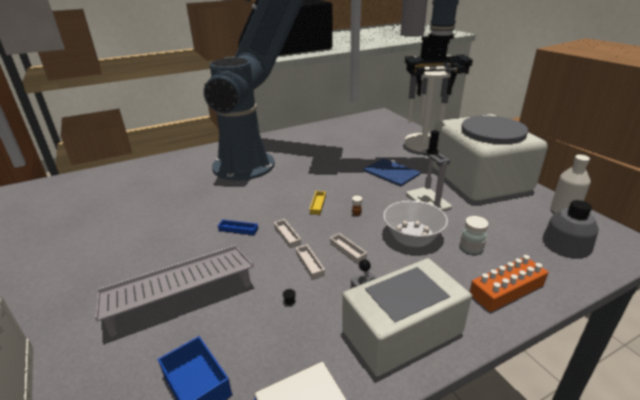

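View pics/top0.png

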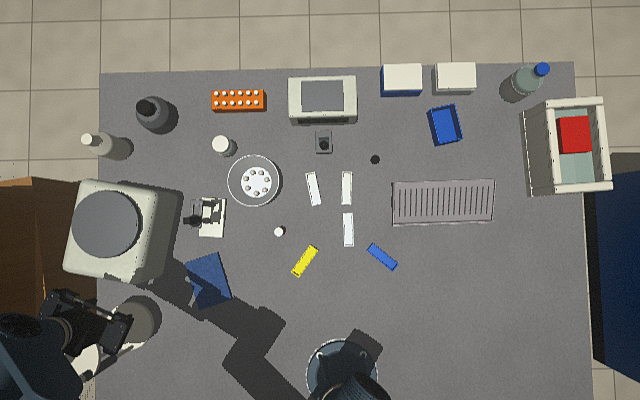

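```bash
cat > h.py <<'E'
from rig import manip, eyes, order
import numpy as np, cv2
from scipy.spatial.transform import Rotation as R
np.set_printoptions(precision=4,suppress=True)
def proj(p,X):
    T=np.linalg.inv(p["T"]); c=T[:3,:3]@np.array(X)+T[:3,3]; u=p["K"]@c; return u[:2]/u[2]
def cloud(p):
    h,w=p["range_z"].shape; v,u=np.mgrid[:h,:w]; z=p["range_z"]
    K=p["K"]; c=np.stack([(u-K[0,2])/K[0,0]*z,(v-K[1,2])/K[1,1]*z,z],-1)
    return c@p["T"][:3,:3].T+p["T"][:3,3]
def st():
    o=manip.get_obs(); r=R.from_quat(o["ee_rot"]).as_matrix()
    print("t",round(o["clock"],2),"tcp",o["tcp_pos"],"y",r[:,1],"z",r[:,2],"F",o["ft_force"],"w",o["gripper_width"],"q",o["q"]); return o
E
python3 - <<'E'
from h import *
for cam in ("top","scene"):
    p=eyes.get_image(cam)
    for n in ["deck","dish","seat","stirrer_grip","stirrer_collar","stirrer_tip","switch_tip","boat0_center","ball0_center","stopper","vial","jar"]:
        for d in eyes.place_of(p,n):
            if d["conf"]>.15: print(cam,n,np.round(d["at"],4),round(d["conf"],2),np.round(proj(p,d["at"])), {k:v for k,v in d.items() if k not in("at","conf")})
st()
E
```

```text
top deck [0.5653 0.2779 0.0157] 0.68 [246. 189.] {}
top deck [ 0.4571 -0.3126  0.0188] 0.6 [441. 221.] {}
top dish [0.4722 0.389  0.1497] 0.67 [194. 220.] {}
top dish [ 0.5894  0.2495 -0.0004] 0.65 [256. 182.] {}
top seat [0.477  0.385  0.1504] 0.6 [195. 219.] {}
top stirrer_grip [0.4702 0.3896 0.1835] 0.47 [189. 221.] {}
top stirrer_collar [0.4771 0.3879 0.1514] 0.75 [194. 218.] {}
top stirrer_tip [0.4738 0.3886 0.0424] 0.49 [207. 220.] {}
top switch_tip [0.6894 0.0374 0.0627] 0.57 [324. 144.] {}
top boat0_center [ 0.5652 -0.0337  0.0089] 0.68 [348. 187.] {}
top ball0_center [0.4765 0.3886 0.147 ] 0.53 [195. 219.] {}
top ball0_center [0.5546 0.2514 0.0108] 0.39 [255. 193.] {}
top stopper [ 0.6521 -0.1149 -0.0002] 0.59 [373. 159.] {}
top vial [0.4361 0.1775 0.002 ] 0.53 [280. 231.] {}
top vial [0.4751 0.3863 0.0421] 0.42 [208. 219.] {}
top jar [ 0.6965  0.3398 -0.0019] 0.73 [227. 148.] {}
scene deck [ 0.4569 -0.3164  0.0191] 0.82 [171. 271.] {}
scene dish [ 0.5855  0.2522 -0.002 ] 0.58 [411. 235.] {}
scene stirrer_grip [0.4706 0.3825 0.1784] 0.86 [430. 143.] {}
scene stirrer_collar [
[... 199 characters left out ...]
79 0.0616] 0.52 [363. 266.] {}
scene boat0_center [ 0.5678 -0.0309  0.0103] 0.63 [308. 262.] {}
scene boat0_center [ 0.6976  0.3424 -0.0023] 0.51 [470. 248.] {}
scene boat0_center [ 0.5857  0.2519 -0.0002] 0.49 [411. 234.] {}
scene ball0_center [0.6033 0.2816 0.0139] 0.7 [426. 230.] {}
scene ball0_center [0.473  0.3896 0.1503] 0.55 [431. 152.] {}
scene stopper [ 0.646  -0.1167 -0.0003] 0.56 [288. 301.] {}
scene vial [ 0.4343  0.1783 -0.0008] 0.58 [355. 214.] {}
scene jar [ 0.6987  0.3418 -0.0047] 0.65 [470. 249.] {}
t 1.4 tcp [0.257  0.5697 0.2225] y [ 0. -0. -1.] z [ 0.4112  0.9115 -0.    ] F [ 0.1599  0.579  -0.2159] w 0.08682591766564152 q [ 0.9685  0.5275  1.4327 -0.      1.1814 -0.1785]
```

Top view: three white boats at (312,188), (347,188) and (348,229). The yellow one (304,260) and the blue one (382,256) are look-alikes. The dish is at (255,181), the stirrer in its fork at (200,218), the rack at (443,203) and the switch at (324,143). Next I measure them closely.

```bash
python3 - <<'E'
from h import *
p=eyes.get_image("top"); s=eyes.get_image("scene")
np.savez("t0.npz",img=p["image"],z=p["range_z"],K=p["K"],T=p["T"]); np.savez("s0.npz",img=s["image"],z=s["range_z"],K=s["K"],T=s["T"])
im=p["image"]; C=cloud(p)
white=((im.min(2)>150)).astype(np.uint8)
n,l,stt,cen=cv2.connectedComponentsWithStats(white)
for i in range(1,n):
    if 150<stt[i,4]<600:
        m=l==i; P=C[m]; P=P[np.isfinite(P).all(1)]
        (cx,cy),(w,h),a=cv2.minAreaRect((P[:,:2]*1000).astype(np.float32))
        print(i,cen[i].round(1),stt[i,4],"mm",round(cx,1),round(cy,1),round(w,1),round(h,1),round(a,1),"z",np.percentile(P[:,2],[5,50,95]))
def crop(p,x0,y0,x1,y1,f,name):
    cv2.imwrite(name,cv2.resize(p["image"][y0:y1,x0:x1,::-1],None,fx=f,fy=f,interpolation=cv2.INTER_CUBIC))
crop(p,170,140,300,250,6,"pics/c1.png")
crop(p,290,120,510,240,3.6,"pics/c2.png")
crop(s,360,110,500,260,4,"pics/c3.png")
E
```

```text
285 [574.5 101.2] 438 mm 777.4 -649.1 22.9 156.7 3.0 z [0.1373 0.1405 0.1438]
292 [603.6 142.3] 589 mm 527.0 -384.2 195.8 811.8 21.8 z [0.1375 0.1406 0.1435]
303 [219.8 143.2] 224 mm 603.7 196.9 429.8 49.0 57.4 z [0.0717 0.0757 0.0788]
340 [312.9 188.5] 322 mm 539.0 67.1 158.1 37.0 14.8 z [0.0003 0.0045 0.0206]
341 [346.2 187.8] 330 mm 537.0 -21.3 54.4 163.3 72.6 z [0.0007 0.0048 0.0209]
370 [426.5 193.6] 255 mm 521.7 -141.1 98.2 343.6 1.8 z [0.0342 0.0511 0.0601]
387 [583.8 186.8] 445 mm 513.9 -355.4 24.5 774.1 5.1 z [0.1373 0.1406 0.1437]
446 [213.2 226.4] 384 mm 495.6 235.6 114.7 400.8 8.1 z [0.0079 0.0126 0.0159]
512 [348.  229.5] 346 mm 433.3 -12.3 104.1 75.1 6.0 z [0.0004 0.005  0.0201]
560 [ 86.  359.9] 538 mm 311.1 334.9 61.2 684.2 32.2 z [0.2682 0.2709 0.2737]
```

View pics/c1.png

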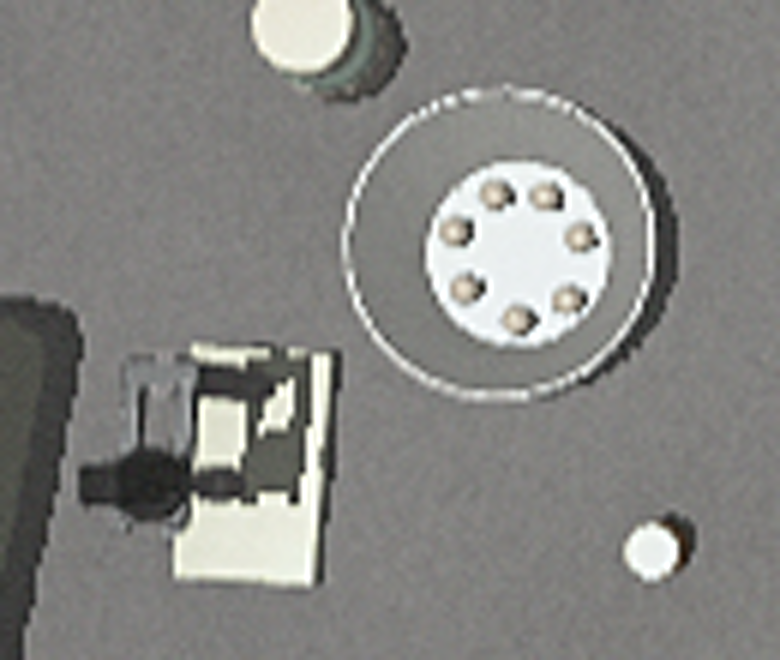

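View pics/c2.png

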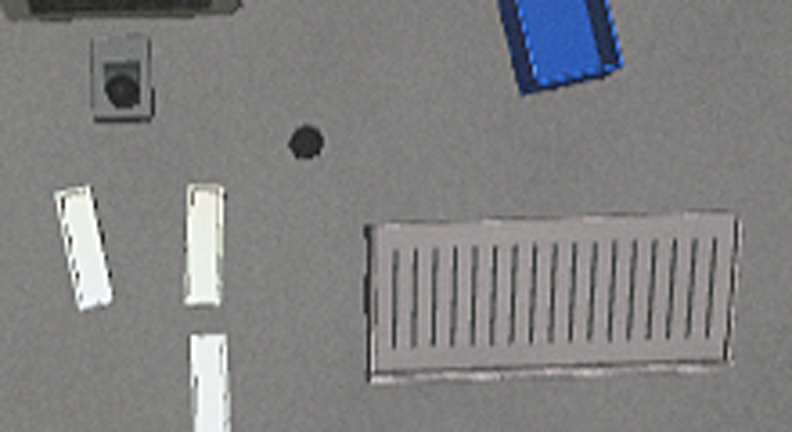

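View pics/c3.png

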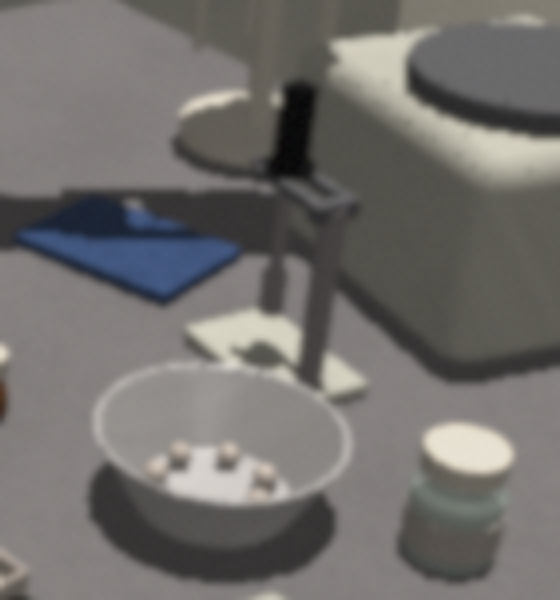

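```bash
cat >> h.py <<'E'
def ray(p,uv,z):
    uv=np.atleast_2d(uv).astype(float); d=np.c_[uv,np.ones(len(uv))]@np.linalg.inv(p["K"]).T@p["T"][:3,:3].T
    o=p["T"][:3,3]; return o+d*((z-o[2])/d[:,2])[:,None]
def boats(p):
    im=p["image"].astype(int); m=((im.min(2)>150)).astype(np.uint8)
    n,l,s,c=cv2.connectedComponentsWithStats(m); out=[]
    for i in range(1,n):
        if 200<s[i,4]<600:
            ys,xs=np.where(l==i); X=ray(p,np.c_[xs,ys],0.015)
            (cx,cy),(w,h),a=cv2.minAreaRect((X[:,:2]*1000).astype(np.float32))
            if w<h: w,h=h,w; a+=90
            a=(a+90)%180-90
            if 85<w<120 and 20<h<45: out.append((cx/1000,cy/1000,np.deg2rad(a),w,h)); 
    return out
E
python3 - <<'E'
from h import *
f=np.load("t0.npz"); p=dict(image=f["img"],range_z=f["z"],K=f["K"],T=f["T"]); C=cloud(p)
g=np.load("s0.npz"); s=dict(image=g["img"],range_z=g["z"],K=g["K"],T=g["T"]); D=cloud(s)
for b in boats(p): print("boat",np.round(b,4))
# deck plane
A=np.concatenate([C.reshape(-1,3),D.reshape(-1,3)])
m=(A[:,0]>.47)&(A[:,0]<.56)&(abs(A[:,1]+.313)<.13)&(A[:,2]>.015)&(A[:,2]<.08)
P=A[m]; q=np.c_[P[:,:2],np.ones(len(P))]; c=np.linalg.lstsq(q,P[:,2],rcond=None)[0]
r=P[:,2]-q@c; k=abs(r)<.006; c=np.linalg.lstsq(q[k],P[k,2],rcond=None)[0]
print("plane",c,"slope",np.rad2deg(np.arctan(np.hypot(c[0],c[1]))),"yaw",np.arctan2(c[1],c[0]),k.sum())
# deck corners in image: manual, crop c2 px /3.6 + (290,120)
for u,v,z in [(370,380,.03),(730,362,.03),(372,226,.065),(738,213,.065)]:
    print("corner",ray(p,[u/3.6+290,v/3.6+120],z))
# foot plate
for u,v in [(335,352),(315,585),(175,578)]: print("foot",ray(p,[u/6+170,v/6+140],.012))
# machine
m=(C[...,1]>.38)&(C[...,0]>.3)&(C[...,0]<.65)&(C[...,2]>.05)
print("machine z",np.percentile(C[m][:,2],[5,50,90,99]))
for t in (.06,.12,.18,.22):
    k=(C[...,2]>t)&(C[...,0]>.44)&(C[...,0]<.6)&(C[...,1]>.41); print(t,C[k][:,1].min(),k.sum())
# dish rim
m=(abs(C[...,2]-.055)<.006)&(np.hypot(C[...,0]-.587,C[...,1]-.251)<.1); P=C[m]
M=np.c_[2*P[:,:2],np.ones(len(P))]; sol=np.linalg.lstsq(M,(P[:,:2]**2).sum(1),rcond=None)[0]; print("dish",sol[:2],np.sqrt(sol[2]+sol[0]**2+sol[1]**2),m.sum())
(fc)=ray(p,[(519/6+170),(255/6+140)],.006);print("floor centre",fc)
# balls
for u,v in [(497,194),(546,196),(580,237),(570,300),(519,320),(467,289),(457,230)]: print("ball",ray(p,[u/6+170,v/6+140],.014))
# stirrer grip points
for nm,X in (("top",C),("sc",D)):
    k=(np.hypot(X[...,0]-.473,X[...,1]-.388)<.03)&(X[...,2]>.165)&(X[...,2]<.225); P=X[k]; print(nm,len(P),P.mean(0),P.min(0),P.max(0))
    k=(np.hypot(X[...,0]-.689,X[...,1]-.037)<.03)&(X[...,2]>.055); P=X[k]; print("sw",nm,len(P),P.mean(0),P.max(0))
E
```

```text
boat [  0.5631   0.0734   0.188  104.1333  30.5705]
boat [  0.5641  -0.0284  -0.0237 101.3719  30.5348]
boat [  0.4359  -0.0315  -0.0225 100.1199  30.4059]
plane [ 0.3247  0.0045 -0.1238] slope 17.990879785772727 yaw 0.014002220600855748 4887
corner [[ 0.4454 -0.1651  0.03  ]]
corner [[ 0.4545 -0.4637  0.03  ]]
corner [[ 0.5706 -0.1642  0.065 ]]
corner [[ 0.575  -0.4598  0.065 ]]
foot [[0.5375 0.3414 0.012 ]]
foot [[0.4187 0.3522 0.012 ]]
foot [[0.4237 0.4238 0.012 ]]
machine z [0.0881 0.1626 0.308  0.5515]
0.06 0.4876629549822145 4710
0.12 0.4878002052020621 4320
0.18 0.5260347083141766 1597Traceback (most recent call last):
  File "<stdin>", line 20, in <module>
    return umr_minimum(a, axis, None, out, keepdims, initial, where)
ValueError: zero-size array to reduction operation minimum which has no identity
```

```bash
python3 - <<'E'
from h import *
f=np.load("t0.npz"); p=dict(image=f["img"],range_z=f["z"],K=f["K"],T=f["T"]); C=cloud(p)
g=np.load("s0.npz"); s=dict(image=g["img"],range_z=g["z"],K=g["K"],T=g["T"]); D=cloud(s)
m=(abs(C[...,2]-.055)<.006)&(np.hypot(C[...,0]-.587,C[...,1]-.251)<.1)&(np.hypot(C[...,0]-.587,C[...,1]-.251)>.06); P=C[m]
M=np.c_[2*P[:,:2],np.ones(len(P))]; sol=np.linalg.lstsq(M,(P[:,:2]**2).sum(1),rcond=None)[0]; print("dish",sol[:2],np.sqrt(sol[2]+sol[0]**2+sol[1]**2),m.sum())
print("floor centre",ray(p,[(519/6+170),(254/6+140)],.006), "rim c",ray(p,[(500/6+170),(244/6+140)],.055))
for u,v in [(497,194),(546,196),(580,237),(570,300),(519,320),(467,289),(457,230)]: print("ball",ray(p,[u/6+170,v/6+140],.014))
for nm,X in (("top",C),("sc",D)):
    k=(np.hypot(X[...,0]-.473,X[...,1]-.388)<.03)&(X[...,2]>.165)&(X[...,2]<.225); P=X[k]; print(nm,len(P),P.mean(0),P.min(0),P.max(0), np.percentile(P,[10,90],axis=0))
    k=(np.hypot(X[...,0]-.689,X[...,1]-.037)<.03)&(X[...,2]>.055); P=X[k]; print("sw",nm,len(P),P.mean(0),P.max(0))
m=(D[...,2]>.165)&(D[...,2]<.2)&(np.hypot(D[...,0]-.473,D[...,1]-.388)<.03)
P=D[m]; print(P[::3])
E
```

```text
dish [0.5892 0.2487] 0.07374569498085323 363
floor centre [[0.5865 0.2476 0.006 ]] rim c [[0.5865 0.2474 0.055 ]]
ball [[0.6168 0.257  0.014 ]]
ball [[0.6153 0.2318 0.014 ]]
ball [[0.5938 0.2146 0.014 ]]
ball [[0.5615 0.2201 0.014 ]]
ball [[0.5518 0.2463 0.014 ]]
ball [[0.5683 0.2729 0.014 ]]
ball [[0.5987 0.2777 0.014 ]]
top 96 [0.473  0.3824 0.2002] [0.4649 0.3765 0.1651] [0.4808 0.3951 0.216 ] [[0.4655 0.3771 0.1739]
 [0.4806 0.392  0.2131]]
sw top 60 [0.6876 0.0376 0.0721] [0.701  0.0479 0.0786]
sc 173 [0.479  0.3845 0.1913] [0.4661 0.3771 0.1652] [0.4868 0.3969 0.2149] [[0.4703 0.3788 0.1702]
 [0.4841 0.3932 0.2118]]
sw sc 128 [0.6955 0.0365 0.0699] [0.7047 0.0506 0.0783]
[[0.4691 0.3809 0.198 ]
 [0.4712 0.3793 0.1962]
 [0.4814 0.3871 0.1983]
 [0.4852 0.3938 0.1983]
 [0.4759 0.3788 0.1953]
 [0.4834 0.3821 0.1973]
 [0.4834 0.3926 0.195 ]
 [0.473  0.3785 0.1914]
 [0.4831 0.3794 0.195 ]
 [0.4822 0.3907 0.1922]
 [0.4667 0.3814 0.1856]
 [0.4797 0.3796 0.1909]
 [0.4822 0.3877 0.19  ]
 [0.4695 0.3792 0.1843]
 [0.4801 0.3797 0.1882]
 [0.4832 0.3872 0.1877]
 [0.4699 0.3793 0.1816]
 [0.4784 0.3817 0.1843]
 [0.4846 0.3863 0.1856]
 [0.4678 0.3817 0.1774]
 [0.4798 0.3809 0.1821]
 [0.4823 0.389  0.1813]
 [0.4704 0.3797 0.176 ]
 [0.4825 0.3788 0.1808]
 [0.4844 0.3874 0.1796]
 [0.4661 0.3806 0.1712]
 [0.4772 0.3808 0.1754]
 [0.4838 0.385  0.177 ]
 [0.4834 0.3959 0.1745]
 [0.475  0.3798 0.1719]
 [0.4816 0.3841 0.1735]
 [0.4812 0.3951 0.1709]
 [0.4733 0.3784 0.1687]
 [0.4832 0.3795 0.1723]
 [0.4828 0.3905 0.1697]
 [0.4777 0.3816 0.1668]
 [0.4823 0.3878 0.1672]
 [0.4827 0.3809 0.166 ]]
```

>>> carry_out:
  deltas: "0 0 0.125 0 0 0.1; 0.09 -0.075 0 0 0 0.1; 0.09 -0.075 0 0 0 0.0315; 0.09 -0.075 0 0 0 0; 0.09 -0.075 0 0 0 0"
  grip: 0.2

```text
clock: 2.12
tcp_pos: [0.402, 0.4487, 0.2727]
ee_rot: [-0.707, 0.021, -0.021, 0.707]
ft_force: [0.1, -0.3, 0.0]
gripper_width: 0.0698
```

>>> carry_out:
  deltas: "0.09 -0.075 0 0 0 0; 0.09 -0.075 0 0 0 0; 0 0 0 0 0 0"

```text
clock: 2.5
tcp_pos: [0.4758, 0.3875, 0.2725]
ee_rot: [0.707, -0.023, 0.023, -0.707]
ft_force: [-0.1, 1.2, 0.8]
gripper_width: 0.0694
```

```bash
python3 -c "
from h import *
st()"
```

```text
t 2.5 tcp [0.4758 0.3875 0.2725] y [ 0.0012 -0.0002 -1.    ] z [ 0.0649  0.9979 -0.0001] F [-0.0681  1.1972  0.766 ] w 0.06943472542277848 q [ 0.502   0.461   1.4042 -0.0008  1.2754 -1.0036]
```

>>> carry_out:
  deltas: "0 0 -0.09 0 0 0; 0 0 -0.09 0 0 0; 0 0 -0.05 0 0 0; 0 0 -0.03 0 0 0; 0 0 0 0 0 0"

```text
clock: 3.12
tcp_pos: [0.4721, 0.39, 0.168]
ee_rot: [0.707, -0.022, 0.02, -0.707]
ft_force: [-0.1, -0.0, 0.2]
gripper_width: 0.0693
```

>>> carry_out:
  deltas: "0 0 0 0 0 0; 0 0 0 0 0 0; 0 0 0 0 0 0; 0 0 0 0 0 0; 0 0 0 0 0 0"
  grip: 1
  grip_force: 30

```text
clock: 3.75
tcp_pos: [0.473, 0.3897, 0.1687]
ee_rot: [-0.707, 0.021, -0.021, 0.707]
ft_force: [0.2, 0.3, -1.2]
gripper_width: 0.0275
```

```bash
python3 -c "
from h import *
st()
s=eyes.get_image('scene'); cv2.imwrite('pics/g1.png',cv2.resize(s['image'][60:220,370:510,::-1],None,fx=4,fy=4,interpolation=2))
for n in ('stirrer_tip','stirrer_collar'):
  for d in eyes.place_of(s,n)[:2]: print(n,d)
"
```

```text
t 3.75 tcp [0.473  0.3897 0.1687] y [ 0.0002  0.0001 -1.    ] z [0.0602 0.9982 0.0001] F [ 0.1511  0.326  -1.1536] w 0.02745923288070325 q [ 0.5069  0.5744  1.5166  0.      1.0504 -1.0036]
stirrer_tip {'at': [0.4714, 0.3908, 0.0444], 'conf': 0.9}
stirrer_collar {'at': [0.5621, 0.0756, 0.0121], 'conf': 0.29}
```

View pics/g1.png

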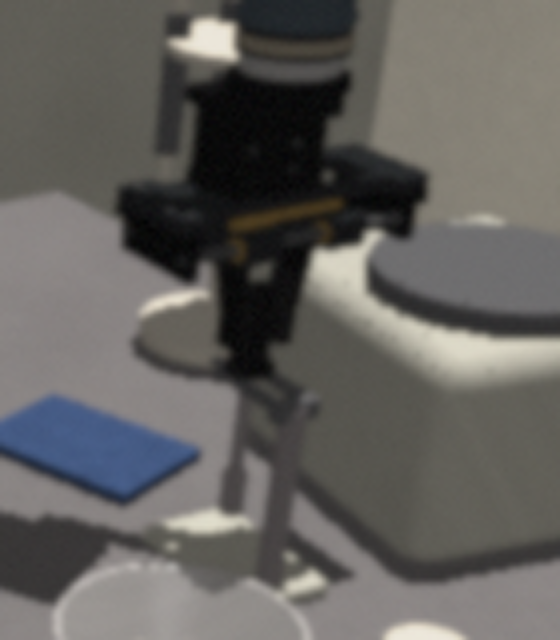

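The stirrer is between the fingers (around 245,300) and still hangs in the fork. The fingers are still closing.

>>> carry_out:
  deltas: "0 0 0 0 0 0; 0 0 0 0 0 0; 0 0 0 0 0 0; 0 0 0 0 0 0"

```text
clock: 4.4
tcp_pos: [0.4729, 0.3896, 0.1685]
ee_rot: [0.707, -0.021, 0.021, -0.707]
ft_force: [0.0, 0.7, -0.1]
gripper_width: 0.0176
```

```bash
python3 -c "
from h import *
st()"
```

```text
t 4.4 tcp [0.4729 0.3896 0.1685] y [-0.0001 -0.0002 -1.    ] z [ 0.0601  0.9982 -0.0002] F [ 0.0316  0.6528 -0.0551] w 0.017621828949457886 q [ 0.507   0.5746  1.5166 -0.0001  1.0506 -1.0036]
```

>>> carry_out:
  deltas: "0 0 0.02 0 0 0; 0 0 0.0175 0 0 0; -0.06 0.005 0 0 0 0; -0.06 0.005 0 0 0 0; -0.06 0.005 0 0 0 0"

```text
clock: 5.03
tcp_pos: [0.4006, 0.396, 0.1842]
ee_rot: [-0.707, 0.021, -0.022, 0.707]
ft_force: [-0.7, 0.5, -0.2]
gripper_width: 0.0176
```

```bash
python3 -c "
from h import *
st()
s=eyes.get_image('scene'); cv2.imwrite('pics/g2.png',cv2.resize(s['image'][60:220,370:510,::-1],None,fx=4,fy=4,interpolation=2))
for n in ('stirrer_tip','stirrer_collar','stirrer_grip'):
  for d in eyes.place_of(s,n)[:1]: print(n,d)
"
```

```text
t 5.03 tcp [0.4006 0.396  0.1842] y [ 0.0009  0.0008 -1.    ] z [0.0604 0.9982 0.0008] F [-0.6692  0.504  -0.1994] w 0.017594202329103734 q [ 0.5811  0.4928  1.6301  0.0002  1.0175 -0.9293]
stirrer_tip {'at': [0.4009, 0.394, 0.0574], 'conf': 0.82}
stirrer_collar {'at': [0.4044, 0.3989, 0.1661], 'conf': 0.66}
stirrer_grip {'at': [0.3996, 0.392, 0.1992], 'conf': 0.74}
```

View pics/g2.png

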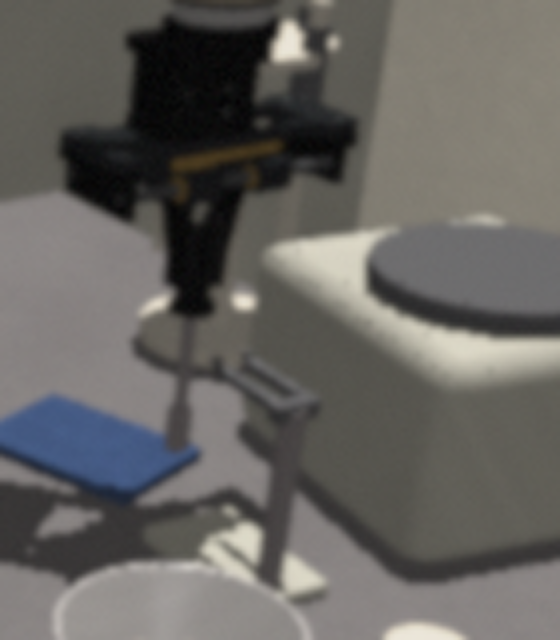

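The stirrer is out of the fork and upright in the fingers, with its foot at (178,435). The empty fork is at (265,380).

>>> carry_out:
  deltas: "0 0 0.1125 0 0 0; 0 -0.125 0 0 0 0; 0 -0.125 0 0 0 0; 0.0675 -0.06 0 0 0 0; 0.1 -0.03 0 0 0 0"

```text
clock: 5.85
tcp_pos: [0.4694, 0.258, 0.2292]
ee_rot: [-0.707, 0.021, -0.022, 0.707]
ft_force: [0.8, 0.8, -1.5]
gripper_width: 0.0178
```

>>> carry_out:
  deltas: "0.1 -0.03 0 0 0 0; 0.1 0 0 0 0 0; 0.1 0 0 0 0 0; 0 0 0 0 0 0"

```text
clock: 6.35
tcp_pos: [0.5927, 0.2465, 0.2285]
ee_rot: [-0.707, 0.021, -0.024, 0.707]
ft_force: [-0.9, -0.8, -0.6]
gripper_width: 0.0182
```

```bash
python3 -c "
from h import *
st()
s=eyes.get_image('scene'); p=eyes.get_image('top')
a=cv2.resize(s['image'][100:260,360:500,::-1],None,fx=3.5,fy=3.5,interpolation=2); b=cv2.resize(p['image'][140:230,200:300,::-1],None,fx=3.5,fy=3.5,interpolation=2)
c=np.zeros((560,840,3),np.uint8); c[:a.shape[0],:a.shape[1]]=a; c[:b.shape[0],490:490+b.shape[1]]=b
cv2.imwrite('pics/g3.png',c[:, :800])
for n in ('stirrer_tip','stirrer_collar','stirrer_grip','dish'):
  for d in eyes.place_of(s,n)[:1]: print(n,d)
"
```

```text
t 6.35 tcp [0.5927 0.2465 0.2285] y [ 0.0043  0.0004 -1.    ] z [0.0628 0.998  0.0007] F [-0.9002 -0.7889 -0.5814] w 0.01824891801685287 q [ 0.2207  0.5428  1.3846 -0.0006  1.2099 -1.2871]
stirrer_tip {'at': [0.5901, 0.2437, 0.1024], 'conf': 0.84}
stirrer_collar {'at': [0.5865, 0.2508, -0.0004], 'conf': 0.73}
stirrer_grip {'at': [0.6478, -0.115, -0.002], 'conf': 0.69}
dish {'at': [0.5888, 0.2522, 0.0021], 'conf': 0.9}
```

View pics/g3.png

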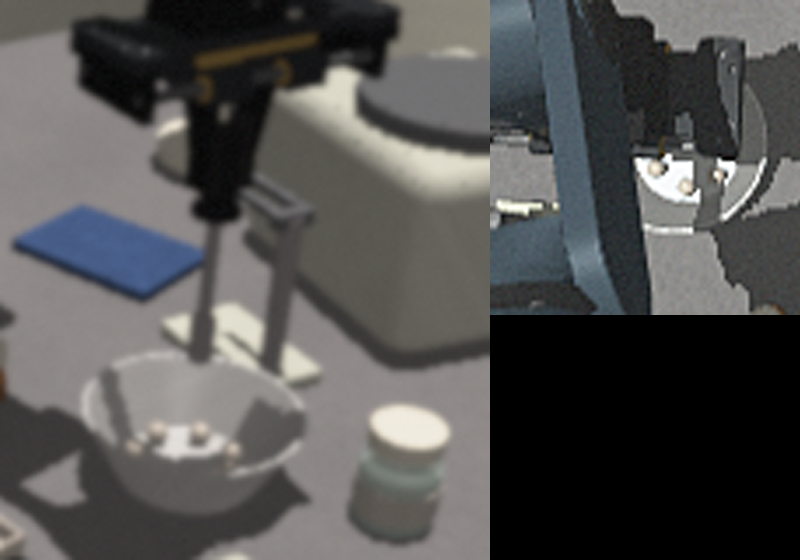

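The foot is above the dish at (200,350) in the crop, and the balls lie on the dish floor.

>>> carry_out:
  deltas: "0 0 -0.05 0 0 0; 0 0 -0.08 0 0 0; 0 0 -0.06 0 0 0; 0 0 -0.03 0 0 0; 0 0 0 0 0 0"

```text
clock: 7.28
tcp_pos: [0.5873, 0.2478, 0.1401]
ee_rot: [0.707, -0.022, 0.021, -0.707]
ft_force: [0.4, -0.4, -1.2]
gripper_width: 0.0174
```

```bash
python3 -c "
from h import *
st()
r=25
import math
prev=(0,0)
N=12
for k in range(N+1):
  a=math.pi+2*math.pi*k/N
  q=(r*math.cos(a),r*math.sin(a)); print(k,round((q[0]-prev[0])/400,4),round((q[1]-prev[1])/400,4)); prev=q
"
```

```text
t 7.28 tcp [0.5873 0.2478 0.1401] y [-0.0014 -0.0003 -1.    ] z [ 0.0598  0.9982 -0.0004] F [ 0.3954 -0.3914 -1.2353] w 0.01736154648825899 q [ 0.2242  0.6409  1.4724 -0.      1.0298 -1.2868]
0 -0.0625 0.0
1 0.0084 -0.0312
2 0.0229 -0.0229
3 0.0313 -0.0084
4 0.0312 0.0084
5 0.0229 0.0229
6 0.0084 0.0312
7 -0.0084 0.0312
8 -0.0229 0.0229
9 -0.0313 0.0084
10 -0.0313 -0.0084
11 -0.0229 -0.0229
12 -0.0084 -0.0312
```

```bash
python3 -c "
import math
r=28; prev=(0,0); N=12
for k in range(N+1):
  a=math.radians(155)+2*math.pi*k/N
  q=(r*math.cos(a),r*math.sin(a)); print(k,round((q[0]-prev[0])/400,3),round((q[1]-prev[1])/400,3),end='; '); prev=q
"
```

```text
0 -0.063 0.03; 1 -0.006 -0.036; 2 0.012 -0.034; 3 0.028 -0.023; 4 0.036 -0.006; 5 0.034 0.012; 6 0.023 0.028; 7 0.006 0.036; 8 -0.012 0.034; 9 -0.028 0.023; 10 -0.036 0.006; 11 -0.034 -0.012; 12 -0.023 -0.028;
```

>>> carry_out:
  deltas: "-0.032 0.015 0 0 0 0; -0.031 0.015 0 0 0 0; -0.006 -0.036 0 0 0 0; 0.012 -0.034 0 0 0 0; 0.028 -0.023 0 0 0 0"

```text
clock: 7.9
tcp_pos: [0.5785, 0.2235, 0.1417]
ee_rot: [-0.705, 0.021, -0.024, 0.709]
ft_force: [3.1, 5.1, 0.6]
gripper_width: 0.0178
```

>>> carry_out:
  deltas: "0.036 -0.006 0 0 0 0; 0.034 0.012 0 0 0 0; 0.023 0.028 0 0 0 0; 0.006 0.036 0 0 0 0; -0.012 0.034 0 0 0 0"

```text
clock: 8.52
tcp_pos: [0.6115, 0.2649, 0.1403]
ee_rot: [0.707, -0.021, 0.021, -0.707]
ft_force: [-0.3, 0.6, -1.0]
gripper_width: 0.0176
```

>>> carry_out:
  deltas: "-0.028 0.023 0 0 0 0; -0.036 0.006 0 0 0 0; -0.034 -0.012 0 0 0 0; -0.023 -0.028 0 0 0 0; -0.006 -0.036 0 0 0 0"

```text
clock: 9.15
tcp_pos: [0.5589, 0.2449, 0.1407]
ee_rot: [-0.706, 0.022, -0.021, 0.707]
ft_force: [2.5, 3.8, 0.9]
gripper_width: 0.018
```

```bash
python3 -c "
from h import *
st()
s=eyes.get_image('scene'); p=eyes.get_image('top')
a=cv2.resize(s['image'][100:260,360:500,::-1],None,fx=3.5,fy=3.5,interpolation=2); b=cv2.resize(p['image'][140:230,200:300,::-1],None,fx=3.5,fy=3.5,interpolation=2)
c=np.zeros((560,840,3),np.uint8); c[:a.shape[0],:a.shape[1]]=a; c[:b.shape[0],490:490+b.shape[1]]=b
cv2.imwrite('pics/g4.png',c[:, :800])
"
```

```text
t 9.15 tcp [0.5589 0.2449 0.1407] y [-0.0013  0.0009 -1.    ] z [0.0603 0.9982 0.0008] F [2.4968 3.7614 0.8672] w 0.018013372829149728 q [ 0.2295  0.6079  1.545   0.0014  0.9897 -1.2818]
```

View pics/g4.png

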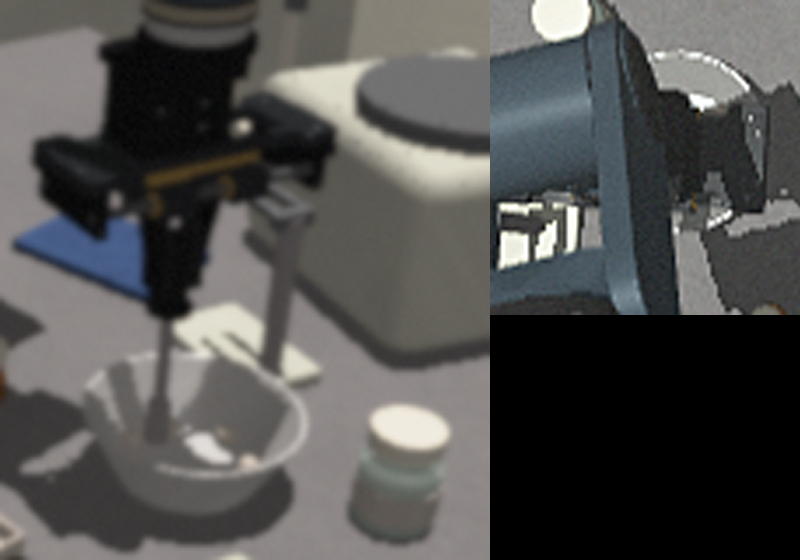

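The balls are moving and the forces stay under 6 N, so I go round twice more.

>>> carry_out:
  deltas: "0.012 -0.034 0 0 0 0; 0.028 -0.023 0 0 0 0; 0.036 -0.006 0 0 0 0; 0.034 0.012 0 0 0 0; 0.023 0.028 0 0 0 0"

```text
clock: 9.88
tcp_pos: [0.6117, 0.2349, 0.1392]
ee_rot: [0.707, -0.025, 0.019, -0.706]
ft_force: [-3.5, 0.7, -0.3]
gripper_width: 0.0179
```

>>> carry_out:
  deltas: "0.006 0.036 0 0 0 0; -0.012 0.034 0 0 0 0; -0.028 0.023 0 0 0 0; -0.036 0.006 0 0 0 0; -0.034 -0.012 0 0 0 0"

```text
clock: 10.5
tcp_pos: [0.5702, 0.2714, 0.1407]
ee_rot: [0.707, -0.021, 0.021, -0.707]
ft_force: [-0.7, -1.3, -1.7]
gripper_width: 0.0178
```

>>> carry_out:
  deltas: "-0.023 -0.028 0 0 0 0; -0.006 -0.036 0 0 0 0; 0.012 -0.034 0 0 0 0; 0.028 -0.023 0 0 0 0; 0.036 -0.006 0 0 0 0"

```text
clock: 11.12
tcp_pos: [0.5903, 0.219, 0.1405]
ee_rot: [-0.707, 0.023, -0.021, 0.707]
ft_force: [-2.5, 2.9, 2.2]
gripper_width: 0.0179
```

>>> carry_out:
  deltas: "0.034 0.012 0 0 0 0; 0.023 0.028 0 0 0 0; 0.006 0.036 0 0 0 0; -0.012 0.034 0 0 0 0; -0.028 0.023 0 0 0 0"

```text
clock: 11.75
tcp_pos: [0.5992, 0.2744, 0.1404]
ee_rot: [0.707, -0.021, 0.021, -0.707]
ft_force: [-0.1, -0.2, -0.7]
gripper_width: 0.0182
```

```bash
python3 -c "
from h import *
st()
s=eyes.get_image('scene'); p=eyes.get_image('top')
a=cv2.resize(s['image'][100:260,360:500,::-1],None,fx=3.5,fy=3.5,interpolation=2); b=cv2.resize(p['image'][140:230,200:300,::-1],None,fx=3.5,fy=3.5,interpolation=2)
c=np.zeros((560,840,3),np.uint8); c[:a.shape[0],:a.shape[1]]=a; c[:b.shape[0],490:490+b.shape[1]]=b
cv2.imwrite('pics/g5.png',c[:, :800])
for d in eyes.place_of(s,'ball0_center'): print(d)
"
```

```text
t 11.75 tcp [0.5992 0.2744 0.1404] y [-0.0002 -0.0003 -1.    ] z [ 0.0591  0.9983 -0.0003] F [-0.0871 -0.2188 -0.6839] w 0.018233733452912414 q [ 0.2604  0.6662  1.414  -0.0002  1.0617 -1.2512]
{'at': [0.5857, 0.2536, 0.0005], 'conf': 0.29}
```

View pics/g5.png

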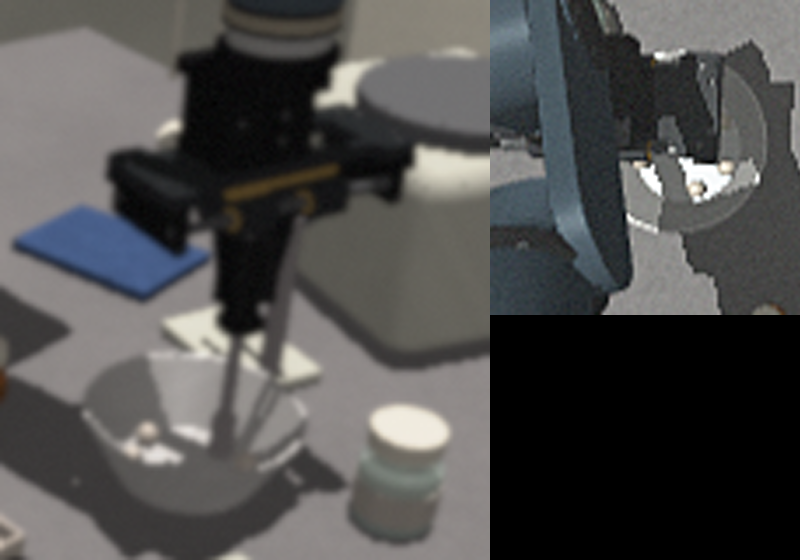

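>>> carry_out:
  deltas: "0 0 0.05 0 0 0; 0 0 0.09 0 0 0; 0 0 0.085 0 0 0; -0.12 0 0 0 0 0; -0.12 0 0 0 0 0"

```text
clock: 12.52
tcp_pos: [0.5033, 0.2727, 0.2312]
ee_rot: [-0.707, 0.021, -0.022, 0.707]
ft_force: [0.6, 0.6, -1.9]
gripper_width: 0.0179
```

>>> carry_out:
  deltas: "-0.12 0 0 0 0 0; -0.11 0.05 0 0 0 0; 0 0.08 0 0 0 0; 0 0.1 0 0 0 0; 0 0 0 0 0 0"

```text
clock: 13.15
tcp_pos: [0.4122, 0.3672, 0.2311]
ee_rot: [-0.706, 0.02, -0.021, 0.707]
ft_force: [0.6, -0.2, -0.9]
gripper_width: 0.0174
```

```bash
python3 -c "
from h import *
st()
s=eyes.get_image('scene'); p=eyes.get_image('top')
a=cv2.resize(s['image'][120:260,360:500,::-1],None,fx=3.5,fy=3.5,interpolation=2); b=cv2.resize(p['image'][150:215,220:290,::-1],None,fx=4.4,fy=4.4,interpolation=2)
c=np.zeros((560,800,3),np.uint8); c[:a.shape[0],:a.shape[1]]=a; c[:b.shape[0],490:490+b.shape[1]]=b
cv2.imwrite('pics/g6.png',c[:, :800])
for n in ('stirrer_tip','stirrer_collar','stirrer_grip','seat'):
  for d in eyes.place_of(s,n)[:1]: print(n,d)
"
```

```text
t 13.15 tcp [0.4122 0.3672 0.2311] y [ 0.0022  0.0013 -1.    ] z [0.0573 0.9984 0.0014] F [ 0.6184 -0.2181 -0.8893] w 0.017372134621436296 q [ 0.5252  0.418   1.6092  0.      1.1119 -0.9882]
stirrer_tip {'at': [0.4083, 0.3678, 0.1071], 'conf': 0.75}
stirrer_collar {'at': [0.4155, 0.3693, 0.2122], 'conf': 0.88}
stirrer_grip {'at': [0.4119, 0.3627, 0.2438], 'conf': 0.67}
seat {'at': [0.4352, 0.1787, -0.0022], 'conf': 0.18}
```

View pics/g6.png

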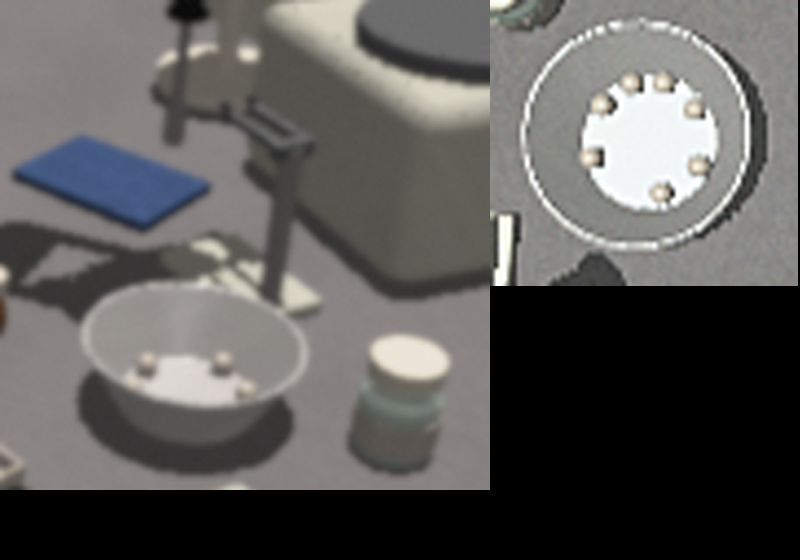

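```bash
python3 -c "
from h import *
f=np.load('t0.npz'); p=dict(K=f['K'],T=f['T'])
o=np.array([ray(p,[u/6+170,v/6+140],.014)[0,:2] for u,v in [(497,194),(546,196),(580,237),(570,300),(519,320),(467,289),(457,230)]])
n=np.array([ray(p,[(u-490)/4.4+220,v/4.4+150],.014)[0,:2] for u,v in [(602,103),(632,82),(663,81),(694,108),(699,165),(661,191),(592,156)]])
c=np.array([.587,.2475])
f=lambda q:(np.rad2deg(np.arctan2(*(q-c).T[::-1]))%360)
for q in (o,n): i=np.argsort(f(q)); print(f(q)[i].round(0),(np.hypot(*(q-c).T)[i]*1000).round(0))
o=o[np.argsort(f(o))];n=n[np.argsort(f(n))]
for k in range(7): print(k,(np.hypot(*(np.roll(n,k,0)-o).T)*1000).round(0))
D=np.hypot(*(n[:,None]-o[None]).transpose(2,0,1))*1000; print(D.round(0))
"
```

```text
[ 18.  69. 126. 182. 227. 282. 331.] [31. 32. 32. 35. 37. 34. 32.]
[ 15.  50. 104. 193. 243. 305. 346.] [43. 42. 41. 37. 39. 39. 43.]
0 [12. 15. 17.  7. 11. 15. 14.]
1 [23. 35. 46. 48. 21. 25. 18.]
2 [42. 51. 62. 71. 69. 49. 50.]
3 [65. 63. 70. 77. 79. 74. 64.]
4 [68. 72. 71. 77. 77. 68. 67.]
5 [50. 61. 61. 65. 69. 56. 48.]
6 [23. 24. 38. 38. 48. 41. 30.]
[[12. 35. 62. 77. 77. 56. 30.]
 [23. 15. 46. 71. 79. 68. 48.]
 [50. 24. 17. 48. 69. 74. 67.]
 [68. 61. 38.  7. 21. 49. 64.]
 [65. 72. 61. 38. 11. 25. 50.]
 [42. 63. 71. 65. 48. 15. 18.]
 [23. 51. 70. 77. 69. 41. 14.]]
```

Most of the balls seem only to have been squeezed outward against the wall. Matched in cyclic order they moved 7–17 mm, so I cannot claim five. I will stir again at a larger radius, lowering the foot into the free gap on the left (crop (600,130) side) so that it pushes the balls tangentially.

```bash
python3 -c "
from h import *
o=st(); c=np.array([.588,.248]); r=.034
pos=lambda a:c+r*np.array([np.cos(np.radians(a)),np.sin(np.radians(a))])
s=pos(148); print(s,(s-o['tcp_pos'][:2])/.4)
prev=s
for a in range(168,168+360,20):
  q=pos(a); d=(q-prev)/.4; print(a,'%.3f %.3f 0 0 0 0;'%tuple(d)); prev=q
"
```

```text
t 13.45 tcp [0.412  0.3642 0.2305] y [-0.0004 -0.0006 -1.    ] z [ 0.0614  0.9981 -0.0006] F [ 0.1152  0.6349 -0.8347] w 0.017717818321010985 q [ 0.5208  0.4171  1.6126 -0.0003  1.1125 -0.9884]
[0.5592 0.266 ] [ 0.3679 -0.2455]
168 -0.011 -0.027 0 0 0 0;
188 -0.001 -0.030 0 0 0 0;
208 0.009 -0.028 0 0 0 0;
228 0.018 -0.023 0 0 0 0;
248 0.025 -0.016 0 0 0 0;
268 0.029 -0.006 0 0 0 0;
288 0.029 0.004 0 0 0 0;
308 0.026 0.014 0 0 0 0;
328 0.020 0.022 0 0 0 0;
348 0.011 0.027 0 0 0 0;
368 0.001 0.030 0 0 0 0;
388 -0.009 0.028 0 0 0 0;
408 -0.018 0.023 0 0 0 0;
428 -0.025 0.016 0 0 0 0;
448 -0.029 0.006 0 0 0 0;
468 -0.029 -0.004 0 0 0 0;
488 -0.026 -0.014 0 0 0 0;
508 -0.020 -0.022 0 0 0 0;
```

>>> carry_out:
  deltas: "0 -0.1 0 0 0 0; 0.05 -0.1 0 0 0 0; 0.12 -0.0455 0 0 0 0; 0.12 0 0 0 0 0; 0.078 0 0 0 0 0"

```text
clock: 14.08
tcp_pos: [0.5617, 0.2654, 0.2307]
ee_rot: [-0.707, 0.022, -0.023, 0.707]
ft_force: [0.2, 0.7, -0.1]
gripper_width: 0.0181
```

>>> carry_out:
  deltas: "0 0 -0.05 0 0 0; 0 0 -0.08 0 0 0; 0 0 -0.06 0 0 0; 0 0 -0.035 0 0 0; 0 0 0 0 0 0"

```text
clock: 14.7
tcp_pos: [0.5586, 0.2665, 0.1397]
ee_rot: [0.707, -0.022, 0.021, -0.707]
ft_force: [0.1, -1.2, 0.1]
gripper_width: 0.018
```

```bash
python3 -c "
from h import *
o=st()
"
```

```text
t 14.7 tcp [0.5586 0.2665 0.1397] y [-0.0022 -0.0006 -1.    ] z [ 0.0608  0.9982 -0.0008] F [ 0.0851 -1.2106  0.0725] w 0.017974790617711834 q [ 0.2648  0.62    1.5216 -0.      1.0023 -1.2452]
```

>>> carry_out:
  deltas: "-0.011 -0.027 0 0 0 0; -0.001 -0.03 0 0 0 0; 0.009 -0.028 0 0 0 0; 0.018 -0.023 0 0 0 0; 0.025 -0.016 0 0 0 0"

```text
clock: 15.32
tcp_pos: [0.5794, 0.2208, 0.143]
ee_rot: [-0.703, 0.019, -0.026, 0.71]
ft_force: [2.7, 8.3, 1.9]
gripper_width: 0.0185
```

>>> carry_out:
  deltas: "0.029 -0.006 0 0 0 0; 0.029 0.004 0 0 0 0; 0.026 0.014 0 0 0 0; 0.02 0.022 0 0 0 0; 0.011 0.027 0 0 0 0"

```text
clock: 15.95
tcp_pos: [0.6217, 0.2414, 0.1404]
ee_rot: [0.707, -0.021, 0.021, -0.706]
ft_force: [-2.4, 0.1, 0.4]
gripper_width: 0.018
```

>>> carry_out:
  deltas: "0.001 0.03 0 0 0 0; -0.009 0.028 0 0 0 0; -0.018 0.023 0 0 0 0; -0.025 0.016 0 0 0 0; -0.029 0.006 0 0 0 0"

```text
clock: 16.58
tcp_pos: [0.5912, 0.2833, 0.1415]
ee_rot: [0.707, -0.018, 0.023, -0.707]
ft_force: [4.2, -3.7, -0.3]
gripper_width: 0.0178
```

>>> carry_out:
  deltas: "-0.029 -0.004 0 0 0 0; -0.026 -0.014 0 0 0 0; -0.02 -0.022 0 0 0 0; -0.011 -0.027 0 0 0 0; -0.001 -0.03 0 0 0 0"

```text
clock: 17.2
tcp_pos: [0.5532, 0.2438, 0.1402]
ee_rot: [-0.707, 0.022, -0.021, 0.707]
ft_force: [0.1, 0.4, -1.2]
gripper_width: 0.0181
```

```bash
python3 -c "
from h import *
st()
s=eyes.get_image('scene'); p=eyes.get_image('top')
a=cv2.resize(s['image'][120:260,360:500,::-1],None,fx=3.5,fy=3.5,interpolation=2); b=cv2.resize(p['image'][150:215,220:290,::-1],None,fx=4.4,fy=4.4,interpolation=2)
c=np.zeros((560,800,3),np.uint8); c[:a.shape[0],:a.shape[1]]=a; c[:b.shape[0],490:490+b.shape[1]]=b
cv2.imwrite('pics/g7.png',c[:, :800])
"
```

```text
t 17.2 tcp [0.5532 0.2438 0.1402] y [-0.002   0.0005 -1.    ] z [0.0603 0.9982 0.0004] F [ 0.085   0.3759 -1.1743] w 0.018109460319997116 q [ 0.23    0.6024  1.5596  0.0011  0.9814 -1.2811]
```

View pics/g7.png

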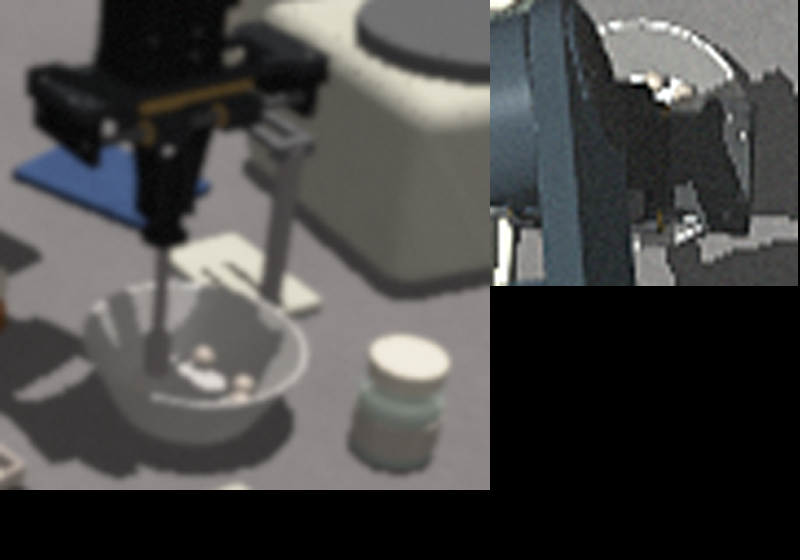

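>>> carry_out:
  deltas: "0.009 -0.028 0 0 0 0; 0.018 -0.023 0 0 0 0; 0.025 -0.016 0 0 0 0; 0.029 -0.006 0 0 0 0; 0.029 0.004 0 0 0 0"

```text
clock: 17.92
tcp_pos: [0.5981, 0.2198, 0.141]
ee_rot: [-0.704, 0.023, -0.021, 0.709]
ft_force: [-2.9, 7.3, 1.4]
gripper_width: 0.018
```

>>> carry_out:
  deltas: "0.026 0.014 0 0 0 0; 0.02 0.022 0 0 0 0; 0.011 0.027 0 0 0 0; 0 0 0 0 0 0"

```text
clock: 18.42
tcp_pos: [0.622, 0.2424, 0.1405]
ee_rot: [0.707, -0.02, 0.021, -0.707]
ft_force: [0.4, -0.8, 0.0]
gripper_width: 0.0174
```

```bash
python3 -c "
from h import *
st()
s=eyes.get_image('scene'); p=eyes.get_image('top')
a=cv2.resize(s['image'][120:260,360:500,::-1],None,fx=3.5,fy=3.5,interpolation=2); b=cv2.resize(p['image'][150:215,220:290,::-1],None,fx=4.4,fy=4.4,interpolation=2)
c=np.zeros((560,800,3),np.uint8); c[:a.shape[0],:a.shape[1]]=a; c[:b.shape[0],490:490+b.shape[1]]=b
cv2.imwrite('pics/g8.png',c[:, :800])
"
```

```text
t 18.43 tcp [0.622  0.2424 0.1405] y [ 0.0015 -0.0006 -1.    ] z [ 0.0589  0.9983 -0.0005] F [ 0.3786 -0.7855  0.0483] w 0.017446629798470212 q [ 0.2049  0.676   1.3914 -0.001   1.0728 -1.3065]
```

View pics/g8.png

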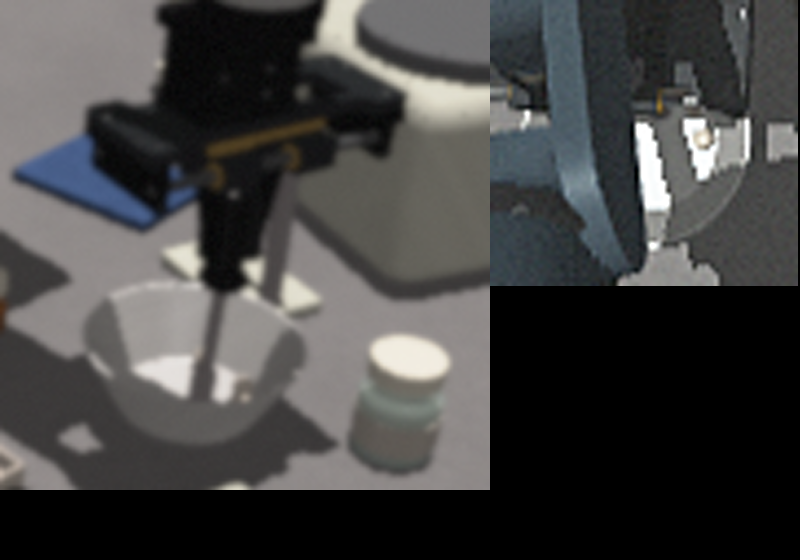

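The near-left half of the dish floor is now empty. I lift out and look.

>>> carry_out:
  deltas: "0 0 0.06 0 0 0; 0 0 0.09 0 0 0; 0 0 0.08 0 0 0; -0.12 0.01 0 0 0 0; -0.13 0.01 0 0 0 0"

```text
clock: 19.15
tcp_pos: [0.5206, 0.2493, 0.2331]
ee_rot: [-0.707, 0.021, -0.022, 0.707]
ft_force: [0.2, 1.0, -2.1]
gripper_width: 0.018
```

>>> carry_out:
  deltas: "-0.13 0.01 0 0 0 0; -0.12 0.03 0 0 0 0; -0.025 0.12 0 0 0 0; 0 0.12 0 0 0 0; 0 0.065 0 0 0 0"

```text
clock: 19.77
tcp_pos: [0.4109, 0.3896, 0.233]
ee_rot: [-0.707, 0.02, -0.021, 0.707]
ft_force: [0.5, -1.2, -0.6]
gripper_width: 0.0182
```

```bash
python3 -c "
from h import *
st()
s=eyes.get_image('scene'); p=eyes.get_image('top')
a=cv2.resize(s['image'][120:260,360:500,::-1],None,fx=3.5,fy=3.5,interpolation=2); b=cv2.resize(p['image'][150:215,220:290,::-1],None,fx=4.4,fy=4.4,interpolation=2)
c=np.zeros((560,800,3),np.uint8); c[:a.shape[0],:a.shape[1]]=a; c[:b.shape[0],490:490+b.shape[1]]=b
cv2.imwrite('pics/g9.png',c[:, :800])
st()
for q in (s,p):
 for n in ('stirrer_tip','stirrer_collar','stirrer_grip','seat'):
  for d in eyes.place_of(q,n)[:1]: print(n,d)
"
```

```text
t 19.77 tcp [0.4109 0.3896 0.233 ] y [ 0.0015  0.0006 -1.    ] z [0.0586 0.9983 0.0006] F [ 0.5407 -1.2198 -0.6112] w 0.018155301654778907 q [ 0.5616  0.4353  1.5716 -0.0004  1.1331 -0.9505]
t 19.88 tcp [0.4112 0.3899 0.2328] y [ 0.0016  0.0011 -1.    ] z [0.0572 0.9984 0.0012] F [ 0.6119  0.0002 -0.1081] w 0.01775208113972088 q [ 0.5616  0.436   1.5712  0.0001  1.1324 -0.9519]
stirrer_tip {'at': [0.611, 0.2842, 0.0172], 'conf': 0.69}
stirrer_collar {'at': [0.4109, 0.3951, 0.2156], 'conf': 0.66}
stirrer_grip {'at': [0.4084, 0.3831, 0.2457], 'conf': 0.81}
seat {'at': [0.4665, 0.3887, 0.1546], 'conf': 0.88}
stirrer_collar {'at': [0.6509, -0.1122, -0.0032], 'conf': 0.66}
seat {'at': [0.4734, 0.3908, 0.1483], 'conf': 0.95}
```

View pics/g9.png

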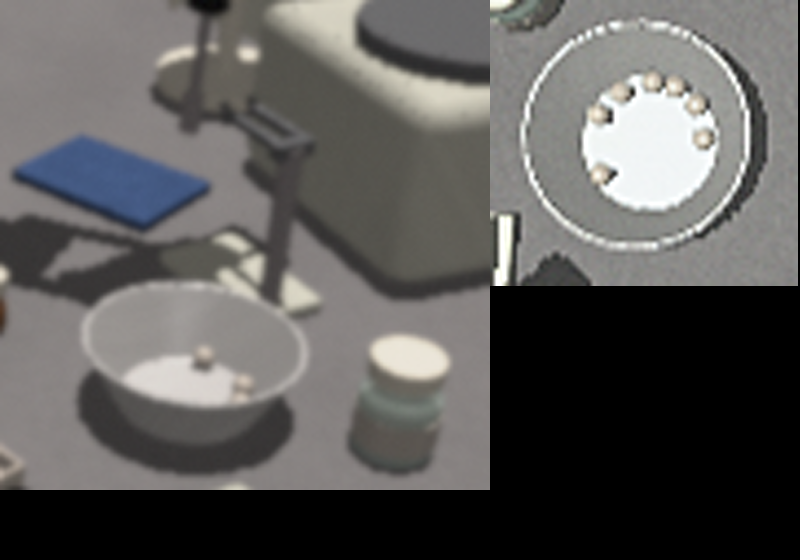

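```bash
python3 -c "
from h import *
f=np.load('t0.npz'); p=dict(K=f['K'],T=f['T'])
o=np.array([ray(p,[u/6+170,v/6+140],.014)[0,:2] for u,v in [(497,194),(546,196),(580,237),(570,300),(519,320),(467,289),(457,230)]])
n=np.array([ray(p,[(u-490)/4.4+220,v/4.4+150],.014)[0,:2] for u,v in [(599,115),(621,92),(653,81),(676,85),(696,104),(703,137),(600,175)]])
c=np.array([.587,.2475])
f=lambda q:(np.rad2deg(np.arctan2(*(q-c).T[::-1]))%360)
for q in (o,n): i=np.argsort(f(q)); print(f(q)[i].round(0),(np.hypot(*(q-c).T)[i]*1000).round(0))
o=o[np.argsort(f(o))];n=n[np.argsort(f(n))]
for k in range(7): print(k,(np.hypot(*(np.roll(n,k,0)-o).T)*1000).round(0))
D=np.hypot(*(n[:,None]-o[None]).transpose(2,0,1))*1000; print(D.round(0))
"
```

```text
[ 18.  69. 126. 182. 227. 282. 331.] [31. 32. 32. 35. 37. 34. 32.]
[ 29.  62. 125. 272. 307. 333. 355.] [39. 39. 41. 38. 42. 43. 42.]
0 [10.  8. 10. 52. 51. 34. 18.]
1 [18. 25. 38. 37. 29. 18. 11.]
2 [30. 45. 54. 65. 62.  7. 18.]
3 [43. 57. 67. 72. 76. 74. 35.]
4 [55. 65. 73. 77. 76. 68. 72.]
5 [59. 69. 73. 76. 71. 59. 51.]
6 [27. 35. 67. 68. 64. 46. 35.]
[[10. 25. 54. 72. 76. 59. 35.]
 [27.  8. 38. 65. 76. 68. 51.]
 [59. 35. 10. 37. 62. 74. 72.]
 [55. 69. 67. 52. 29.  7. 35.]
 [43. 65. 73. 68. 51. 18. 18.]
 [30. 57. 73. 76. 64. 34. 11.]
 [18. 45. 67. 77. 71. 46. 18.]]
```

Some balls may have coasted back. In the worst cyclic matching only four have clearly moved. One more slow sweep will gather them into a compact train, and then at least five have moved under any matching.

```bash
python3 -c "
from h import *
o=st(); c=np.array([.588,.248]); r=.034
pos=lambda a:c+r*np.array([np.cos(np.radians(a)),np.sin(np.radians(a))])
s=pos(230); print(s,(s-o['tcp_pos'][:2])/.4)
prev=s
for a in range(240,371,10):
  q=pos(a); d=(q-prev)/.4; print(a,'%.4f %.4f 0 0 0 0;'%tuple(d)); prev=q
"
```

```text
t 20.27 tcp [0.4114 0.387  0.2326] y [-0.0001 -0.0003 -1.    ] z [ 0.0614  0.9981 -0.0003] F [ 0.5973  0.5834 -1.1528] w 0.017633079069181264 q [ 0.5571  0.4345  1.5743 -0.0002  1.133  -0.9522]
[0.5661 0.222 ] [ 0.3869 -0.4125]
240 0.0121 -0.0085 0 0 0 0;
250 0.0134 -0.0063 0 0 0 0;
260 0.0143 -0.0038 0 0 0 0;
270 0.0148 -0.0013 0 0 0 0;
280 0.0148 0.0013 0 0 0 0;
290 0.0143 0.0038 0 0 0 0;
300 0.0134 0.0063 0 0 0 0;
310 0.0121 0.0085 0 0 0 0;
320 0.0105 0.0105 0 0 0 0;
330 0.0085 0.0121 0 0 0 0;
340 0.0063 0.0134 0 0 0 0;
350 0.0038 0.0143 0 0 0 0;
360 0.0013 0.0148 0 0 0 0;
370 -0.0013 0.0148 0 0 0 0;
```

>>> carry_out:
  deltas: "0 -0.13 0 0 0 0; 0 -0.13 0 0 0 0; 0.1 -0.09 0 0 0 0; 0.14 -0.0325 0 0 0 0; 0.147 -0.03 0 0 0 0"

```text
clock: 20.9
tcp_pos: [0.5674, 0.2214, 0.2331]
ee_rot: [-0.707, 0.022, -0.022, 0.707]
ft_force: [-0.5, 0.6, 0.2]
gripper_width: 0.0178
```

>>> carry_out:
  deltas: "0 0 0 0 0 0; 0 0 -0.1 0 0 0; 0 0 -0.08 0 0 0; 0 0 -0.05 0 0 0; 0 0 0 0 0 0"

```text
clock: 21.52
tcp_pos: [0.5655, 0.2231, 0.1399]
ee_rot: [-0.707, 0.022, -0.021, 0.707]
ft_force: [1.1, 1.1, -0.8]
gripper_width: 0.0178
```

```bash
python3 -c "
from h import *
o=st()
"
```

```text
t 21.52 tcp [0.5655 0.2231 0.1399] y [-0.0006  0.0004 -1.    ] z [0.0604 0.9982 0.0003] F [ 1.1284  1.1375 -0.8257] w 0.017790841755476048 q [ 0.1919  0.6063  1.5519  0.0005  0.9839 -1.3188]
```

>>> carry_out:
  deltas: "0.012 -0.0085 0 0 0 0; 0.0135 -0.0065 0 0 0 0; 0.0145 -0.004 0 0 0 0; 0.015 -0.001 0 0 0 0; 0.015 0.001 0 0 0 0"

```text
clock: 22.15
tcp_pos: [0.5944, 0.2152, 0.1406]
ee_rot: [0.707, -0.021, 0.021, -0.707]
ft_force: [-1.0, 0.4, -0.6]
gripper_width: 0.0176
```

>>> carry_out:
  deltas: "0.0145 0.004 0 0 0 0; 0.0135 0.0065 0 0 0 0; 0.012 0.0085 0 0 0 0; 0.0105 0.0105 0 0 0 0; 0.0085 0.012 0 0 0 0"

```text
clock: 22.78
tcp_pos: [0.6193, 0.2318, 0.1408]
ee_rot: [0.707, -0.02, 0.022, -0.706]
ft_force: [0.6, -0.5, -1.1]
gripper_width: 0.0177
```

>>> carry_out:
  deltas: "0.0065 0.0135 0 0 0 0; 0.004 0.0145 0 0 0 0; 0.001 0.015 0 0 0 0; 0 0 0 0 0 0; 0 0 0 0 0 0"

```text
clock: 23.4
tcp_pos: [0.6221, 0.249, 0.1405]
ee_rot: [0.707, -0.021, 0.021, -0.707]
ft_force: [0.8, 0.1, -0.9]
gripper_width: 0.0177
```

>>> carry_out:
  deltas: "0 0 0 0 0 0; -0.02 0 0 0 0 0; 0 0 0.08 0 0 0; 0 0 0.08 0 0 0; 0 0 0.08 0 0 0"

```text
clock: 24.02
tcp_pos: [0.6133, 0.2489, 0.2373]
ee_rot: [0.707, -0.022, 0.021, -0.707]
ft_force: [0.2, 0.4, -0.5]
gripper_width: 0.0177
```

>>> carry_out:
  deltas: "-0.12 0.01 0 0 0 0; -0.14 0.01 0 0 0 0; -0.14 0.01 0 0 0 0; -0.08 0.1 0 0 0 0; -0.02 0.12 0 0 0 0"

```text
clock: 24.65
tcp_pos: [0.411, 0.3487, 0.2369]
ee_rot: [0.707, -0.022, 0.021, -0.706]
ft_force: [1.2, 1.0, -0.7]
gripper_width: 0.0177
```

>>> carry_out:
  deltas: "0 0.1 0 0 0 0; 0 0 0 0 0 0"

```text
clock: 24.9
tcp_pos: [0.4134, 0.3914, 0.2367]
ee_rot: [-0.706, 0.02, -0.02, 0.707]
ft_force: [0.8, -0.6, -1.2]
gripper_width: 0.0178
```

```bash
python3 -c "
from h import *
st()
s=eyes.get_image('scene'); p=eyes.get_image('top')
a=cv2.resize(s['image'][120:260,360:500,::-1],None,fx=3.5,fy=3.5,interpolation=2); b=cv2.resize(p['image'][150:215,220:290,::-1],None,fx=4.4,fy=4.4,interpolation=2)
c=np.zeros((560,800,3),np.uint8); c[:a.shape[0],:a.shape[1]]=a; c[:b.shape[0],490:490+b.shape[1]]=b
cv2.imwrite('pics/g10.png',c[:, :800])
for q in (s,p):
 for n in ('stirrer_tip','stirrer_collar','stirrer_grip','seat'):
  for d in eyes.place_of(q,n)[:1]: print(n,d)
"
```

```text
t 24.9 tcp [0.4134 0.3914 0.2367] y [ 0.0011  0.0012 -1.    ] z [0.0565 0.9984 0.0012] F [ 0.7691 -0.6303 -1.1665] w 0.017847482768270896 q [ 0.5615  0.4351  1.5599  0.0005  1.1451 -0.9529]
stirrer_tip {'at': [0.4001, 0.3934, 0.1119], 'conf': 0.76}
stirrer_collar {'at': [0.4159, 0.3928, 0.2176], 'conf': 0.67}
stirrer_grip {'at': [0.4129, 0.3896, 0.2487], 'conf': 0.79}
seat {'at': [0.4698, 0.3902, 0.1471], 'conf': 0.79}
stirrer_tip {'at': [0.6345, 0.2375, 0.0181], 'conf': 0.65}
seat {'at': [0.473, 0.3875, 0.1507], 'conf': 0.77}
```

View pics/g10.png

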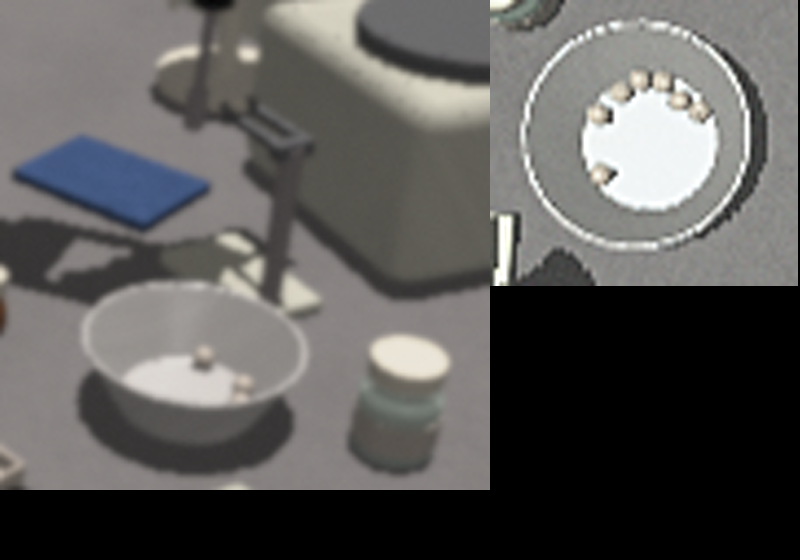

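The floor clears, but the balls get squeezed outward past the foot because r=34 mm still presses them into the wall. The lone ball at crop (600,175) and the end of the row at (599,115) have moved least, so I will push those tangentially with the foot close to the wall.

```bash
python3 -c "
from h import *
o=st(); c=np.array([.588,.2485]); r=.037
f=np.load('t0.npz'); p=dict(K=f['K'],T=f['T'])
n=np.array([ray(p,[(u-490)/4.4+220,v/4.4+150],.014)[0,:2] for u,v in [(599,115),(621,92),(641,80),(662,81),(680,100),(699,112),(600,175)]])
print(np.rad2deg(np.arctan2(*(n-c).T[::-1])).round(),(np.hypot(*(n-c).T)*1000).round(1))
pos=lambda a:c+r*np.array([np.cos(np.radians(a)),np.sin(np.radians(a))])
s=pos(97); print(s,(s-o['tcp_pos'][:2])/.4)
prev=s
for a in range(107,218,10):
  q=pos(a); d=(q-prev)/.4; print(a,'%.4f %.4f 0 0 0 0;'%tuple(d)); prev=q
s2=pos(92); print('back',(s2-prev)/.4)
prev=s2
for a in range(82,-20,-10):
  q=pos(a); d=(q-prev)/.4; print(a,'%.4f %.4f 0 0 0 0;'%tuple(d)); prev=q
"
```

```text
t 25.4 tcp [0.4144 0.3885 0.2366] y [-0.     -0.0001 -1.    ] z [ 0.0611  0.9981 -0.0001] F [ 0.0343  0.1609 -0.8948] w 0.01758627018597111 q [ 0.5565  0.4342  1.5619 -0.0001  1.1456 -0.9531]
[ 62.  28.   5. -15. -41. -64. 126.] [37.8 37.9 41.8 42.  35.7 40.9 41.2]
[0.5835 0.2852] [ 0.4227 -0.2582]
107 -0.0158 -0.0034 0 0 0 0;
117 -0.0149 -0.0060 0 0 0 0;
127 -0.0137 -0.0085 0 0 0 0;
137 -0.0120 -0.0108 0 0 0 0;
147 -0.0099 -0.0127 0 0 0 0;
157 -0.0076 -0.0142 0 0 0 0;
167 -0.0050 -0.0153 0 0 0 0;
177 -0.0022 -0.0160 0 0 0 0;
187 0.0006 -0.0161 0 0 0 0;
197 0.0034 -0.0158 0 0 0 0;
207 0.0060 -0.0149 0 0 0 0;
217 0.0085 -0.0137 0 0 0 0;
back [0.0706 0.1481]
82 0.0161 -0.0008 0 0 0 0;
72 0.0157 -0.0036 0 0 0 0;
62 0.0148 -0.0063 0 0 0 0;
52 0.0135 -0.0088 0 0 0 0;
42 0.0118 -0.0110 0 0 0 0;
32 0.0097 -0.0129 0 0 0 0;
22 0.0073 -0.0144 0 0 0 0;
12 0.0047 -0.0154 0 0 0 0;
2 0.0020 -0.0160 0 0 0 0;
-8 -0.0008 -0.0161 0 0 0 0;
-18 -0.0036 -0.0157 0 0 0 0;
```

>>> carry_out:
  deltas: "0 -0.13 0 0 0 0; 0.0727 -0.1282 0 0 0 0; 0.12 0 0 0 0 0; 0.12 0 0 0 0 0; 0.11 0 0 0 0 0"

```text
clock: 26.02
tcp_pos: [0.5851, 0.2851, 0.2367]
ee_rot: [-0.707, 0.022, -0.022, 0.707]
ft_force: [-0.2, 0.8, -0.9]
gripper_width: 0.0177
```

>>> carry_out:
  deltas: "0 0 0 0 0 0; 0 0 -0.1 0 0 0; 0 0 -0.08 0 0 0; 0 0 -0.06 0 0 0; 0 0 0 0 0 0"

```text
clock: 26.65
tcp_pos: [0.5849, 0.2861, 0.1428]
ee_rot: [-0.706, 0.019, -0.023, 0.707]
ft_force: [0.6, 0.4, 6.0]
gripper_width: 0.0181
```

```bash
python3 -c "
from h import *
o=st()
"
```

```text
t 26.65 tcp [0.5849 0.2861 0.1428] y [ 0.0055  0.0009 -1.    ] z [0.0599 0.9982 0.0013] F [0.6413 0.3626 6.0165] w 0.018063311117502166 q [ 0.2839  0.6515  1.4386 -0.0007  1.0459 -1.2266]
```

>>> carry_out:
  deltas: "0 -0.008 0.005 0 0 0; 0 0 0 0 0 0; 0 0 0 0 0 0"

```text
clock: 27.02
tcp_pos: [0.5831, 0.2827, 0.1431]
ee_rot: [-0.707, 0.021, -0.021, 0.707]
ft_force: [-0.6, -0.2, 5.7]
gripper_width: 0.0181
```

```bash
python3 -c "
from h import *
o=st()
"
```

```text
t 27.02 tcp [0.5831 0.2827 0.1431] y [ 0.0003  0.0002 -1.    ] z [0.0601 0.9982 0.0002] F [-0.6414 -0.1659  5.6959] w 0.018111210247584823 q [ 0.2792  0.6491  1.443   0.0001  1.0491 -1.2315]
```

```bash
python3 -c "
from h import *
s=eyes.get_image('scene'); p=eyes.get_image('top')
a=cv2.resize(s['image'][120:260,360:500,::-1],None,fx=3.5,fy=3.5,interpolation=2); b=cv2.resize(p['image'][150:215,220:290,::-1],None,fx=4.4,fy=4.4,interpolation=2)
c=np.zeros((560,800,3),np.uint8); c[:a.shape[0],:a.shape[1]]=a; c[:b.shape[0],490:490+b.shape[1]]=b
cv2.imwrite('pics/g11.png',c[:, :800])
"
```

```text
(no output)
```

View pics/g11.png

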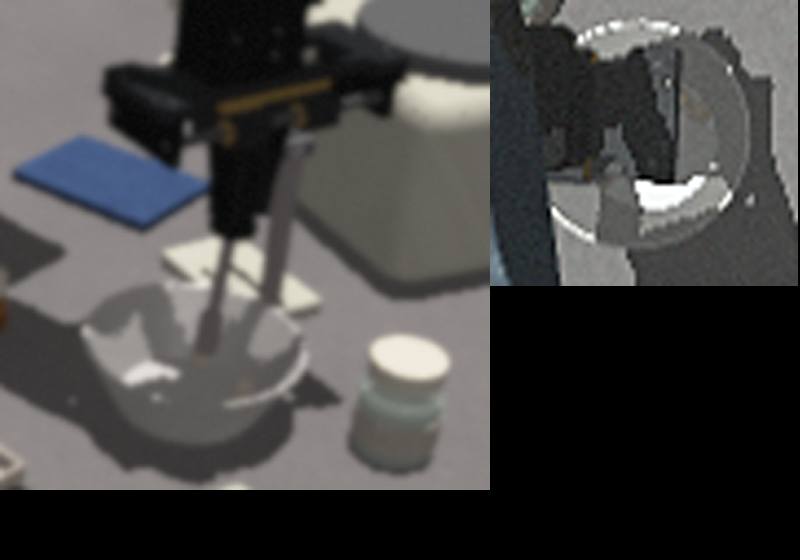

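The shaft leans. The stirrer has turned about the jaw axis, so the foot now trails the TCP by about 13 mm towards −x and is standing on a ball. That explains the earlier slipping. I lift, hold more firmly and measure the lean.

>>> carry_out:
  deltas: "0 0 0.1 0 0 0; 0 0 0.14 0 0 0; -0.1 -0.04 0 0 0 0; 0 0 0 0 0 0; 0 0 0 0 0 0"
  grip_force: 60

```text
clock: 27.75
tcp_pos: [0.5429, 0.2666, 0.2378]
ee_rot: [0.707, -0.022, 0.021, -0.707]
ft_force: [1.1, 0.2, -1.3]
gripper_width: 0.0176
```

```bash
python3 -c "
from h import *
o=st()
s=eyes.get_image('scene'); p=eyes.get_image('top')
a=cv2.resize(s['image'][80:220,360:500,::-1],None,fx=3.5,fy=3.5,interpolation=2); b=cv2.resize(p['image'][150:215,220:290,::-1],None,fx=4.4,fy=4.4,interpolation=2)
c=np.zeros((560,800,3),np.uint8); c[:a.shape[0],:a.shape[1]]=a; c[:b.shape[0],490:490+b.shape[1]]=b
cv2.imwrite('pics/g12.png',c[:, :800])
for n in ('stirrer_tip','stirrer_collar','stirrer_grip'):
  for d in eyes.place_of(s,n)[:1]: print(n,d)
D=cloud(s); t=o['tcp_pos']
for z0 in (.1,.11,.12,.13,.14,.15,.16,.17,.18,.19,.2):
  k=(abs(D[...,2]-z0)<.005)&(np.hypot(D[...,0]-t[0],D[...,1]-t[1])<.05); print(z0,k.sum(),np.median(D[k],axis=0) if k.sum() else '')
"
```

```text
t 27.75 tcp [0.5429 0.2666 0.2378] y [-0.001  -0.0002 -1.    ] z [ 0.0601  0.9982 -0.0003] F [ 1.1164  0.2412 -1.2952] w 0.01761017632679956 q [ 0.2719  0.484   1.4673  0.0001  1.1913 -1.2388]
stirrer_tip {'at': [0.524, 0.2676, 0.115], 'conf': 0.76}
stirrer_collar {'at': [0.5426, 0.2706, 0.2236], 'conf': 0.8}
0.1 0 
0.11 0 
0.12 15 [0.5347 0.2604 0.1217]
0.13 23 [0.5347 0.2615 0.1298]
0.14 26 [0.5366 0.2612 0.1403]
0.15 31 [0.5363 0.2638 0.1514]
0.16 15 [0.5357 0.2645 0.16  ]
0.17 15 [0.5354 0.2641 0.1712]
0.18 13 [0.5381 0.2641 0.1805]
0.19 17 [0.5389 0.2641 0.1902]
0.2 16 [0.5399 0.2637 0.2005]
```

View pics/g12.png

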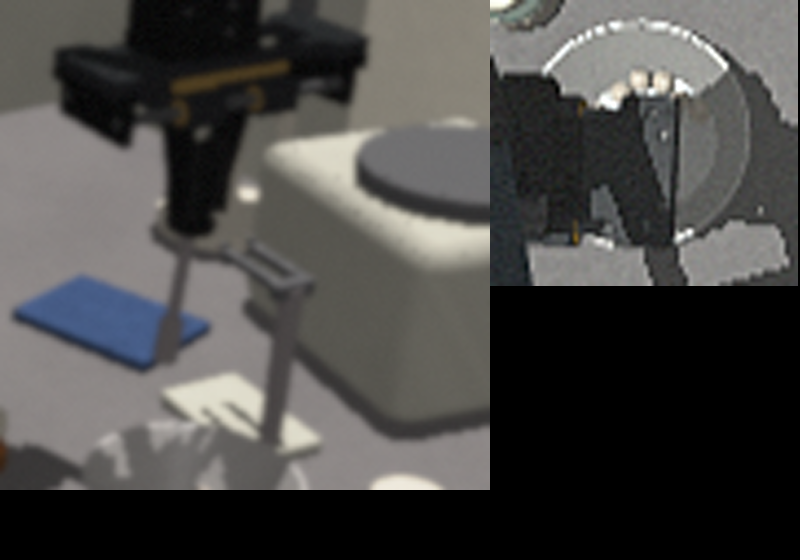

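>>> carry_out:
  deltas: "-0.13 0 0 0 -0.083 0; -0.13 0.04 0 0 0 0; 0 0.13 0 0 0 0; 0 0.1 0 0 0 0; 0 0 0 0 0 0"

```text
clock: 28.62
tcp_pos: [0.4396, 0.3775, 0.2386]
ee_rot: [-0.703, -0.026, -0.067, 0.707]
ft_force: [0.2, -0.4, -1.4]
gripper_width: 0.0176
```

```bash
python3 -c "
from h import *
o=st()
s=eyes.get_image('scene'); p=eyes.get_image('top')
a=cv2.resize(s['image'][80:260,360:500,::-1],None,fx=3,fy=3,interpolation=2); b=cv2.resize(p['image'][150:215,220:290,::-1],None,fx=4.4,fy=4.4,interpolation=2)
c=np.zeros((560,800,3),np.uint8); c[:a.shape[0],:a.shape[1]]=a; c[:b.shape[0],490:490+b.shape[1]]=b
cv2.imwrite('pics/g13.png',c[:, :800])
for n in ('stirrer_tip','stirrer_collar','stirrer_grip'):
  for d in eyes.place_of(s,n)[:1]: print(n,d)
D=cloud(s); t=o['tcp_pos']
for z0 in (.12,.13,.14,.15,.16,.17,.18,.19,.2):
  k=(abs(D[...,2]-z0)<.005)&(np.hypot(D[...,0]-t[0],D[...,1]-t[1])<.03); print(z0,k.sum(),np.median(D[k],axis=0) if k.sum() else '')
"
```

```text
t 28.62 tcp [0.4396 0.3775 0.2386] y [ 0.1313  0.0018 -0.9913] z [0.0561 0.9984 0.0093] F [ 0.2405 -0.4343 -1.3892] w 0.017564529071455132 q [ 0.5528  0.4093  1.6085 -0.0796  1.0119 -0.9228]
stirrer_tip {'at': [0.4361, 0.3764, 0.1169], 'conf': 0.85}
stirrer_collar {'at': [0.4409, 0.3803, 0.2293], 'conf': 0.81}
stirrer_grip {'at': [0.4333, 0.3728, 0.255], 'conf': 0.7}
0.12 14 [0.4464 0.3731 0.1225]
0.13 17 [0.4473 0.3729 0.1298]
0.14 22 [0.4454 0.3722 0.1391]
0.15 44 [0.4506 0.3744 0.1513]
0.16 15 [0.4445 0.3766 0.1571]
0.17 16 [0.4422 0.3747 0.1697]
0.18 11 [0.4427 0.3759 0.1813]
0.19 13 [0.442  0.3751 0.1895]
0.2 14 [0.4427 0.3743 0.2003]
```

View pics/g13.png

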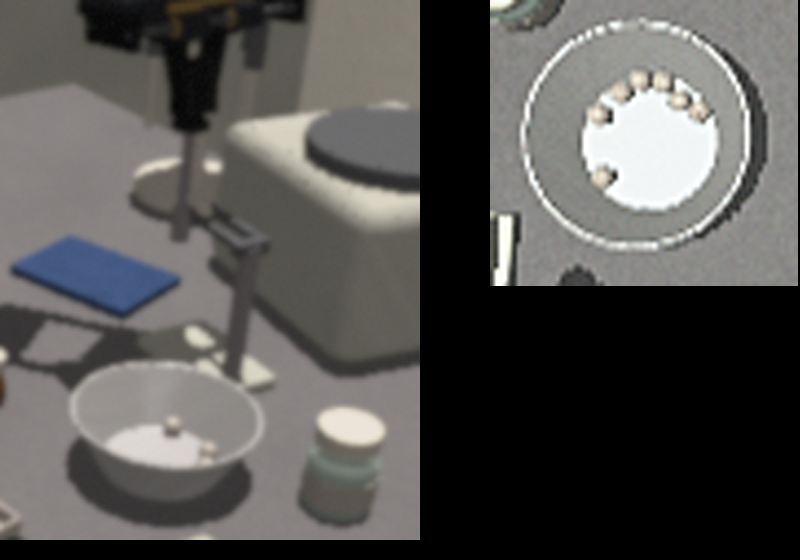

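>>> carry_out:
  deltas: "0 -0.13 0 0 0 0; 0.05 -0.13 0 0 0 0; 0.11 -0.055 0 0 0 0; 0.11 0 0 0 0 0; 0.1075 0 0 0 0 0"

```text
clock: 29.5
tcp_pos: [0.5918, 0.2466, 0.2388]
ee_rot: [-0.704, -0.024, -0.068, 0.707]
ft_force: [-0.0, 0.6, -0.8]
gripper_width: 0.0179
```

>>> carry_out:
  deltas: "0 0 0 0 0 0; 0 0 -0.1 0 0 0; 0 0 -0.08 0 0 0; 0 0 -0.065 0 0 0; 0 0 0 0 0 0"

```text
clock: 30.12
tcp_pos: [0.5872, 0.2475, 0.1383]
ee_rot: [-0.705, -0.022, -0.065, 0.706]
ft_force: [0.4, 0.8, -0.6]
gripper_width: 0.0177
```

```bash
python3 -c "
from h import *
o=st()
c=np.array([.590,.2485]); r=.037
pos=lambda a:c+r*np.array([np.cos(np.radians(a)),np.sin(np.radians(a))])
s=pos(95); print(s,(s-o['tcp_pos'][:2])/.4)
prev=s
for a in range(105,218,10):
  q=pos(a); d=(q-prev)/.4; print(a,'%.4f %.4f 0 0 0 0;'%tuple(d)); prev=q
"
```

```text
t 30.12 tcp [0.5872 0.2475 0.1383] y [ 0.1231 -0.0017 -0.9924] z [0.0603 0.9982 0.0057] F [ 0.4291  0.7581 -0.5899] w 0.017677428002386586 q [ 0.2389  0.6058  1.5682 -0.0411  0.8485 -1.246 ]
[0.5868 0.2854] [-0.001   0.0946]
105 -0.0159 -0.0028 0 0 0 0;
115 -0.0152 -0.0055 0 0 0 0;
125 -0.0140 -0.0081 0 0 0 0;
135 -0.0124 -0.0104 0 0 0 0;
145 -0.0104 -0.0124 0 0 0 0;
155 -0.0081 -0.0140 0 0 0 0;
165 -0.0055 -0.0152 0 0 0 0;
175 -0.0028 -0.0159 0 0 0 0;
185 0.0000 -0.0161 0 0 0 0;
195 0.0028 -0.0159 0 0 0 0;
205 0.0055 -0.0152 0 0 0 0;
215 0.0081 -0.0140 0 0 0 0;
```

>>> carry_out:
  deltas: "0 0.032 0 0 0 0; 0 0.032 0 0 0 0; 0 0.03 0 0 0 0; 0 0 0 0 0 0"

```text
clock: 30.62
tcp_pos: [0.5903, 0.2878, 0.1412]
ee_rot: [-0.704, -0.026, -0.067, 0.707]
ft_force: [-0.9, -0.6, -0.6]
gripper_width: 0.0176
```

>>> carry_out:
  deltas: "-0.016 -0.003 0 0 0 0; -0.015 -0.0055 0 0 0 0; -0.014 -0.008 0 0 0 0; -0.0125 -0.0105 0 0 0 0; -0.0105 -0.0125 0 0 0 0"

```text
clock: 31.25
tcp_pos: [0.5659, 0.2708, 0.1431]
ee_rot: [-0.703, -0.027, -0.07, 0.707]
ft_force: [2.9, 1.3, 6.0]
gripper_width: 0.0181
```

>>> carry_out:
  deltas: "-0.008 -0.014 0 0 0 0; -0.0055 -0.015 0 0 0 0; -0.003 -0.016 0 0 0 0; 0 -0.016 0 0 0 0; 0.003 -0.016 0 0 0 0"

```text
clock: 31.88
tcp_pos: [0.5561, 0.239, 0.1394]
ee_rot: [-0.704, -0.023, -0.066, 0.707]
ft_force: [-0.5, -0.0, -0.4]
gripper_width: 0.0175
```

```bash
python3 -c "
from h import *
o=st()
s=eyes.get_image('scene'); p=eyes.get_image('top')
a=cv2.resize(s['image'][80:260,360:500,::-1],None,fx=3,fy=3,interpolation=2); b=cv2.resize(p['image'][150:215,220:290,::-1],None,fx=4.4,fy=4.4,interpolation=2)
c=np.zeros((560,800,3),np.uint8); c[:a.shape[0],:a.shape[1]]=a; c[:b.shape[0],490:490+b.shape[1]]=b
cv2.imwrite('pics/g14.png',c[:, :800])
"
```

```text
t 31.88 tcp [0.5561 0.239  0.1394] y [ 0.1264 -0.0006 -0.992 ] z [0.0598 0.9982 0.007 ] F [-0.4674 -0.0485 -0.3648] w 0.017540358553751082 q [ 0.237   0.5675  1.6521 -0.0422  0.7994 -1.246 ]
```

View pics/g14.png

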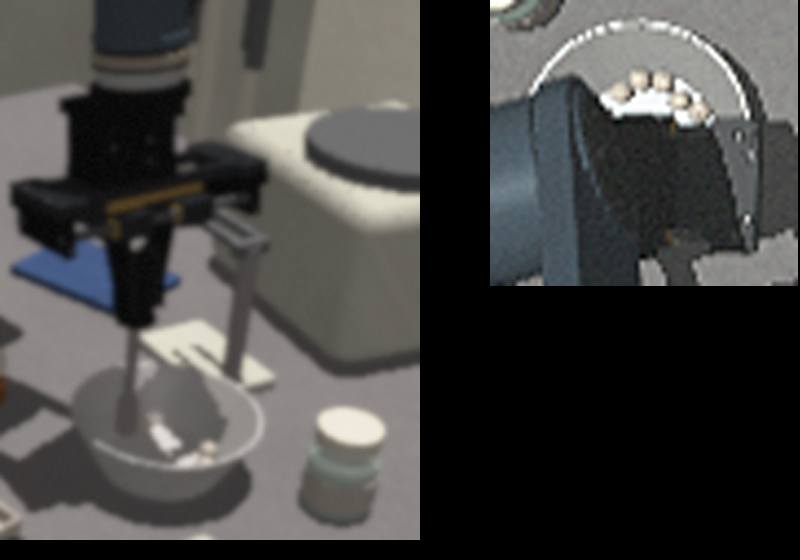

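The lone ball has left its place: scene crop (172,425) is empty, so it must be ahead of or behind the foot. I push on a little, then lift and look.

>>> carry_out:
  deltas: "0.0055 -0.015 0 0 0 0; 0.008 -0.014 0 0 0 0; 0.0105 -0.0125 0 0 0 0; 0.0125 -0.0105 0 0 0 0; 0 0 0 0 0 0"

```text
clock: 32.6
tcp_pos: [0.573, 0.2184, 0.1406]
ee_rot: [-0.704, -0.025, -0.068, 0.707]
ft_force: [0.2, -0.9, -1.1]
gripper_width: 0.0175
```

>>> carry_out:
  deltas: "0 0 0.08 0 0 0; 0 0 0.1 0 0 0; 0 0 0.08 0 0 0; -0.12 0.02 0 0 0 0; -0.12 0.1 0 0 0 0"

```text
clock: 33.22
tcp_pos: [0.4756, 0.266, 0.245]
ee_rot: [-0.704, -0.024, -0.069, 0.707]
ft_force: [1.0, 1.1, -0.5]
gripper_width: 0.0176
```

>>> carry_out:
  deltas: "-0.12 0.1 0 0 0 0; -0.04 0.12 0 0 0 0; 0 0.1 0 0 0 0; 0 0 0 0 0 0"

```text
clock: 33.72
tcp_pos: [0.4118, 0.3977, 0.2448]
ee_rot: [-0.703, -0.027, -0.066, 0.707]
ft_force: [0.2, -0.5, -1.6]
gripper_width: 0.0174
```

```bash
python3 -c "
from h import *
o=st()
s=eyes.get_image('scene'); p=eyes.get_image('top')
a=cv2.resize(s['image'][80:260,360:500,::-1],None,fx=3,fy=3,interpolation=2); b=cv2.resize(p['image'][150:215,220:290,::-1],None,fx=4.4,fy=4.4,interpolation=2)
c=np.zeros((560,800,3),np.uint8); c[:a.shape[0],:a.shape[1]]=a; c[:b.shape[0],490:490+b.shape[1]]=b
cv2.imwrite('pics/g15.png',c[:, :800])
for n in ('stirrer_tip','stirrer_collar','stirrer_grip'):
  for d in eyes.place_of(s,n)[:1]: print(n,d)
"
```

```text
t 33.73 tcp [0.4118 0.3977 0.2448] y [ 0.1313  0.0021 -0.9913] z [0.0555 0.9984 0.0094] F [ 0.2479 -0.453  -1.5874] w 0.01737657862523513 q [ 0.6128  0.3946  1.614  -0.0864  1.0256 -0.8609]
stirrer_tip {'at': [0.4071, 0.3995, 0.1264], 'conf': 0.56}
stirrer_collar {'at': [0.4143, 0.4022, 0.235], 'conf': 0.62}
stirrer_grip {'at': [0.407, 0.396, 0.2646], 'conf': 0.75}
```

View pics/g15.png

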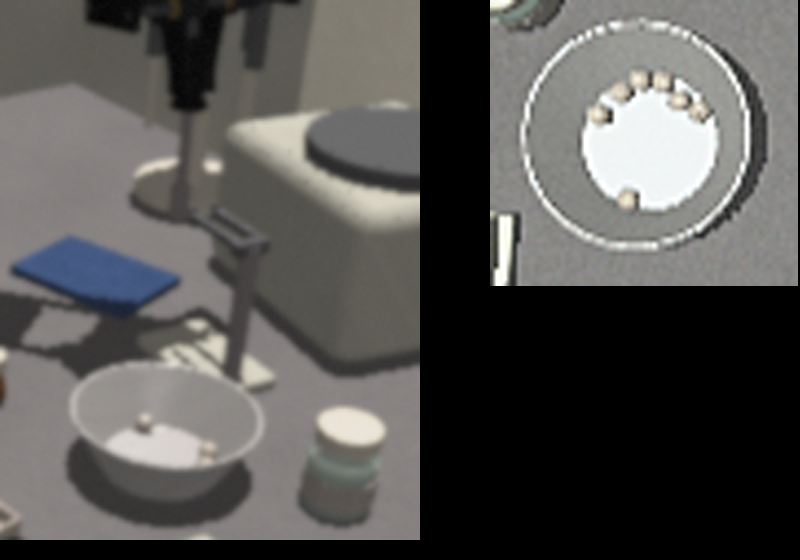

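```bash
python3 -c "
from h import *
f=np.load('t0.npz'); p=dict(K=f['K'],T=f['T'])
o=np.array([ray(p,[u/6+170,v/6+140],.014)[0,:2] for u,v in [(497,194),(546,196),(580,237),(570,300),(519,320),(467,289),(457,230)]])
n=np.array([ray(p,[(u-490)/4.4+220,v/4.4+150],.014)[0,:2] for u,v in [(599,115),(621,92),(641,80),(662,81),(680,100),(699,112),(628,200)]])
c=np.array([.588,.248])
f=lambda q:(np.rad2deg(np.arctan2(*(q-c).T[::-1]))%360)
for q in (o,n): i=np.argsort(f(q)); print(f(q)[i].round(0),(np.hypot(*(q-c).T)[i]*1000).round(0))
o=o[np.argsort(f(o))];n=n[np.argsort(f(n))]
for k in range(7): print(k,(np.hypot(*(np.roll(n,k,0)-o).T)*1000).round(0))
D=np.hypot(*(n[:,None]-o[None]).transpose(2,0,1))*1000; print(D.round(0))
print(n)
"
```

```text
[ 17.  70. 128. 183. 226. 280. 329.] [30. 32. 32. 36. 38. 34. 32.]
[  6.  29.  63. 161. 297. 320. 346.] [42. 38. 38. 45. 40. 35. 42.]
0 [14. 25. 38. 17. 45. 24. 14.]
1 [23. 40. 54. 65. 45. 13.  7.]
2 [32. 50. 65. 72. 76. 68. 22.]
3 [46. 55. 70. 78. 76. 68. 76.]
4 [71. 66. 67. 77. 75. 59. 51.]
5 [27. 55. 72. 67. 69. 52. 35.]
6 [10.  8. 25. 64. 54. 42. 25.]
[[14. 40. 65. 78. 75. 52. 25.]
 [10. 25. 54. 72. 76. 59. 35.]
 [27.  8. 38. 65. 76. 68. 51.]
 [71. 55. 25. 17. 45. 68. 76.]
 [46. 66. 72. 64. 45. 13. 22.]
 [32. 55. 67. 67. 54. 24.  7.]
 [23. 50. 70. 77. 69. 42. 14.]]
[[0.6296 0.2523]
 [0.6214 0.2664]
 [0.6056 0.282 ]
 [0.5456 0.2622]
 [0.6062 0.2119]
 [0.6149 0.2251]
 [0.6286 0.2376]]
```

Over every plausible cyclic shift, at least five balls are now 20+ mm from where they started. The shift that agrees with the stirring direction (k=5) gives 27–72 mm for all seven. k=6 gives five at 25 mm or more. Now I hang the stirrer back, after measuring how it sits in the fingers.

```bash
python3 -c "
from h import *
o=st()
s=eyes.get_image('scene'); D=cloud(s); t=o['tcp_pos']
for z0 in np.arange(.105,.26,.006):
  k=(abs(D[...,2]-z0)<.003)&(np.hypot(D[...,0]-t[0],D[...,1]-t[1])<.035)
  if k.sum(): P=D[k]; print(z0.round(3),k.sum(),np.median(P,axis=0),np.ptp(P[:,1]).round(4), (P[:,1].max()+P[:,1].min())/2)
k=(D[...,2]>.1)&(D[...,2]<.14)&(np.hypot(D[...,0]-t[0],D[...,1]-t[1])<.035); print('low',np.sort(D[k][:,2])[:8])
for n in ('stirrer_tip','stirrer_collar','stirrer_grip'):
  for d in eyes.place_of(s,n)[:1]: print(n,d)
a=cv2.resize(s['image'][90:190,390:470,::-1],None,fx=6,fy=6,interpolation=2); cv2.imwrite('pics/g16.png',a)
"
```

```text
t 33.98 tcp [0.4122 0.3937 0.2444] y [ 0.1293 -0.0009 -0.9916] z [0.0608 0.9981 0.007 ] F [-0.225  -0.9375 -0.2401] w 0.01785556570909621 q [ 0.607   0.3929  1.6181 -0.0872  1.0262 -0.8612]
0.123 3 [0.4148 0.388  0.1255] 0.0096 0.39211537176862166
0.129 10 [0.419  0.3891 0.1283] 0.0121 0.39144094722499745
0.135 15 [0.4184 0.3893 0.1356] 0.0177 0.3926560721348291
0.141 14 [0.4178 0.3887 0.1409] 0.014 0.39225036882815534
0.147 14 [0.4179 0.3888 0.1473] 0.0152 0.39129378141905097
0.153 10 [0.4187 0.3884 0.1537] 0.0146 0.3893696875899427
0.159 16 [0.4153 0.3915 0.1577] 0.0118 0.39208095496630635
0.165 7 [0.4145 0.391  0.1648] 0.0049 0.39150123899651806
0.171 6 [0.4142 0.3927 0.1697] 0.0062 0.3923315153612739
0.177 8 [0.4157 0.3917 0.1774] 0.0093 0.39276066075868576
0.183 7 [0.4152 0.3932 0.182 ] 0.0089 0.39293333816218834
0.189 9 [0.4141 0.3908 0.1889] 0.0097 0.39269920658627444
0.195 8 [0.414  0.3914 0.1946] 0.0068 0.39159549844961833
0.201 6 [0.4166 0.391  0.2006] 0.0039 0.3908714745102373
0.207 7 [0.4151 0.3907 0.2075] 0.0089 0.39237638940224484
0.213 11 [0.4136 0.3918 0.2131] 0.0099 0.39259190331650423
0.219 8 [0.4139 0.3904 0.2209] 0.0103 0.39261049205485854
0.225 6 [0.4145 0.3897 0.226 ] 0.0029 0.3903215981986945
0.231 4 [0.4156 0.3889 0.2289] 0.0124 0.38667558565500115
0.237 38 [0.4208 0.3847 0.2381] 0.0325 0.39302888640057676
0.243 23 [0.4188 0.3902 0.2421] 0.0271 0.39087594669266923
0.249 28 [0.4194 0.3877 0.2496] 0.0373 0.393639169481508
0.255 35 [0.4202 0.3893 0.2552] 0.038 0.3923073166768254
low [0.1233 0.1255 0.1256 0.1267 0.1271 0.1273 0.1281 0.1281]
stirrer_tip {'at': [0.4085, 0.3929, 0.1237], 'conf': 0.7}
stirrer_collar {'at': [0.4131, 0.397, 0.232], 'conf': 0.57}
stirrer_grip {'at': [0.4065, 0.388, 0.2625], 'conf': 0.81}
```

View pics/g16.png

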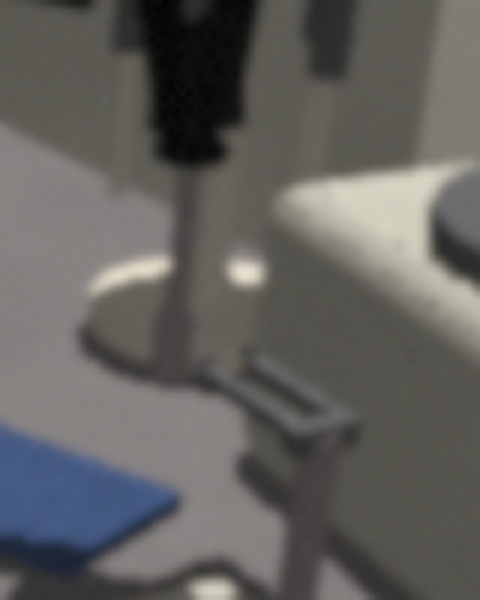

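The foot's end is at z 0.1235 and the collar's underside about 12 mm below the TCP. The stirrer slid up 6 mm in the fingers but hangs vertical.

>>> carry_out:
  deltas: "0 0 -0.09 0 0 0; 0 0 -0.08 0 0 0; 0 0 0 0 0 0; 0.04 -0.003 0 0 0 0; 0.04 -0.003 0 0 0 0"

```text
clock: 34.8
tcp_pos: [0.4469, 0.3931, 0.1785]
ee_rot: [-0.703, -0.026, -0.069, 0.707]
ft_force: [0.2, -0.6, -0.1]
gripper_width: 0.0173
```

>>> carry_out:
  deltas: "0.04 -0.003 0 0 0 0; 0.04 -0.003 0 0 0 0; 0 0 0 0 0 0; 0 0 0 0 0 0"

```text
clock: 35.3
tcp_pos: [0.4758, 0.3897, 0.1763]
ee_rot: [-0.704, -0.024, -0.067, 0.707]
ft_force: [0.1, -0.1, -1.2]
gripper_width: 0.0178
```

```bash
python3 -c "
from h import *
o=st()
s=eyes.get_image('scene'); D=cloud(s); t=o['tcp_pos']
p=eyes.get_image('top')
for n in ('stirrer_tip','stirrer_collar','seat'):
  for q in (s,p):
   for d in eyes.place_of(q,n)[:1]: print(n,d)
a=cv2.resize(s['image'][90:210,390:470,::-1],None,fx=5,fy=5,interpolation=2); 
b=cv2.resize(p['image'][190:250,170:240,::-1],None,fx=5,fy=5,interpolation=2); 
c=np.zeros((600,800,3),np.uint8); c[:a.shape[0],:a.shape[1]]=a; c[:b.shape[0],400:400+b.shape[1]]=b
cv2.imwrite('pics/g17.png',c)
"
```

```text
t 35.3 tcp [0.4758 0.3897 0.1763] y [ 0.1288 -0.0005 -0.9917] z [0.06   0.9982 0.0073] F [ 0.1103 -0.1302 -1.2062] w 0.017772925496450733 q [ 0.5383  0.5341  1.5835 -0.0839  0.9149 -0.9245]
stirrer_tip {'at': [0.4734, 0.3921, 0.0592], 'conf': 0.63}
stirrer_tip {'at': [0.6304, 0.2603, 0.0139], 'conf': 0.57}
stirrer_collar {'at': [0.4763, 0.3933, 0.1654], 'conf': 0.88}
seat {'at': [0.47, 0.3914, 0.1513], 'conf': 0.65}
seat {'at': [0.4732, 0.3893, 0.1532], 'conf': 0.98}
```

View pics/g17.png

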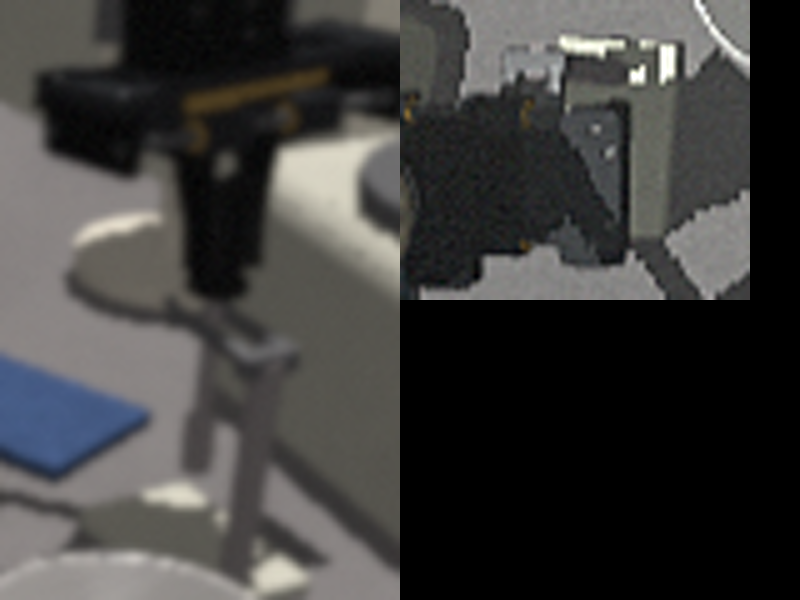

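The shaft is between the prongs and the collar is just above them at (215,300). I lower it.

>>> carry_out:
  deltas: "0 0 -0.015 0 0 0; 0 0 -0.01 0 0 0; 0 0 -0.005 0 0 0; 0 0 0 0 0 0"

```text
clock: 36.2
tcp_pos: [0.4761, 0.3899, 0.1642]
ee_rot: [-0.704, -0.025, -0.067, 0.707]
ft_force: [0.4, 0.5, -0.3]
gripper_width: 0.0177
```

>>> carry_out:
  deltas: "0 0 -0.005 0 0 0; 0 0 0 0 0 0"

```text
clock: 36.45
tcp_pos: [0.4765, 0.3902, 0.1633]
ee_rot: [-0.704, -0.025, -0.068, 0.707]
ft_force: [-0.6, -0.2, 3.1]
gripper_width: 0.0175
```

>>> carry_out:
  deltas: "0 0 -0.004 0 0 0; 0 0 0 0 0 0"

```text
clock: 36.7
tcp_pos: [0.4766, 0.3902, 0.1632]
ee_rot: [-0.704, -0.026, -0.068, 0.707]
ft_force: [-4.2, -1.0, 11.1]
gripper_width: 0.0174
```

>>> carry_out:
  deltas: "0 0 0.005 0 0 0; 0 0 0 0 0 0; 0 0 0 0 0 0; 0 0 0 0 0 0; 0 0 0 0 0 0"
  grip: 0.3
  grip_force: 20

```text
clock: 37.33
tcp_pos: [0.4762, 0.39, 0.1627]
ee_rot: [-0.704, -0.025, -0.067, 0.707]
ft_force: [-0.0, -0.2, -0.4]
gripper_width: 0.0574
```

>>> carry_out:
  deltas: "0 0 0 0 0 0; 0 0 0 0 0 0; 0 0 0 0 0 0; 0 0 0 0 0 0; 0 0 0 0 0 0"

```text
clock: 37.95
tcp_pos: [0.4763, 0.39, 0.163]
ee_rot: [-0.704, -0.025, -0.067, 0.707]
ft_force: [0.7, -0.4, -0.1]
gripper_width: 0.0608
```

```bash
python3 -c "
from h import *
o=st()
s=eyes.get_image('scene')
for n in ('stirrer_tip','stirrer_collar','stirrer_grip'):
   for d in eyes.place_of(s,n)[:1]: print(n,d)
a=cv2.resize(s['image'][90:210,390:470,::-1],None,fx=5,fy=5,interpolation=2); 
cv2.imwrite('pics/g18.png',a)
"
```

```text
t 37.95 tcp [0.4763 0.39   0.163 ] y [ 0.1301  0.     -0.9915] z [0.0596 0.9982 0.0079] F [ 0.7332 -0.368  -0.0833] w 0.06078971438821168 q [ 0.5384  0.552   1.5946 -0.0863  0.8846 -0.9212]
stirrer_tip {'at': [0.4716, 0.3884, 0.0444], 'conf': 0.83}
stirrer_collar {'at': [0.4748, 0.3941, 0.149], 'conf': 0.64}
stirrer_grip {'at': [0.4732, 0.3854, 0.1817], 'conf': 0.69}
```

View pics/g18.png

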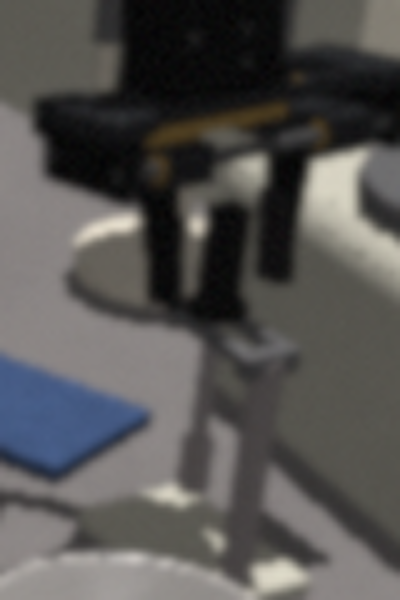

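The stirrer hangs in the fork, released. I go up, straighten the tool, and look again at the boats.

>>> carry_out:
  deltas: "0 0 0.08 0 0 0; 0 0 0.12 0 0 0; 0 0 0.1 0 0.083 0; 0 -0.13 0 0 0 0; 0 -0.13 0 0 0 0"

```text
clock: 38.78
tcp_pos: [0.4769, 0.2852, 0.2836]
ee_rot: [-0.707, 0.02, -0.022, 0.707]
ft_force: [0.9, -0.7, -0.7]
gripper_width: 0.0606
```

```bash
cat > look.py <<'E'
from h import *
import sys
o=st()
p=eyes.get_image('top'); s=eyes.get_image('scene')
for b in boats(p): print("boat",np.round(b,4))
a=cv2.resize(p['image'][110:290,180:520,::-1],None,fx=2.35,fy=2.35,interpolation=2); cv2.imwrite(f'pics/{sys.argv[1]}.png',a)
for d in eyes.place_of(p,'boat0_center'): print(np.round(d['at'],4),round(d['conf'],2))
cv2.imwrite(f'pics/{sys.argv[1]}s.png',s['image'][:,:,::-1])
E
python3 look.py l1
```

```text
t 38.77 tcp [0.4769 0.2852 0.2836] y [ 0.0021  0.0004 -1.    ] z [0.0588 0.9983 0.0005] F [ 0.8995 -0.6998 -0.7182] w 0.060586349391457274 q [ 0.338   0.3651  1.5342 -0.0003  1.2402 -1.1738]
boat [  0.5634   0.0732   0.188  104.7716  31.2009]
boat [  0.564   -0.0294  -0.0559 102.3083  31.6169]
boat [  0.4374  -0.0316  -0.0225 103.1663  30.4104]
[ 0.5609 -0.0306  0.0073] 0.79
[ 0.4578 -0.313   0.0214] 0.49
```

View pics/l1.png

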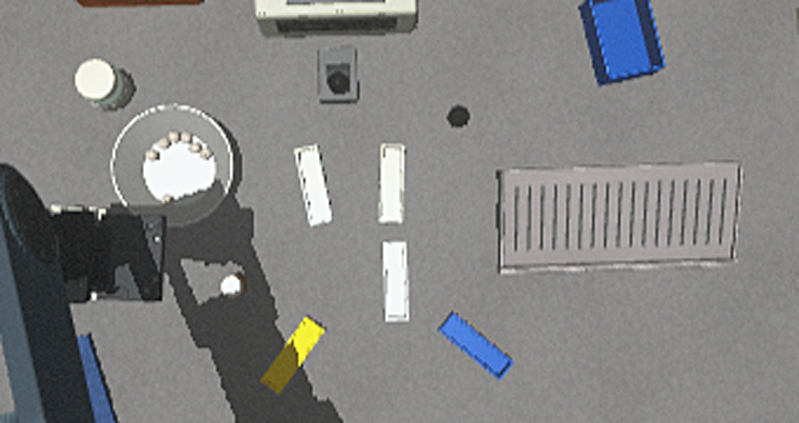

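View pics/l1s.png

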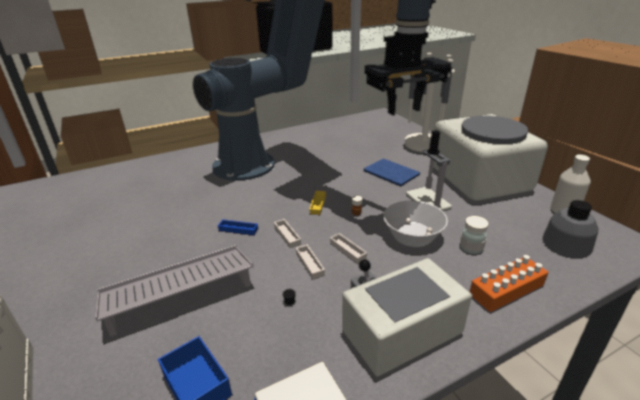

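Nothing has changed: three boats, no fourth in either view, and the stirrer is back in the fork. First I take boat A at (0.563, 0.073).

>>> carry_out:
  deltas: "0.0432 -0.106 0 0 0 0.08; 0.0432 -0.106 0 0 0 0.078; 0.0432 -0.106 0 0 0 0; 0.0432 -0.106 0 0 0 0; 0.0432 -0.106 0 0 0 0"

```text
clock: 39.55
tcp_pos: [0.5637, 0.074, 0.283]
ee_rot: [-0.704, -0.067, 0.066, 0.704]
ft_force: [0.3, 1.3, -0.4]
gripper_width: 0.0609
```

>>> carry_out:
  deltas: "0 0 -0.14 0 0 0; 0 0 -0.14 0 0 0; 0 0 -0.14 0 0 0; 0 0 -0.14 0 0 0; 0 0 0 0 0 0"

```text
clock: 40.17
tcp_pos: [0.5591, 0.0752, 0.0543]
ee_rot: [-0.703, -0.063, 0.071, 0.705]
ft_force: [0.2, 0.4, 1.5]
gripper_width: 0.0609
```

```bash
python3 look.py l2
```

```text
t 40.17 tcp [0.5591 0.0752 0.0543] y [-0.0113  0.0011 -0.9999] z [-0.1876  0.9822  0.0032] F [0.152  0.3596 1.4716] w 0.06088787861806873 q [-0.0645  0.695   1.7062  0.0005  0.7518 -1.8244]
boat [  1.1361   0.015    1.5442 113.2573  42.1555]
[ 0.5644 -0.0319  0.0086] 0.47
```

View pics/l2s.png

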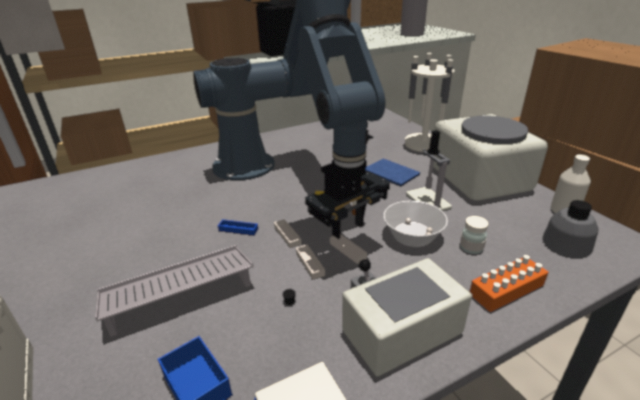

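>>> carry_out:
  deltas: "0 0 -0.06 0 0 0; 0 0 -0.04 0 0 0; 0 0 0 0 0 0; 0 0 0 0 0 0"

```text
clock: 40.83
tcp_pos: [0.5635, 0.074, 0.0201]
ee_rot: [0.704, 0.067, -0.066, -0.704]
ft_force: [-0.0, 0.2, 1.0]
gripper_width: 0.0609
```

>>> carry_out:
  deltas: "0 0 -0.025 0 0 0; 0 0 -0.0175 0 0 0; 0 0 0 0 0 0; 0 0 0 0 0 0"

```text
clock: 41.32
tcp_pos: [0.5626, 0.074, 0.0018]
ee_rot: [-0.704, -0.066, 0.066, 0.704]
ft_force: [-0.2, -0.3, 0.4]
gripper_width: 0.0612
```

>>> carry_out:
  deltas: "0 0 0 0 0 0; 0 0 0 0 0 0; 0 0 0 0 0 0; 0 0 0 0 0 0; 0 0 0 0 0 0"
  grip: 1
  grip_force: 20

```text
clock: 41.95
tcp_pos: [0.5627, 0.074, 0.002]
ee_rot: [0.704, 0.066, -0.066, -0.704]
ft_force: [0.0, -0.2, 0.4]
gripper_width: 0.0298
```

>>> carry_out:
  deltas: "0 0 0 0 0 0; 0 0 0.05 0 0 0; 0 0 0.12 0 0 0; 0 0 0.15 0 0 0; 0 0 0 0 0 0"

```text
clock: 42.58
tcp_pos: [0.5662, 0.0739, 0.1346]
ee_rot: [0.705, 0.07, -0.063, -0.703]
ft_force: [0.1, -0.0, -1.2]
gripper_width: 0.0302
```

```bash
cat > place.py <<'E'
from h import *
import sys
y=float(sys.argv[1]); h=float(sys.argv[2]); dx=float(sys.argv[3])/1000 if len(sys.argv)>3 else .055
o=st(); psi=.02; t=np.deg2rad(18)
O=np.array([.456,-.313,.022]); ex=np.array([np.cos(t)*np.cos(psi),np.cos(t)*np.sin(psi),np.sin(t)]); ey=np.array([-np.sin(psi),np.cos(psi),0]); n=np.cross(ex,ey)
for hh in (.06,h):
    T=O+dx*ex+y/1000*ey+(hh)*n; print("h",hh,"target",T,"units",(T-o["tcp_pos"])/.4)
Rt=np.c_[np.cross(-n,ey),-n,ey]; Rc=R.from_quat(o["ee_rot"]); d=(R.from_matrix(Rt)*Rc.inv()).as_rotvec()
print("rot units",d/(np.pi/2), np.rad2deg(np.linalg.norm(d)))
E
python3 place.py -85 0.004
```

```text
t 42.58 tcp [0.5662 0.0739 0.1346] y [ 0.0108 -0.0007 -0.9999] z [-0.1871  0.9823 -0.0027] F [ 0.095  -0.0262 -1.1903] w 0.03022635124745193 q [-0.0659  0.5685  1.6599 -0.      0.9024 -1.8249]
h 0.06 target [ 0.4915 -0.3973  0.0961] units [-0.187  -1.178  -0.0962]
h 0.004 target [ 0.5088 -0.397   0.0428] units [-0.1437 -1.1771 -0.2294]
rot units [ 0.0218 -0.1923 -0.106 ] 19.861593271622393
```

>>> carry_out:
  deltas: "-0.0187 -0.1178 0 0.0055 -0.048 -0.0265; -0.0187 -0.1178 0 0.0055 -0.048 -0.0265; -0.0187 -0.1178 0 0.0055 -0.048 -0.0265; -0.0187 -0.1178 0 0.0055 -0.048 -0.0265; -0.0187 -0.1178 0 0 0 0"

```text
clock: 43.2
tcp_pos: [0.5221, -0.1616, 0.1281]
ee_rot: [-0.696, -0.112, -0.099, 0.702]
ft_force: [0.7, -0.4, -0.9]
gripper_width: 0.0297
```

>>> carry_out:
  deltas: "-0.0187 -0.1178 0 0 0 0; -0.0187 -0.1178 0 0 0 0; -0.0187 -0.1178 0 0 0 0; -0.0187 -0.1178 0 0 0 0; -0.0187 -0.1178 0 0 0 0"

```text
clock: 43.82
tcp_pos: [0.4866, -0.3978, 0.1282]
ee_rot: [-0.696, -0.113, -0.099, 0.702]
ft_force: [1.1, 0.1, -0.4]
gripper_width: 0.0299
```

>>> carry_out:
  deltas: "0 0 0 0 0 0; 0 0 0 0 0 0; 0 0 0 0 0 0"

```text
clock: 44.2
tcp_pos: [0.4875, -0.3949, 0.129]
ee_rot: [-0.696, -0.114, -0.099, 0.702]
ft_force: [-0.5, 0.2, -0.9]
gripper_width: 0.0299
```

```bash
python3 place.py -85 0.004; python3 look.py l3
```

```text
t 44.2 tcp [ 0.4875 -0.3949  0.129 ] y [ 0.2969  0.0119 -0.9548] z [-0.0221  0.9997  0.0056] F [-0.4718  0.1798 -0.9366] w 0.02988754284882785 q [-0.9862  0.5919  1.6871  0.3862  0.7408 -2.8491]
h 0.06 target [ 0.4915 -0.3973  0.0961] units [ 0.0098 -0.006  -0.0825]
h 0.004 target [ 0.5088 -0.397   0.0428] units [ 0.0531 -0.0051 -0.2156]
rot units [-0.0034 -0.0081 -0.0014] 0.7968230208083291
t 44.2 tcp [ 0.4875 -0.3949  0.129 ] y [ 0.2969  0.0119 -0.9548] z [-0.0221  0.9997  0.0056] F [-0.4718  0.1798 -0.9366] w 0.02988754284882785 q [-0.9862  0.5919  1.6871  0.3862  0.7408 -2.8491]
boat [  0.4389  -0.0316  -0.0225 106.2134  30.4104]
boat [  0.1052   0.6384   1.4472 105.5109  34.5001]
[ 0.5589 -0.0312  0.0085] 0.9
```

View pics/l3s.png

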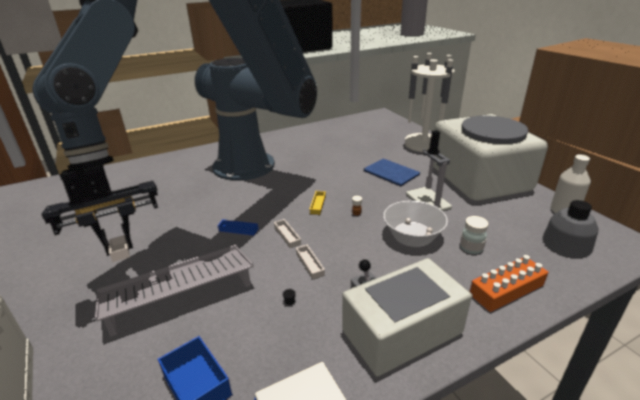

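The wrist's last joint is at its limit (−2.849). I turn the tool half round about its own axis, with the boat held clear, so that q6 goes to about +0.3.

>>> carry_out:
  deltas: "0 0 0 0.033 0.0013 -0.106; 0 0 0 0.033 0.0013 -0.106; 0 0 0 0.033 0.0013 -0.106; 0 0 0 0.033 0.0013 -0.106; 0 0 0 0.033 0.0013 -0.106"

```text
clock: 44.98
tcp_pos: [0.4881, -0.3964, 0.1301]
ee_rot: [-0.589, 0.195, -0.385, 0.683]
ft_force: [-0.6, -0.2, -0.6]
gripper_width: 0.0299
```

```bash
python3 -c "
from h import *
o=st()"
```

```text
t 44.98 tcp [ 0.4881 -0.3964  0.1301] y [ 0.296   0.0093 -0.9551] z [0.7207 0.6541 0.2297] F [-0.5821 -0.2237 -0.6256] w 0.029884734958453618 q [-0.9856  0.5913  1.6835  0.3818  0.7423 -1.9669]
```

>>> carry_out:
  deltas: "0 0 0 0.033 0.0013 -0.106; 0 0 0 0.033 0.0013 -0.106; 0 0 0 0.033 0.0013 -0.106; 0 0 0 0.033 0.0013 -0.106; 0 0 0 0.033 0.0013 -0.106"

```text
clock: 45.6
tcp_pos: [0.4881, -0.3964, 0.1301]
ee_rot: [0.371, -0.466, 0.597, -0.537]
ft_force: [-0.4, 0.0, -0.5]
gripper_width: 0.03
```

>>> carry_out:
  deltas: "0 0 0 0.033 0.0013 -0.106; 0 0 0 0.033 0.0013 -0.106; 0 0 0 0.033 0.0013 -0.106; 0 0 0 0.033 0.0013 -0.106; 0 0 0 0.033 0.0013 -0.106"

```text
clock: 46.22
tcp_pos: [0.4881, -0.3964, 0.1301]
ee_rot: [0.084, -0.65, 0.697, -0.29]
ft_force: [-0.6, -0.6, -0.8]
gripper_width: 0.0298
```

```bash
sed -i 's/^Rt=.*/Rc=R.from_quat(o["ee_rot"])\nif Rc.as_matrix()[1,2]<0: ey=-ey\nRt=np.c_[np.cross(-n,ey),-n,ey]; d=(R.from_matrix(Rt)*Rc.inv()).as_rotvec()/; ' place.py; python3 place.py -85 0.004
```

```text
t 46.23 tcp [ 0.4881 -0.3964  0.1301] y [ 0.2949  0.0137 -0.9554] z [ 0.4945 -0.8578  0.1403] F [-0.5805 -0.5878 -0.8185] w 0.029802980133805418 q [-0.9864  0.5924  1.6804  0.3815  0.7489 -0.2229]
h 0.06 target [ 0.4915 -0.3973  0.0961] units [ 0.0083 -0.0022 -0.0851]
h 0.004 target [ 0.5088 -0.397   0.0428] units [ 0.0516 -0.0014 -0.2182]
rot units [ 0.0956 -0.0059 -0.3174] 29.842249608327496
```

>>> carry_out:
  deltas: "0 0 0 0.032 -0.002 -0.106; 0 0 0 0.032 -0.002 -0.106; 0 0 0 0.032 -0.002 -0.106; 0.008 -0.002 -0.085 0 0 0; 0 0 0 0 0 0"

```text
clock: 46.85
tcp_pos: [0.4902, -0.3957, 0.094]
ee_rot: [0.101, 0.701, -0.696, 0.118]
ft_force: [0.0, 1.3, -1.4]
gripper_width: 0.0297
```

```bash
python3 place.py -85 0.004; python3 look.py l4
```

```text
t 46.85 tcp [ 0.4902 -0.3957  0.094 ] y [ 0.3062  0.0109 -0.9519] z [ 0.0248 -0.9997 -0.0035] F [ 0.0408  1.2687 -1.4004] w 0.029665013768260088 q [-0.9868  0.6493  1.7075  0.437   0.6659  0.2298]
h 0.06 target [ 0.4915 -0.3973  0.0961] units [ 0.003  -0.0041  0.0052]
h 0.004 target [ 0.5088 -0.397   0.0428] units [ 0.0463 -0.0032 -0.128 ]
rot units [-0.0022 -0.0018 -0.003 ] 0.3747495709343344
t 46.85 tcp [ 0.4902 -0.3957  0.094 ] y [ 0.3062  0.0109 -0.9519] z [ 0.0248 -0.9997 -0.0035] F [ 0.0408  1.2687 -1.4004] w 0.029665013768260088 q [-0.9868  0.6493  1.7075  0.437   0.6659  0.2298]
boat [  0.5626  -0.0299  -0.0238 104.3481  33.6316]
boat [  0.4374  -0.0316  -0.0225 103.1663  30.4104]
boat [  0.1052   0.6384   1.4472 105.5109  34.5001]
[ 0.5616 -0.0277  0.0098] 0.69
```

View pics/l4s.png

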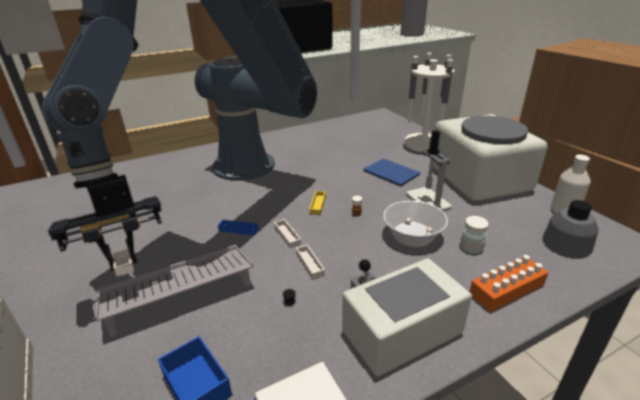

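>>> carry_out:
  deltas: "0.012 -0.001 -0.033 0 0 0; 0.012 -0.001 -0.033 0 0 0; 0.012 -0.001 -0.033 0 0 0; 0 0 0 0 0 0; 0 0 0 0 0 0"

```text
clock: 47.62
tcp_pos: [0.5055, -0.3991, 0.0561]
ee_rot: [0.102, 0.699, -0.697, 0.119]
ft_force: [0.8, 0.6, -0.5]
gripper_width: 0.0296
```

```bash
python3 place.py -85 0.004
```

```text
t 47.62 tcp [ 0.5055 -0.3991  0.0561] y [ 0.3089  0.0065 -0.9511] z [ 0.0236 -0.9997  0.0008] F [ 0.7974  0.596  -0.4788] w 0.02962599071931214 q [-0.9675  0.7226  1.6931  0.4729  0.6023  0.2038]
h 0.06 target [ 0.4915 -0.3973  0.0961] units [-0.035   0.0045  0.1   ]
h 0.004 target [ 0.5088 -0.397   0.0428] units [ 0.0082  0.0053 -0.0332]
rot units [ 0.0005 -0.     -0.0023] 0.21340186959307725
```

>>> carry_out:
  deltas: "0.004 0.004 -0.016 0 0 0; 0.003 0 -0.009 0 0 0; 0 0 0 0 0 0; 0 0 0 0 0 0"

```text
clock: 48.12
tcp_pos: [0.5083, -0.3977, 0.0464]
ee_rot: [0.102, 0.699, -0.698, 0.119]
ft_force: [-0.5, -0.4, -1.2]
gripper_width: 0.0297
```

>>> carry_out:
  deltas: "0.001 0 -0.005 0 0 0; 0 0 0 0 0 0; 0 0 0 0 0 0"

```text
clock: 48.5
tcp_pos: [0.5086, -0.3976, 0.0444]
ee_rot: [0.102, 0.699, -0.697, 0.119]
ft_force: [0.2, -0.1, 0.2]
gripper_width: 0.0301
```

```bash
python3 place.py -85 0.004
```

```text
t 48.5 tcp [ 0.5086 -0.3976  0.0444] y [ 0.3091  0.0061 -0.951 ] z [ 0.0235 -0.9997  0.0012] F [ 0.2289 -0.1453  0.2013] w 0.03011815413326769 q [-0.9614  0.7431  1.6938  0.4871  0.5811  0.1924]
h 0.06 target [ 0.4915 -0.3973  0.0961] units [-0.043   0.0007  0.1292]
h 0.004 target [ 0.5088 -0.397   0.0428] units [ 0.0003  0.0016 -0.004 ]
rot units [ 0.0008  0.0001 -0.0023] 0.21514938581765666
```

>>> carry_out:
  deltas: "0.001 0 -0.005 0 0 0; 0 0 0 0 0 0; 0 0 0 0 0 0"

```text
clock: 48.88
tcp_pos: [0.509, -0.3975, 0.0423]
ee_rot: [0.102, 0.699, -0.697, 0.119]
ft_force: [0.7, -0.2, -0.9]
gripper_width: 0.0297
```

>>> carry_out:
  deltas: "0.001 0 -0.005 0 0 0; 0 0 0 0 0 0; 0 0 0 0 0 0"

```text
clock: 49.25
tcp_pos: [0.5095, -0.3977, 0.0408]
ee_rot: [0.102, 0.699, -0.698, 0.119]
ft_force: [-2.2, 0.1, 4.0]
gripper_width: 0.0295
```

The boat touches the plate. Now I ease it down the slope to feel for the lip.

>>> carry_out:
  deltas: "-0.0048 0 -0.001 0 0 0; 0 0 0 0 0 0; -0.0048 0 -0.0016 0 0 0; 0 0 0 0 0 0"

```text
clock: 49.75
tcp_pos: [0.5069, -0.3982, 0.0399]
ee_rot: [0.104, 0.699, -0.698, 0.119]
ft_force: [4.8, 1.4, 3.0]
gripper_width: 0.0293
```

>>> carry_out:
  deltas: "-0.0048 0 -0.0016 0 0 0; 0 0 0 0 0 0; 0 0 0 0 0 0"

```text
clock: 50.12
tcp_pos: [0.5067, -0.3983, 0.0401]
ee_rot: [0.105, 0.698, -0.698, 0.12]
ft_force: [9.8, 2.2, 4.9]
gripper_width: 0.0297
```

>>> carry_out:
  deltas: "0.005 0 0.003 0 0 0; 0 0 0 0 0 0; 0 0 0 0 0 0"

```text
clock: 50.5
tcp_pos: [0.5067, -0.3981, 0.0401]
ee_rot: [0.103, 0.699, -0.698, 0.119]
ft_force: [6.7, 1.3, 1.4]
gripper_width: 0.0298
```

>>> carry_out:
  deltas: "0 0 0 0 0 0; 0 0 0 0 0 0; 0 0 0 0 0 0; 0 0 0 0 0 0"
  grip: 0.42

```text
clock: 51.0
tcp_pos: [0.5053, -0.3974, 0.0396]
ee_rot: [0.102, 0.699, -0.697, 0.119]
ft_force: [0.1, 0.4, 0.1]
gripper_width: 0.0498
```

>>> carry_out:
  deltas: "-0.02 0 0.06 0 0 0; -0.035 0 0.1 0 0 0; -0.02 0.05 0.06 0 0 0; 0 0.1 0 0 0 0; 0 0 0 0 0 0"

```text
clock: 51.62
tcp_pos: [0.4746, -0.3339, 0.1279]
ee_rot: [0.101, 0.701, -0.696, 0.119]
ft_force: [-0.4, -0.9, 0.5]
gripper_width: 0.0505
```

```bash
python3 look.py l5
```

```text
t 51.62 tcp [ 0.4746 -0.3339  0.1279] y [ 0.3072  0.0099 -0.9516] z [ 0.0261 -0.9997 -0.002 ] F [-0.405  -0.9268  0.5138] w 0.05052771281972393 q [-0.9446  0.5417  1.8237  0.438   0.6443  0.2654]
boat [  0.563   -0.0291  -0.0559 104.3804  32.133 ]
boat [  0.4375  -0.0313   0.0133 104.1147  32.2401]
boat [  0.1052   0.6384   1.4472 105.5109  34.5001]
[ 0.5664 -0.0303  0.0084] 0.67
```

View pics/l5s.png

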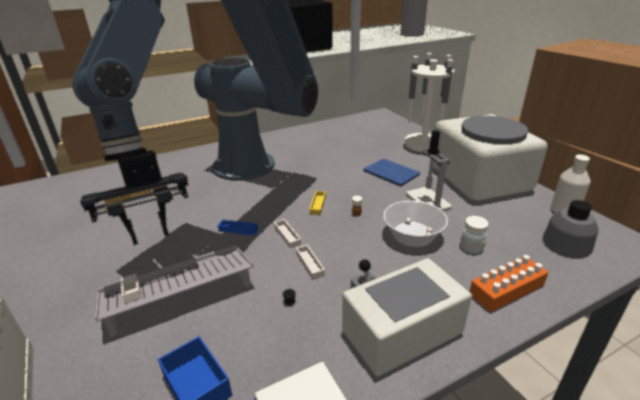

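View pics/l5.png

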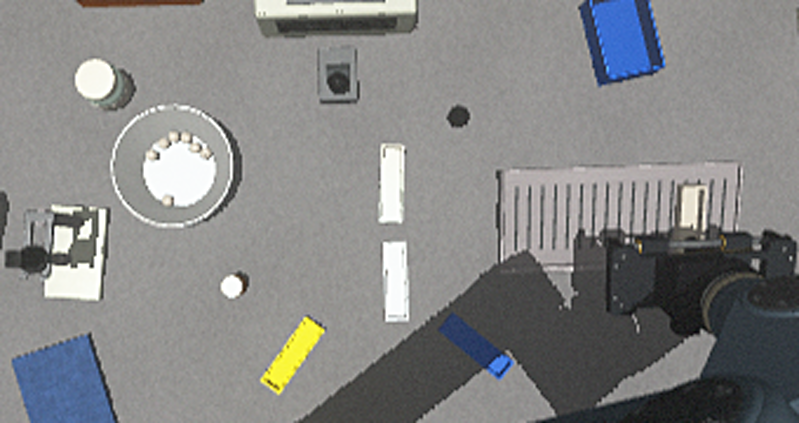

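Boat A lies on the rack at scene (130,290). Next is boat B at (0.5635, −0.0295).

```bash
cat > grasp.py <<'E'
from h import *
import sys
x,y,yaw=map(float,sys.argv[1:4]); o=st()
zt=-np.array([-np.sin(yaw),np.cos(yaw),0]); yt=np.array([0,0,-1.]); Rt=np.c_[np.cross(yt,zt),yt,zt]
d=(R.from_matrix(Rt)*R.from_quat(o["ee_rot"]).inv()).as_rotvec()
print("shift units",(np.array([x,y,.002])-o["tcp_pos"])/.4,"rot units",d/(np.pi/2),np.rad2deg(np.linalg.norm(d)))
E
python3 grasp.py .5635 -.0295 -.03
```

```text
t 51.77 tcp [ 0.4761 -0.3386  0.1281] y [ 0.3097  0.0047 -0.9508] z [ 0.0233 -0.9997  0.0027] F [0.3036 0.122  0.5736] w 0.050426906706970295 q [-0.9469  0.5443  1.8174  0.4379  0.6425  0.2654]
shift units [ 0.2185  0.7727 -0.3151] rot units [ 0.0024  0.2005 -0.0339] 18.30220653403211
```

>>> carry_out:
  deltas: "0.0312 0.1104 0 0.0008 0.0668 -0.0113; 0.0312 0.1104 0 0.0008 0.0668 -0.0113; 0.0312 0.1104 0 0.0008 0.0668 -0.0113; 0.0312 0.1104 0 0 0 0; 0.0312 0.1104 0 0 0 0"
  grip: 0.3

```text
clock: 52.4
tcp_pos: [0.5391, -0.1191, 0.1274]
ee_rot: [0.013, 0.708, -0.706, -0.008]
ft_force: [0.3, -0.1, -1.2]
gripper_width: 0.0608
```

>>> carry_out:
  deltas: "0.0312 0.1104 0 0 0 0; 0.0312 0.1104 0 0 0 0; 0 0 -0.1 0 0 0; 0 0 0 0 0 0; 0 0 0 0 0 0"

```text
clock: 53.02
tcp_pos: [0.5631, -0.0322, 0.088]
ee_rot: [0.013, 0.708, -0.706, -0.008]
ft_force: [0.3, -0.1, 0.4]
gripper_width: 0.061
```

```bash
python3 grasp.py .5635 -.0295 -.03; python3 look.py l6
```

```text
t 53.02 tcp [ 0.5631 -0.0322  0.088 ] y [ 0.0072  0.0028 -1.    ] z [-0.0301 -0.9995 -0.0031] F [ 0.2668 -0.1348  0.4299] w 0.060990261802147915 q [-0.2576  0.6345  1.7049  0.0064  0.7961  1.3388]
shift units [ 0.001   0.0066 -0.2151] rot units [-0.0018  0.0046  0.0001] 0.4417709879002383
t 53.02 tcp [ 0.5631 -0.0322  0.088 ] y [ 0.0072  0.0028 -1.    ] z [-0.0301 -0.9995 -0.0031] F [ 0.2668 -0.1348  0.4299] w 0.060990261802147915 q [-0.2576  0.6345  1.7049  0.0064  0.7961  1.3388]
```

View pics/l6s.png

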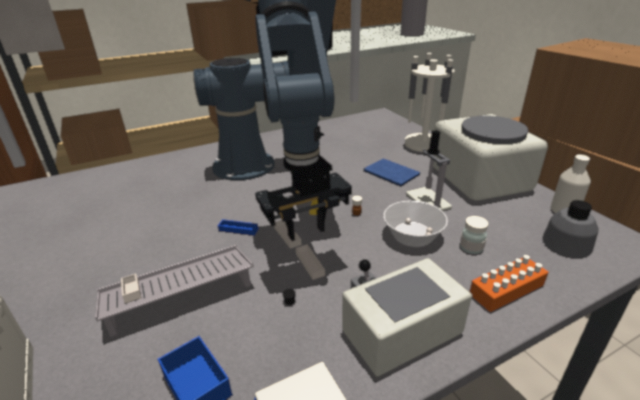

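>>> carry_out:
  deltas: "0.001 0.006 -0.08 0 0.004 0; 0 0 -0.08 0 0 0; 0 0 -0.035 0 0 0; 0 0 -0.017 0 0 0; 0 0 0 0 0 0"

```text
clock: 53.8
tcp_pos: [0.5632, -0.029, 0.0034]
ee_rot: [0.011, 0.708, -0.706, -0.01]
ft_force: [-0.8, 1.0, 0.4]
gripper_width: 0.0613
```

>>> carry_out:
  deltas: "0 0 0 0 0 0; 0 0 0 0 0 0; 0 0 0 0 0 0; 0 0 0 0 0 0; 0 0 0 0 0 0"
  grip: 1

```text
clock: 54.42
tcp_pos: [0.5628, -0.0287, 0.0032]
ee_rot: [0.01, 0.708, -0.706, -0.01]
ft_force: [-0.7, -0.2, 2.5]
gripper_width: 0.0302
```

>>> carry_out:
  deltas: "0 0 0 0 0 0; 0 0 0.05 0 0 0; 0 0 0.12 0 0 0; 0 0 0.15 0 0 0; 0 0 0 0 0 0"

```text
clock: 55.05
tcp_pos: [0.5663, -0.0296, 0.1354]
ee_rot: [0.014, 0.707, -0.707, -0.006]
ft_force: [1.2, 0.1, -1.4]
gripper_width: 0.0299
```

```bash
sed -i 's/O=np.array(\[.456,-.313,.022\])/O=np.array([.459,-.313,.022])/' place.py; python3 place.py 0 0.002 53
```

```text
t 55.05 tcp [ 0.5663 -0.0296  0.1354] y [ 0.0107  0.0003 -0.9999] z [-0.0286 -0.9996 -0.0006] F [ 1.1594  0.0792 -1.4366] w 0.029905684188201474 q [-0.2509  0.5628  1.6694  0.0038  0.8991  1.3462]
h 0.06 target [ 0.4909 -0.3124  0.0954] units [-0.1886 -0.7069 -0.0999]
h 0.002 target [ 0.5088 -0.312   0.0403] units [-0.1438 -0.706  -0.2378]
rot units [-0.0012 -0.1932  0.0307] 17.604655916432396
```

>>> carry_out:
  deltas: "-0.027 -0.101 0 -0.0004 -0.064 0.0102; -0.027 -0.101 0 -0.0004 -0.064 0.0102; -0.027 -0.101 0 -0.0004 -0.064 0.0102; -0.027 -0.101 0 0 0 0; -0.027 -0.101 0 0 0 0"

```text
clock: 55.68
tcp_pos: [0.5086, -0.2262, 0.1292]
ee_rot: [0.095, 0.703, -0.696, 0.108]
ft_force: [-0.3, -0.2, 0.1]
gripper_width: 0.03
```

>>> carry_out:
  deltas: "-0.027 -0.101 0 0 0 0; -0.027 -0.101 0 0 0 0; 0 0 -0.08 0 0 0; 0 0 0 0 0 0; 0 0 0 0 0 0"

```text
clock: 56.3
tcp_pos: [0.4884, -0.3055, 0.0983]
ee_rot: [0.095, 0.703, -0.696, 0.109]
ft_force: [0.3, 0.6, -0.5]
gripper_width: 0.0302
```

```bash
python3 place.py 0 0.004 53; python3 look.py l7
```

```text
t 56.3 tcp [ 0.4884 -0.3055  0.0983] y [ 0.2855  0.0127 -0.9583] z [ 0.0205 -0.9998 -0.0072] F [ 0.269   0.5946 -0.4534] w 0.030238461700209218 q [-0.8778  0.5893  1.8456  0.4344  0.5719  0.3223]
h 0.06 target [ 0.4909 -0.3124  0.0954] units [ 0.006  -0.0171 -0.0072]
h 0.004 target [ 0.5082 -0.312   0.0422] units [ 0.0493 -0.0162 -0.1403]
rot units [-0.0043 -0.0156 -0.0004] 1.459318037683424
t 56.3 tcp [ 0.4884 -0.3055  0.0983] y [ 0.2855  0.0127 -0.9583] z [ 0.0205 -0.9998 -0.0072] F [ 0.269   0.5946 -0.4534] w 0.030238461700209218 q [-0.8778  0.5893  1.8456  0.4344  0.5719  0.3223]
boat [  0.4374  -0.0316  -0.0225 103.1663  30.4104]
boat [  0.1052   0.6384   1.4472 105.5109  34.5001]
[ 0.4861 -0.3087  0.1023] 0.58
```

View pics/l7s.png

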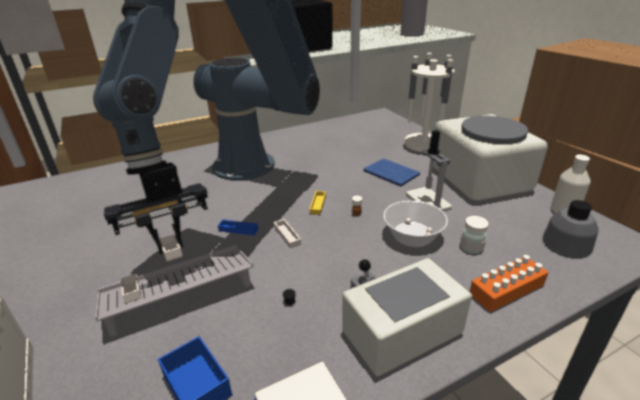

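>>> carry_out:
  deltas: "0.014 -0.005 -0.038 -0.004 -0.015 0; 0.014 -0.005 -0.038 0 0 0; 0.014 -0.005 -0.038 0 0 0; 0 0 0 0 0 0; 0 0 0 0 0 0"

```text
clock: 57.08
tcp_pos: [0.5057, -0.3123, 0.0531]
ee_rot: [0.103, 0.699, -0.698, 0.118]
ft_force: [-0.4, 0.7, -0.7]
gripper_width: 0.0296
```

```bash
python3 place.py 0 0.004 53
```

```text
t 57.08 tcp [ 0.5057 -0.3123  0.0531] y [ 0.309   0.0056 -0.951 ] z [ 0.0204 -0.9998  0.0008] F [-0.4218  0.6739 -0.7116] w 0.029649473681239658 q [-0.8682  0.6858  1.8402  0.551   0.475   0.2066]
h 0.06 target [ 0.4909 -0.3124  0.0954] units [-0.037  -0.0002  0.1059]
h 0.004 target [ 0.5082 -0.312   0.0422] units [ 0.0062  0.0007 -0.0272]
rot units [ 0.0005  0.     -0.0003] 0.05065015990664065
```

>>> carry_out:
  deltas: "0.003 0 -0.014 0 0 0; 0.002 0 -0.009 0 0 0; 0 0 0 0 0 0; 0.001 0 -0.004 0 0 0; 0 0 0 0 0 0"

```text
clock: 57.7
tcp_pos: [0.508, -0.3124, 0.0424]
ee_rot: [0.104, 0.699, -0.698, 0.118]
ft_force: [0.5, 0.3, -0.9]
gripper_width: 0.0297
```

>>> carry_out:
  deltas: "0.001 0 -0.004 0 0 0; 0 0 0 0 0 0"

```text
clock: 57.95
tcp_pos: [0.5082, -0.3125, 0.0419]
ee_rot: [0.104, 0.699, -0.698, 0.118]
ft_force: [-3.5, -0.2, 7.4]
gripper_width: 0.0301
```

Contact with the plate. Ease down the slope to the lip.

>>> carry_out:
  deltas: "-0.0048 0 -0.0005 0 0 0; 0 0 0 0 0 0; -0.004 0 -0.0013 0 0 0; 0 0 0 0 0 0"

```text
clock: 58.45
tcp_pos: [0.5057, -0.3132, 0.0411]
ee_rot: [0.104, 0.698, -0.698, 0.118]
ft_force: [-0.6, 0.8, 6.6]
gripper_width: 0.0294
```

>>> carry_out:
  deltas: "-0.004 0 -0.0013 0 0 0; 0 0 0 0 0 0; 0 0 0 0 0 0"

```text
clock: 58.82
tcp_pos: [0.5043, -0.3134, 0.0407]
ee_rot: [-0.105, -0.698, 0.698, -0.118]
ft_force: [0.3, 0.5, 6.6]
gripper_width: 0.0297
```

>>> carry_out:
  deltas: "-0.005 0 -0.0016 0 0 0; 0 0 0 0 0 0; 0 0 0 0 0 0"

```text
clock: 59.2
tcp_pos: [0.5024, -0.3136, 0.0401]
ee_rot: [-0.105, -0.698, 0.698, -0.118]
ft_force: [0.3, 1.0, 6.2]
gripper_width: 0.03
```

>>> carry_out:
  deltas: "-0.005 0 -0.0016 0 0 0; 0 0 0 0 0 0; 0 0 0 0 0 0"

```text
clock: 59.58
tcp_pos: [0.5022, -0.3137, 0.04]
ee_rot: [-0.106, -0.698, 0.698, -0.119]
ft_force: [7.3, 2.3, 5.1]
gripper_width: 0.0302
```

```bash
python3 - <<'E'
from h import *
s=eyes.get_image('scene'); p=eyes.get_image('top')
cv2.imwrite('pics/l8.png',cv2.resize(s['image'][200:350,60:280,::-1],None,fx=3.6,fy=3.6,interpolation=2))
E
```

```text
(no output)
```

View pics/l8.png

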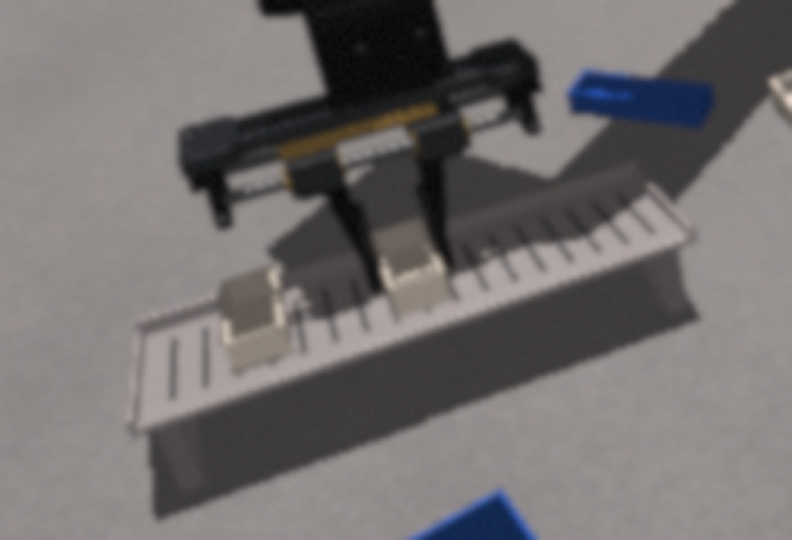

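The lip is felt (Fx 7 N), and both boats lie lengthwise up the slope. I release.

>>> carry_out:
  deltas: "0.004 0 0.003 0 0 0; 0 0 0 0 0 0; 0 0 0 0 0 0"

```text
clock: 60.05
tcp_pos: [0.5022, -0.3135, 0.0401]
ee_rot: [0.105, 0.698, -0.698, 0.118]
ft_force: [4.9, -0.3, 2.7]
gripper_width: 0.0295
```

>>> carry_out:
  deltas: "0 0 0 0 0 0; 0 0 0 0 0 0; 0 0 0 0 0 0; 0 0 0 0 0 0"
  grip: 0.42

```text
clock: 60.55
tcp_pos: [0.5005, -0.3122, 0.0392]
ee_rot: [0.103, 0.699, -0.697, 0.118]
ft_force: [0.4, -0.2, -0.3]
gripper_width: 0.0499
```

>>> carry_out:
  deltas: "-0.02 0 0.06 0 0 0; -0.035 0 0.1 0 0 0; -0.02 0.05 0.06 0 0 0; 0 0.1 0 0 0 0; 0 0 0 0 0 0"

```text
clock: 61.18
tcp_pos: [0.4694, -0.2488, 0.1275]
ee_rot: [0.102, 0.7, -0.697, 0.118]
ft_force: [-0.4, -1.3, 0.0]
gripper_width: 0.0503
```

```bash
python3 look.py l9; python3 grasp.py .4372 -.0315 -.015
```

```text
t 61.17 tcp [ 0.4694 -0.2488  0.1275] y [ 0.3071  0.0089 -0.9516] z [ 0.023  -0.9997 -0.0019] F [-0.4005 -1.2502  0.0126] w 0.05027327662475061 q [-0.8382  0.4904  1.9613  0.4779  0.5345  0.3152]
boat [  0.4374  -0.0316  -0.0225 103.1663  30.4104]
[ 0.5025 -0.3171  0.0468] 0.89
t 61.33 tcp [ 0.4713 -0.2533  0.1276] y [ 0.3098  0.004  -0.9508] z [ 0.0199 -0.9998  0.0023] F [-0.3456  0.3161  0.4009] w 0.05039164994146271 q [-0.8409  0.493   1.9553  0.4778  0.5328  0.3151]
shift units [-0.0853  0.5545 -0.3139] rot units [ 0.001   0.2006 -0.0223] 18.163146685970187
```

View pics/l9.png

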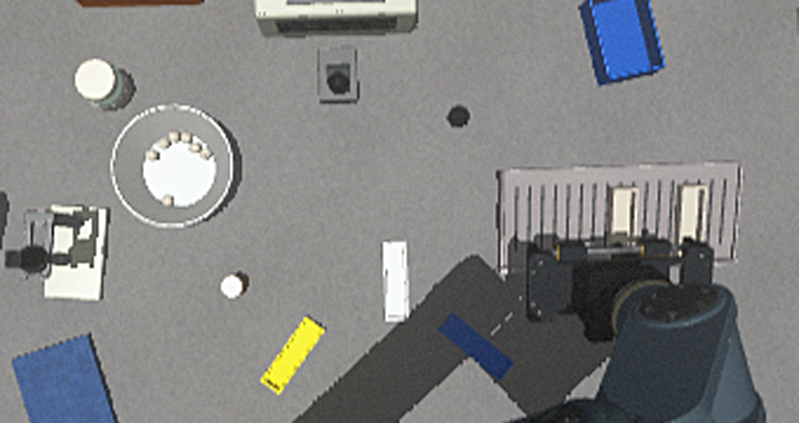

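Two boats are on the rack at crop (622,213) and (690,213). Boat C is unmoved. I go for it.

>>> carry_out:
  deltas: "-0.017 0.111 0 0.0003 0.0668 -0.0074; -0.017 0.111 0 0.0003 0.0668 -0.0074; -0.017 0.111 0 0.0003 0.0668 -0.0074; -0.017 0.111 0 0 0 0; -0.017 0.111 0 0 0 0"
  grip: 0.3

```text
clock: 61.95
tcp_pos: [0.439, -0.0341, 0.1271]
ee_rot: [0.009, 0.708, -0.706, -0.001]
ft_force: [1.3, 1.0, -0.1]
gripper_width: 0.0607
```

>>> carry_out:
  deltas: "0 0 -0.1 0 0 0; 0 0 0 0 0 0; 0 0 0 0 0 0; 0 0 0 0 0 0"

```text
clock: 62.45
tcp_pos: [0.4389, -0.0355, 0.0882]
ee_rot: [0.01, 0.708, -0.706, -0.001]
ft_force: [0.1, -0.1, 0.3]
gripper_width: 0.0611
```

```bash
python3 grasp.py .4372 -.0315 -.015; python3 look.py l10
```

```text
t 62.45 tcp [ 0.4389 -0.0355  0.0882] y [ 0.0129  0.0026 -0.9999] z [-0.015  -0.9999 -0.0028] F [ 0.1239 -0.1402  0.3056] w 0.06109858661863183 q [-0.3405  0.5289  2.0167  0.0123  0.5848  1.2351]
shift units [-0.0043  0.0101 -0.2155] rot units [-0.0017  0.0082  0.    ] 0.7540676689676717
t 62.45 tcp [ 0.4389 -0.0355  0.0882] y [ 0.0129  0.0026 -0.9999] z [-0.015  -0.9999 -0.0028] F [ 0.1239 -0.1402  0.3056] w 0.06109858661863183 q [-0.3405  0.5289  2.0167  0.0123  0.5848  1.2351]
[ 0.5034 -0.3165  0.0445] 0.93
```

View pics/l10s.png

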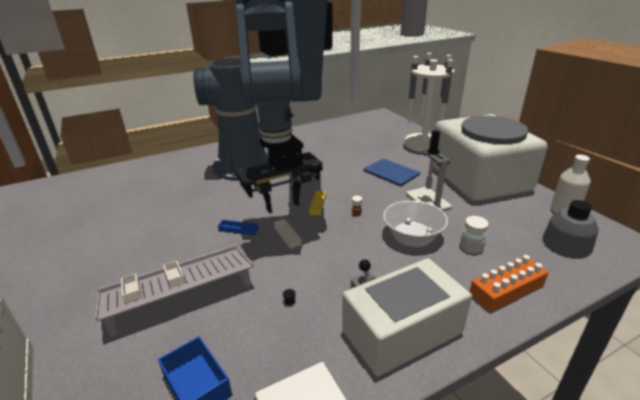

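>>> carry_out:
  deltas: "-0.004 0.01 -0.08 -0.0017 0.008 0; 0 0 -0.08 0 0 0; 0 0 -0.035 0 0 0; 0 0 -0.018 0 0 0; 0 0 0 0 0 0"

```text
clock: 63.22
tcp_pos: [0.4364, -0.0306, 0.0023]
ee_rot: [0.004, 0.707, -0.707, -0.006]
ft_force: [-0.6, -0.3, 0.6]
gripper_width: 0.0606
```

>>> carry_out:
  deltas: "0 0 0 0 0 0; 0 0 0 0 0 0; 0 0 0 0 0 0; 0 0 0 0 0 0; 0 0 0 0 0 0"
  grip: 1

```text
clock: 63.85
tcp_pos: [0.4364, -0.0305, 0.0024]
ee_rot: [0.004, 0.707, -0.707, -0.005]
ft_force: [-0.4, 0.9, 4.0]
gripper_width: 0.03
```

>>> carry_out:
  deltas: "0 0 0 0 0 0; 0 0 0.05 0 0 0; 0 0 0.12 0 0 0; 0 0 0.15 0 0 0; 0 0 0 0 0 0"

```text
clock: 64.47
tcp_pos: [0.4389, -0.0313, 0.1336]
ee_rot: [-0.007, -0.706, 0.708, 0.002]
ft_force: [0.4, 0.6, -1.4]
gripper_width: 0.0299
```

```bash
python3 place.py 85 0.004 53
```

```text
t 64.47 tcp [ 0.4389 -0.0313  0.1336] y [ 0.0072 -0.0023 -1.    ] z [-0.0133 -0.9999  0.0022] F [ 0.3641  0.572  -1.4032] w 0.029893410872650527 q [-0.3262  0.4354  1.978   0.0002  0.7206  1.2578]
h 0.06 target [ 0.4892 -0.2274  0.0954] units [ 0.1255 -0.4902 -0.0954]
h 0.004 target [ 0.5065 -0.227   0.0422] units [ 0.1688 -0.4894 -0.2285]
rot units [ 0.002  -0.1954  0.0213] 17.691487583394363
```

>>> carry_out:
  deltas: "0.0255 -0.098 0 0.0007 -0.065 0.007; 0.0255 -0.098 0 0.0007 -0.065 0.007; 0.0255 -0.098 0 0.0007 -0.065 0.007; 0.0255 -0.098 0 0 0 0; 0.0255 -0.098 0 0 0 0"

```text
clock: 65.1
tcp_pos: [0.4845, -0.2179, 0.1281]
ee_rot: [0.093, 0.705, -0.696, 0.105]
ft_force: [0.4, 0.1, -1.2]
gripper_width: 0.0298
```

>>> carry_out:
  deltas: "0 0 -0.07 0 0 0; 0 0 0 0 0 0; 0 0 0 0 0 0; 0 0 0 0 0 0"

```text
clock: 65.6
tcp_pos: [0.4858, -0.2168, 0.1024]
ee_rot: [0.093, 0.704, -0.696, 0.107]
ft_force: [0.0, -0.7, 0.5]
gripper_width: 0.03
```

```bash
python3 place.py 85 0.004 53; python3 look.py l11
```

```text
t 65.6 tcp [ 0.4858 -0.2168  0.1024] y [ 0.2804  0.013  -0.9598] z [ 0.0205 -0.9998 -0.0075] F [ 0.0421 -0.7379  0.497 ] w 0.030021088464256673 q [-0.7495  0.5403  1.9653  0.453   0.476   0.414 ]
h 0.06 target [ 0.4892 -0.2274  0.0954] units [ 0.0084 -0.0265 -0.0173]
h 0.004 target [ 0.5065 -0.227   0.0422] units [ 0.0516 -0.0256 -0.1504]
rot units [-0.0044 -0.019  -0.0004] 1.7551951265736498
t 65.6 tcp [ 0.4858 -0.2168  0.1024] y [ 0.2804  0.013  -0.9598] z [ 0.0205 -0.9998 -0.0075] F [ 0.0421 -0.7379  0.497 ] w 0.030021088464256673 q [-0.7495  0.5403  1.9653  0.453   0.476   0.414 ]
boat [  1.1308  -0.4249   1.5438 115.5058  29.0698]
[ 0.5017 -0.3167  0.0446] 0.71
[0.605  0.2859 0.0132] 0.29
[0.6207 0.2673 0.016 ] 0.17
```

View pics/l11s.png

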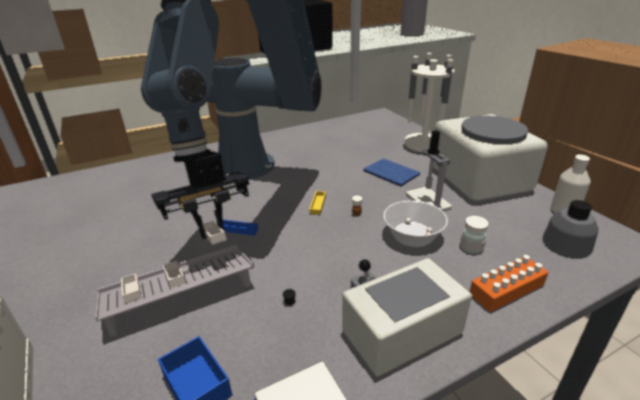

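>>> carry_out:
  deltas: "0.014 -0.009 -0.041 -0.0044 -0.019 0; 0.014 -0.009 -0.041 0 0 0; 0.014 -0.008 -0.041 0 0 0; 0 0 0 0 0 0; 0 0 0 0 0 0"

```text
clock: 66.38
tcp_pos: [0.5025, -0.2275, 0.0532]
ee_rot: [0.104, 0.7, -0.697, 0.118]
ft_force: [-0.5, 0.1, -0.5]
gripper_width: 0.0296
```

```bash
python3 place.py 85 0.004 53
```

```text
t 66.38 tcp [ 0.5025 -0.2275  0.0532] y [ 0.309   0.0064 -0.951 ] z [ 0.0203 -0.9998 -0.0002] F [-0.5197  0.079  -0.4901] w 0.029591411864070938 q [-0.7515  0.6559  1.964   0.6528  0.363   0.2035]
h 0.06 target [ 0.4892 -0.2274  0.0954] units [-0.0335  0.0003  0.1055]
h 0.004 target [ 0.5065 -0.227   0.0422] units [ 0.0098  0.0012 -0.0276]
rot units [-0.0001  0.     -0.0002] 0.019613252477561523
```

>>> carry_out:
  deltas: "0.005 0.001 -0.014 0 0 0; 0.004 0 -0.009 0 0 0; 0 0 0 0 0 0; 0.001 0 -0.004 0 0 0; 0 0 0 0 0 0"

```text
clock: 67.0
tcp_pos: [0.5065, -0.2273, 0.0418]
ee_rot: [0.104, 0.7, -0.697, 0.117]
ft_force: [-0.2, -0.3, -0.2]
gripper_width: 0.0301
```

>>> carry_out:
  deltas: "0.001 0 -0.005 0 0 0; 0 0 0 0 0 0"

```text
clock: 67.25
tcp_pos: [0.5068, -0.2273, 0.0409]
ee_rot: [0.104, 0.699, -0.697, 0.118]
ft_force: [-4.1, 0.4, 8.5]
gripper_width: 0.0297
```

>>> carry_out:
  deltas: "-0.0048 0 -0.0005 0 0 0; 0 0 0 0 0 0; -0.005 0 -0.0016 0 0 0; 0 0 0 0 0 0"

```text
clock: 67.75
tcp_pos: [0.504, -0.2281, 0.04]
ee_rot: [0.105, 0.699, -0.698, 0.118]
ft_force: [0.6, 0.8, 7.0]
gripper_width: 0.0298
```

>>> carry_out:
  deltas: "-0.005 0 -0.0016 0 0 0; 0 0 0 0 0 0; 0 0 0 0 0 0"

```text
clock: 68.12
tcp_pos: [0.5021, -0.2283, 0.0394]
ee_rot: [0.105, 0.699, -0.698, 0.118]
ft_force: [1.4, 1.1, 7.8]
gripper_width: 0.03
```

>>> carry_out:
  deltas: "-0.005 0 -0.0016 0 0 0; 0 0 0 0 0 0; 0 0 0 0 0 0"

```text
clock: 68.5
tcp_pos: [0.5012, -0.2288, 0.0391]
ee_rot: [0.106, 0.698, -0.698, 0.118]
ft_force: [3.2, 0.7, 6.9]
gripper_width: 0.03
```

Lip contact is starting (Fx 3 N). I release and back off.

>>> carry_out:
  deltas: "0 0 0.003 0 0 0; 0 0 0 0 0 0; 0 0 0 0 0 0"

```text
clock: 68.88
tcp_pos: [0.501, -0.2288, 0.0397]
ee_rot: [0.105, 0.699, -0.698, 0.118]
ft_force: [6.0, 1.0, 1.0]
gripper_width: 0.0301
```

>>> carry_out:
  deltas: "0 0 0 0 0 0; 0 0 0 0 0 0; 0 0 0 0 0 0; 0 0 0 0 0 0"
  grip: 0.42

```text
clock: 69.38
tcp_pos: [0.4987, -0.2271, 0.0388]
ee_rot: [0.103, 0.7, -0.697, 0.117]
ft_force: [1.4, -0.6, 0.0]
gripper_width: 0.0495
```

>>> carry_out:
  deltas: "-0.02 0 0.06 0 0 0; -0.035 0 0.1 0 0 0; -0.02 0.05 0.06 0 0.06 0; 0 0.13 0 0 0.06 0; 0.05 0.13 0 0 0.08 0"

```text
clock: 70.0
tcp_pos: [0.4885, -0.104, 0.1248]
ee_rot: [-0.003, 0.71, -0.704, 0.008]
ft_force: [1.1, 0.7, -0.6]
gripper_width: 0.0507
```

```bash
python3 look.py l12; python3 - <<'E'
from h import *
s=eyes.get_image('scene'); p=eyes.get_image('top')
a=cv2.resize(s['image'][230:350,80:270,::-1],None,fx=4,fy=4,interpolation=2); cv2.imwrite('pics/l12a.png',a)
b=cv2.resize(p['image'][170:240,380:510,::-1],None,fx=6,fy=6,interpolation=2); cv2.imwrite('pics/l12b.png',b)
for c in (s,p):
  for d in eyes.place_of(c,'switch_tip')[:2]: print('sw',d)
E
```

```text
t 70.0 tcp [ 0.4885 -0.104   0.1248] y [ 0.0063  0.0088 -0.9999] z [ 0.0162 -0.9998 -0.0087] F [ 1.1225  0.7162 -0.6402] w 0.05068020959565139 q [-0.4406  0.5113  1.8404  0.015   0.788   1.1035]
[ 0.5026 -0.316   0.0469] 0.66
[ 0.4594 -0.3105  0.0209] 0.41
sw {'at': [0.6877, 0.0396, 0.0598], 'conf': 0.62}
sw {'at': [0.6892, 0.0392, 0.0628], 'conf': 0.43}
```

View pics/l12a.png

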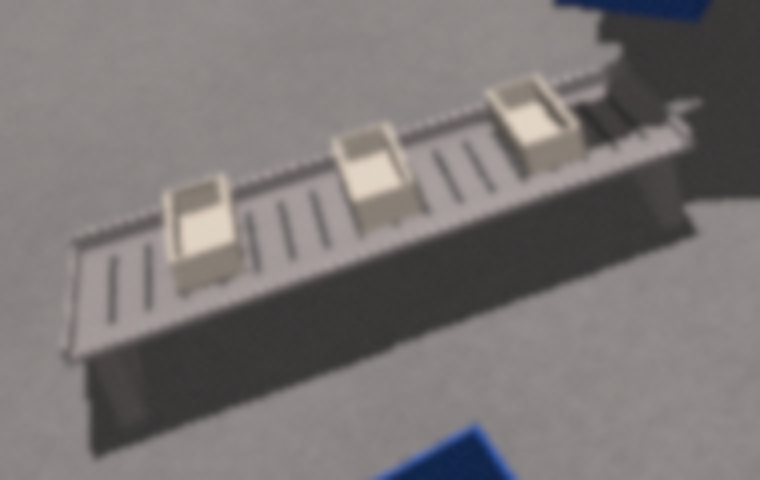

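View pics/l12b.png

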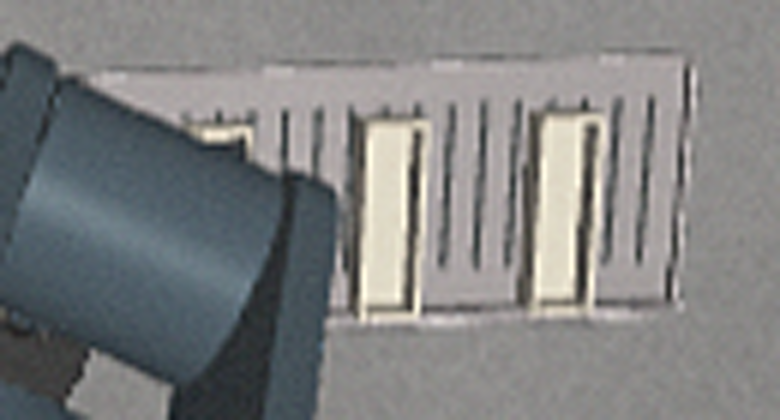

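View pics/l12.png

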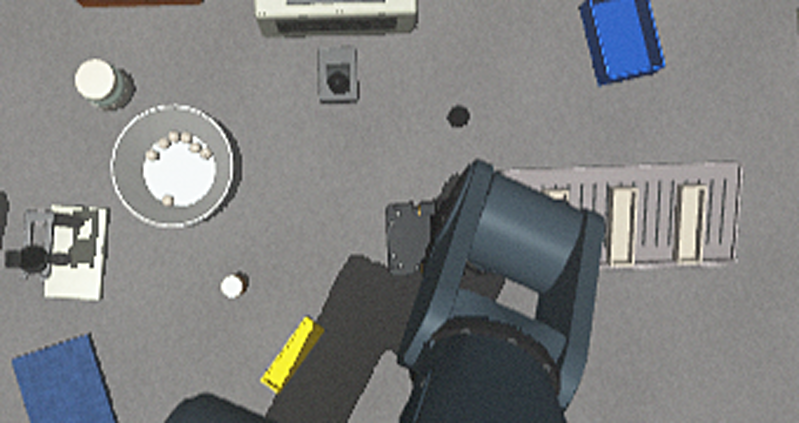

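All three boats lie lengthwise, open side up, at the lip. I close the fingers and go in front of the switch, then check everything with a clear view before pushing.

>>> carry_out:
  deltas: "0.097 0.09 0 0 0 0; 0.097 0.09 0 0 0 0; 0.097 0.09 0 0 0 0; 0.09 0.09 0 0 0 0; 0 0 0 0 0 0"
  grip: 1

```text
clock: 70.97
tcp_pos: [0.645, 0.0393, 0.1239]
ee_rot: [-0.002, 0.711, -0.703, 0.012]
ft_force: [-0.4, -0.5, -0.6]
gripper_width: 0.0085
```

```bash
python3 look.py l13; python3 - <<'E'
from h import *
s=eyes.get_image('scene'); p=eyes.get_image('top')
b=cv2.resize(p['image'][170:240,380:510,::-1],None,fx=6,fy=6,interpolation=2); cv2.imwrite('pics/l13b.png',b)
psi=.02; t=np.deg2rad(18)
O=np.array([.4575,-.313,.022]); ex=np.array([np.cos(t)*np.cos(psi),np.cos(t)*np.sin(psi),np.sin(t)]); ey=np.array([-np.sin(psi),np.cos(psi),0]); n=np.cross(ex,ey)
for nm,q in (('top',p),('sc',s)):
  C=cloud(q).reshape(-1,3)-O; L=np.c_[C@ex,C@ey,C@n]
  m=(L[:,0]>0)&(L[:,0]<.13)&(abs(L[:,1])<.14)&(abs(L[:,2])<.03)
  pl=L[m&(L[:,2]<.004)]; print(nm,'plate z',np.median(pl[:,2]))
  for y0 in (.085,0,-.085):
    k=m&(abs(L[:,1]-y0)<.03)&(L[:,2]>.011); P=L[k]
    if len(P)>5: print(y0,len(P),'x',np.percentile(P[:,0],[2,98]),'y',np.percentile(P[:,1],[2,98]),'rim z lo/hi',np.median(P[P[:,0]<.05,2]),np.median(P[P[:,0]>.07,2]))
E
```

```text
t 70.97 tcp [0.645  0.0393 0.1239] y [ 0.014   0.0103 -0.9998] z [ 0.02   -0.9998 -0.01  ] F [-0.3548 -0.4543 -0.6024] w 0.008548765049289472 q [-0.1175  0.6663  1.4732  0.0142  0.9894  1.4256]
[ 0.5051 -0.3168  0.0478] 0.57
top plate z 0.0011047609263009324
0.085 140 x [0.0005 0.1001] y [0.0665 0.0976] rim z lo/hi 0.01788100154067929 0.01746077190810653
0 152 x [0.001  0.1003] y [-0.0177  0.0128] rim z lo/hi 0.017715077718782744 0.017198878242519287
-0.085 166 x [0.0005 0.0996] y [-0.1025 -0.0716] rim z lo/hi 0.0175299591212141 0.01754107804186269
sc plate z 0.0013370625754522826
0.085 197 x [0.0015 0.1041] y [0.0684 0.0984] rim z lo/hi 0.01652652687049668 0.01681845438847694
0 172 x [0.0019 0.1033] y [-0.0156  0.0138] rim z lo/hi 0.01754968695419364 0.016942945151336337
-0.085 214 x [0.0009 0.1024] y [-0.1004 -0.0706] rim z lo/hi 0.016999144109778423 0.01647614975072799
```

View pics/l13s.png

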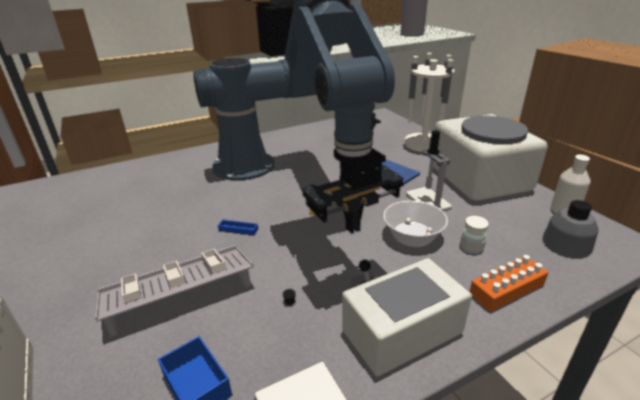

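View pics/l13b.png

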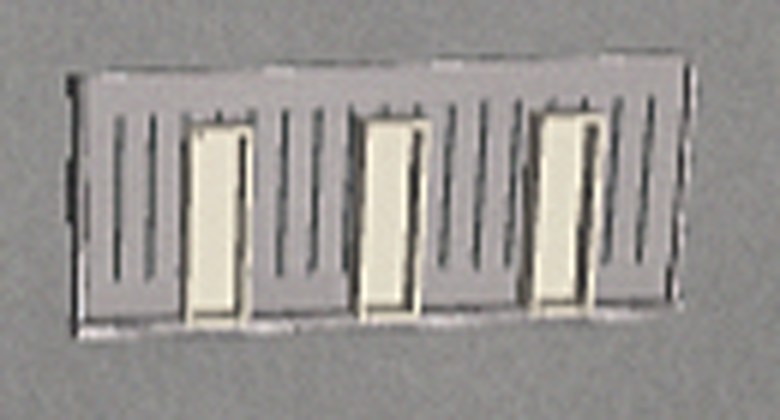

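All three rims sit parallel to the plate, lower ends at 0–2 mm from the lip, with gaps of about 55 mm. The stirrer is in the fork and the balls are in the dish. Now the switch.

>>> carry_out:
  deltas: "0 0 -0.1 0 0 0; 0 0 -0.07 0 0 0; 0 0 -0.025 0 0 0; 0 0 0 0 0 0; 0 0 0 0 0 0"

```text
clock: 71.85
tcp_pos: [0.6439, 0.039, 0.0475]
ee_rot: [-0.002, 0.71, -0.704, 0.012]
ft_force: [0.8, -0.2, -0.2]
gripper_width: 0.0008
```

>>> carry_out:
  deltas: "0.03 0 0 0 0 0; 0.03 0 0 0 0 0; 0.02 0 0 0 0 0; 0 0 0 0 0 0"

```text
clock: 72.35
tcp_pos: [0.6761, 0.0394, 0.0463]
ee_rot: [-0.002, 0.71, -0.704, 0.012]
ft_force: [-0.1, 1.0, -0.5]
gripper_width: 0.0004
```

```bash
cat > sw.py <<'E'
from h import *
import sys
st(); s=eyes.get_image('scene'); p=eyes.get_image('top')
a=cv2.resize(s['image'][200:320,310:430,::-1],None,fx=5,fy=5,interpolation=2)[:, :480]; b=cv2.resize(p['image'][90:170,290:360,::-1],None,fx=4.5,fy=4.5,interpolation=2)
c=np.zeros((600,800,3),np.uint8); c[:a.shape[0],:a.shape[1]]=a; c[:b.shape[0],485:485+b.shape[1]]=b[:,:315]; cv2.imwrite(f'pics/{sys.argv[1]}.png',c)
for q in (s,p):
  for d in eyes.place_of(q,'switch_tip')[:1]: print(d)
E
python3 sw.py w1
```

```text
t 72.35 tcp [0.6761 0.0394 0.0463] y [ 0.0133  0.0098 -0.9999] z [ 0.0202 -0.9998 -0.0095] F [-0.1066  0.9987 -0.5363] w 0.00040338697776818927 q [-0.1115  0.8051  1.4245  0.0143  0.8999  1.4303]
{'at': [0.6957, 0.0377, 0.0633], 'conf': 0.6}
```

View pics/w1.png

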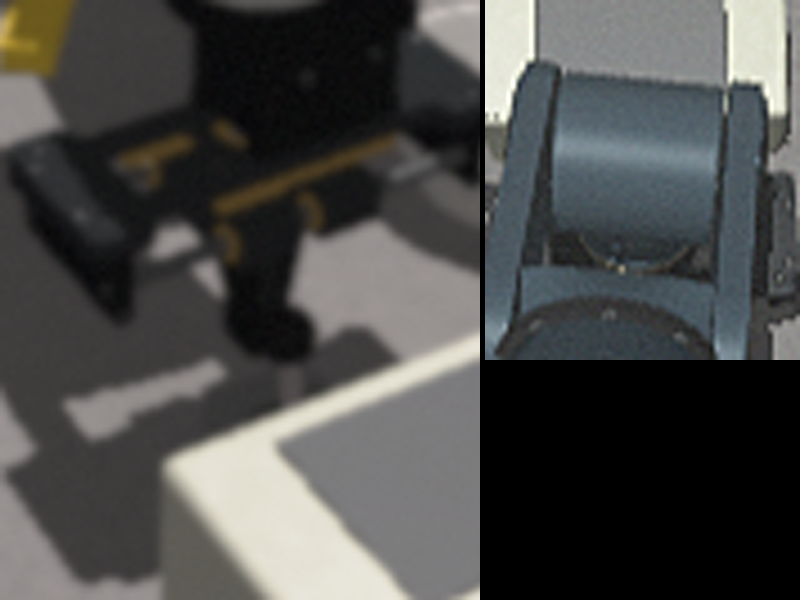

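The fingers are behind the ball at (285,335). I push on.

>>> carry_out:
  deltas: "0.02 0 0 0 0 0; 0.02 0 0 0 0 0; 0.02 0 0 0 0 0; 0 0 0 0 0 0"

```text
clock: 73.05
tcp_pos: [0.7004, 0.0393, 0.0462]
ee_rot: [-0.002, 0.71, -0.704, 0.012]
ft_force: [0.9, 0.7, 0.1]
gripper_width: 0.0003
```

>>> carry_out:
  deltas: "0.01 0 0 0 0 0; 0 0 0 0 0 0; 0.01 0 0 0 0 0; 0 0 0 0 0 0; 0 0 0 0 0 0"

```text
clock: 73.68
tcp_pos: [0.7066, 0.0394, 0.046]
ee_rot: [-0.003, 0.711, -0.704, 0.011]
ft_force: [-1.5, -0.2, -0.2]
gripper_width: 0.0005
```

```bash
python3 sw.py w2
```

```text
t 73.67 tcp [0.7066 0.0394 0.046 ] y [ 0.0109  0.0099 -0.9999] z [ 0.0201 -0.9998 -0.0097] F [-1.4851 -0.2192 -0.2036] w 0.000526031281784827 q [-0.1066  0.8384  1.3346  0.0135  0.9589  1.4364]
{'at': [0.4768, 0.3973, 0.149], 'conf': 0.61}
{'at': [0.6497, -0.1137, -0.0016], 'conf': 0.47}
```

View pics/w2.png

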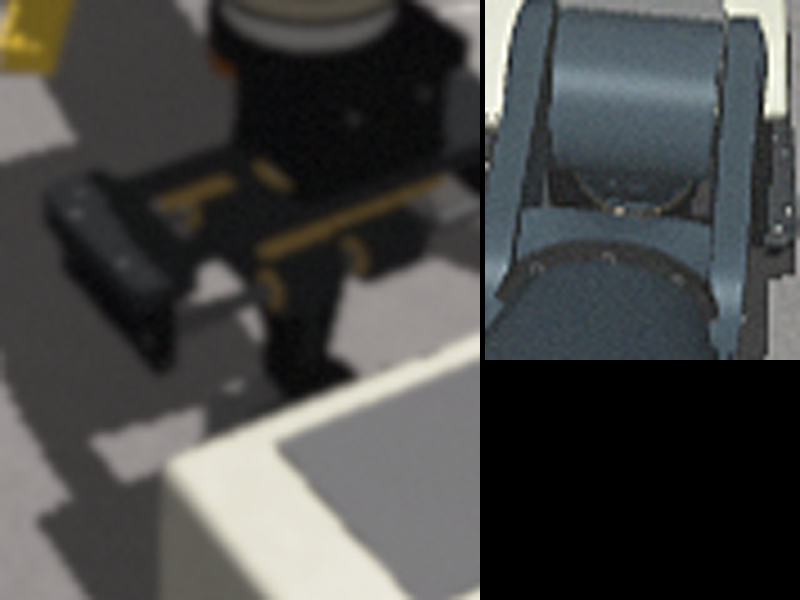

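>>> carry_out:
  deltas: "0.006 0 0 0 0 0; 0 0 0 0 0 0; 0 0 0 0 0 0"

```text
clock: 74.25
tcp_pos: [0.7074, 0.0395, 0.0459]
ee_rot: [-0.005, 0.711, -0.704, 0.01]
ft_force: [-5.7, 0.1, 1.2]
gripper_width: 0.0005
```

>>> carry_out:
  deltas: "0.006 0 0 0 0 0; 0 0 0 0 0 0; 0 0 0 0 0 0"

```text
clock: 74.62
tcp_pos: [0.7076, 0.0395, 0.0457]
ee_rot: [-0.007, 0.711, -0.704, 0.008]
ft_force: [-9.3, -0.8, 3.7]
gripper_width: 0.0003
```

The stop is felt: the fingers hold at x=0.7076 while the force rises to 9 N. I back off and check.

>>> carry_out:
  deltas: "-0.03 0 0 0 0 0; -0.1 0 0 0 0 0; 0 0 0.15 0 0 0; -0.12 0 0.1 0 0 0; -0.12 0 0 0 0 0"

```text
clock: 75.25
tcp_pos: [0.5674, 0.0388, 0.1506]
ee_rot: [0.002, 0.71, -0.704, 0.016]
ft_force: [0.8, -0.4, -1.7]
gripper_width: 0.0005
```

>>> carry_out:
  deltas: "-0.1 0 0 0 0 0; -0.1 0 0 0 0 0; 0 0 0 0 0 0; 0 0 0 0 0 0"

```text
clock: 75.75
tcp_pos: [0.4862, 0.039, 0.1471]
ee_rot: [-0.001, 0.71, -0.704, 0.013]
ft_force: [0.1, 0.2, 0.6]
gripper_width: 0.0003
```

```bash
python3 sw.py w3; python3 look.py w4; python3 - <<'E'
from h import *
s=eyes.get_image('scene'); p=eyes.get_image('top')
for q in (s,p):
  for n in ('stirrer_collar','stirrer_tip','stirrer_grip'):
    for d in eyes.place_of(q,n)[:1]: print(n,np.round(d['at'],4),round(d['conf'],2))
C=cloud(p)
m=(np.hypot(C[...,0]-.715,C[...,1]-.038)<.05)&(C[...,2]>.055)&(C[...,2]<.085)&(C[...,0]<.757); P=C[m]; print('ball top pts',len(P),P.mean(0) if len(P) else '')
E
```

```text
t 75.75 tcp [0.4862 0.039  0.1471] y [ 0.017   0.0092 -0.9998] z [ 0.0198 -0.9998 -0.0088] F [0.06   0.2426 0.6366] w 0.00031180124093384406 q [-0.1571  0.4562  1.8602  0.0162  0.8099  1.3829]
{'at': [0.5519, 0.267, 0.0166], 'conf': 0.73}
{'at': [0.7317, 0.0406, 0.0639], 'conf': 0.63}
t 75.95 tcp [0.4854 0.0392 0.1463] y [ 0.0138  0.0096 -0.9999] z [ 0.0201 -0.9998 -0.0093] F [ 0.274   0.5294 -0.1744] w 0.00041994786149802813 q [-0.157   0.4577  1.8604  0.016   0.8115  1.3829]
[ 0.5017 -0.3147  0.0449] 0.86
stirrer_collar [0.4778 0.3959 0.1528] 0.9
stirrer_tip [0.473  0.3939 0.0428] 0.6
stirrer_grip [0.4715 0.3856 0.1794] 0.65
stirrer_collar [0.609  0.2853 0.0131] 0.25
stirrer_tip [0.4735 0.3892 0.0412] 0.64
stirrer_grip [0.4715 0.3885 0.1859] 0.79
ball top pts 61 [0.728  0.038  0.0708]
```

View pics/w3.png

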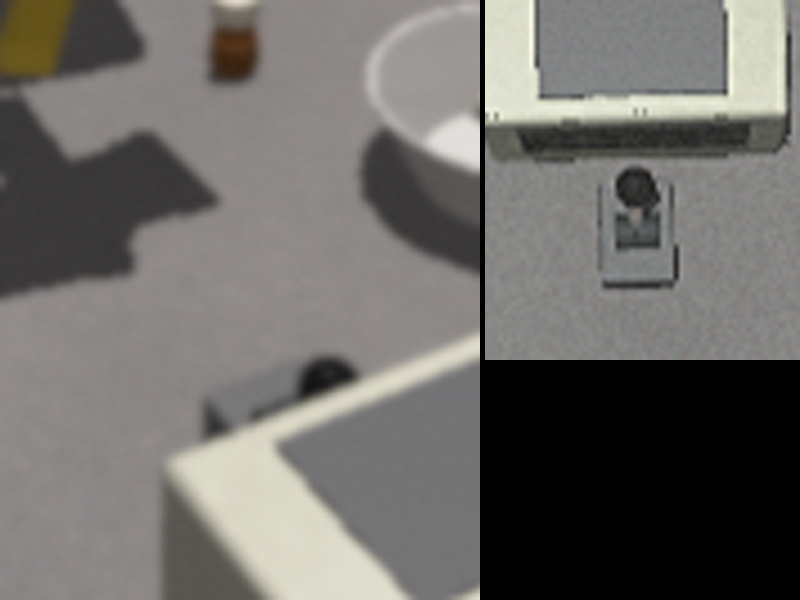

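View pics/w4.png

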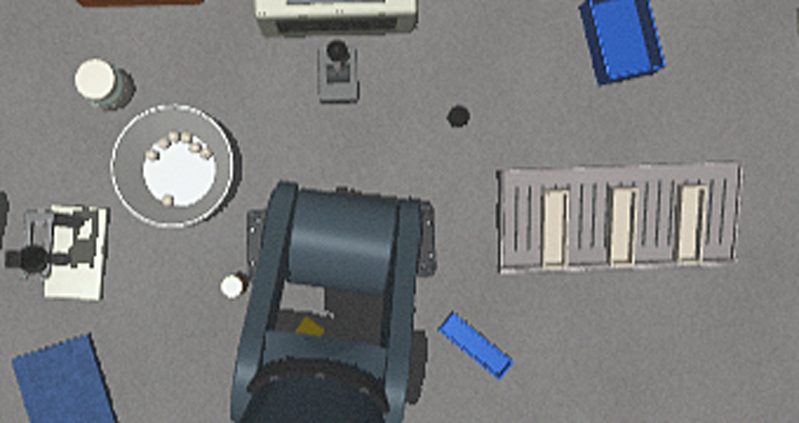

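View pics/w4s.png

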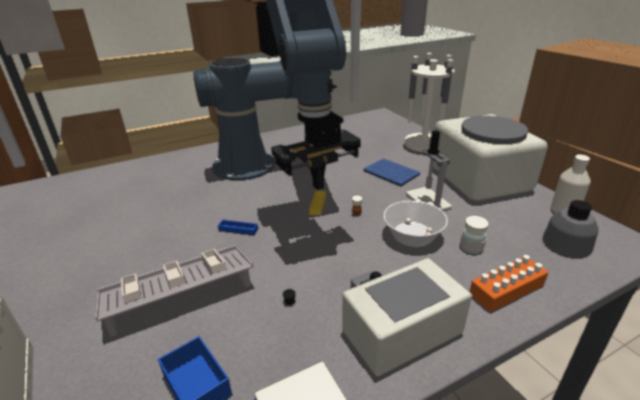

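The switch ball moved from x=0.689 to 0.7317 (about 43 mm, full travel). The boats, stirrer and balls are unchanged and the arm touches nothing, so I hand in.

```bash
python3 -c "
from rig import order
print(order.job_done())"
```

```text
the job is handed in; nothing more can be done
None
```

The job is handed in at about 76 s of the 210 s allowed. The one result I could not prove is the ball count.

- **Stirring:** I stirred the balls in several rounds and all seven are still in the dish. The balls look alike, so I matched their start and end positions in cyclic order:
  - The matching that fits the stirring direction puts all seven 27–72 mm from their starts.
  - The next matching has five at 25 mm or more and two at 8–10 mm.
  - The least favourable matching leaves the fifth ball at only about 17 mm, against the 16 mm needed.
- **Problems while stirring:** the stirrer tilted and slid about 6 mm in the fingers, so the early rounds moved the balls little. Its foot once stood on a ball with about 6 N; I corrected this and stirred again.
- **Stirrer:** it hangs by its collar in the fork. The last check put the collar at z ≈ 0.15 m and the grip at (0.4715, 0.387).
- **Boats:** only three were on the bench, and all three lie open side up and lengthwise on the rack. Their lower ends are 0–2 mm from the lip, the gaps are about 55 mm, and their rims are parallel to the plate. The blue and yellow look-alikes, the stopper, the vial and the jar were left alone.
- **Switch:** I pushed it last, up to its stop. Its ball moved from x = 0.689 to 0.732 m, about the full 43 mm.
- **Wrist limit:** while carrying the first boat the last joint came to its limit (−2.849 of −2.85), so I turned the tool half round before placing it.

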